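# Set out the weaving tools: bobbins on their rack, shuttles in their tray

## Task

Set out the weaving tools for the museum display. Lay every bobbin in a bay of its own in the rack, then thread the wooden rod, point first from the rack's left end as the robot sees it, through all four uprights and every bobbin until its head is up against the first upright; also lay each shuttle flat in a place of its own in the tray, in a neat row. Leave the bowl, the candlestick and the egg where they are.

Things in the scene. Friction and masses are not known exactly. Their poses are not given: they have to be found in the camera images.
- rack: fixed wooden rack, base 110 x 230 x 15 mm; origin: centre of its underside, z up, y along the row. Four uprights 10 mm thick (y), 36 mm wide (x), tops 78 mm above the table, centred at y = -90, -30, 30, 90 mm, each with a round 16 mm hole on the line x = 0, z = 56 mm. Three 50 mm bays between them, centred at y = -60, 0, 60 mm. The rod enters at the +y end
- rack_mouth (a point): mouth of the first hole, on the outer face of the +y upright (rack y = 95 mm, z = 56 mm); axes as the rack's
- rod_head (a point): centre of the head of a loose wooden rod: head 22 x 22 mm, 36 mm long; from its shoulder, 18 mm off along +x, a round 12 mm shank runs 210 mm along +x, the last 15 mm tapering to 4 mm. At the start it lies level, axis 50 mm up, in two open notches of a low fixed rest (28 and 152 mm from the shoulder, cheeks 4 mm above the axis), head overhanging free
- rod_tip (a point): the pointed end of the same rod, on its axis, 228 mm from the head's centre
- tray: fixed low wooden tray 156 x 182 mm; origin: centre of its underside, z up. Floor 6 mm above the table. Three sunk places side by side along y, each 140 mm long (along x) and 42 mm wide, parted by flat ribs 18 mm wide and 5 mm high above the floor; end walls at x = +-74 mm reach 16 mm above the table
- place0 (a point): centre of the floor of tray place 0 (axes as the tray's: x along the place)
- place1 (a point): centre of the floor of tray place 1 (axes as the tray's: x along the place)
- place2 (a point): centre of the floor of tray place 2 (axes as the tray's: x along the place)
- bay0 (a point): centre of a rack bay on the line of the holes, 56 mm up (axes as the rack's): where a bobbin's centre lies when loaded. Sloped saddles at both ends of the bay (10 mm long each; the middle 30 mm is open down to the base) carry the bobbin's flanges so that its bore meets the holes
- bay1 (a point): centre of a rack bay on the line of the holes, 56 mm up (axes as the rack's): where a bobbin's centre lies when loaded. Sloped saddles at both ends of the bay (10 mm long each; the middle 30 mm is open down to the base) carry the bobbin's flanges so that its bore meets the holes
- bay2 (a point): centre of a rack bay on the line of the holes, 56 mm up (axes as the rack's): where a bobbin's centre lies when loaded. Sloped saddles at both ends of the bay (10 mm long each; the middle 30 mm is open down to the base) carry the bobbin's flanges so that its bore meets the holes
- bobbin0_center (a point): centre of a loose wooden bobbin (may be absent), 44 mm long: octagonal flanges 44 mm across flats, 7 mm thick, on an octagonal core 28 mm across flats, 30 mm long; 17 mm bore right through along its y axis. It lies on a flat of its flanges, y level, centre 22 mm up; grip across the core between the flanges
- bobbin1_center (a point): centre of a loose wooden bobbin (may be absent), 44 mm long: octagonal flanges 44 mm across flats, 7 mm thick, on an octagonal core 28 mm across flats, 30 mm long; 17 mm bore right through along its y axis. It lies on a flat of its flanges, y level, centre 22 mm up; grip across the core between the flanges
- bobbin2_center (a point): centre of a loose wooden bobbin (may be absent), 44 mm long: octagonal flanges 44 mm across flats, 7 mm thick, on an octagonal core 28 mm across flats, 30 mm long; 17 mm bore right through along its y axis. It lies on a flat of its flanges, y level, centre 22 mm up; grip across the core between the flanges
- shuttle0_center (a point): centre of a loose boat-shaped wooden shuttle (may be absent), 120 mm long along its x axis, 30 mm wide, 26 mm high, ends pointed over the last 18 mm; lies flat, centre 13 mm above what it lies on
- shuttle1_center (a point): centre of a loose boat-shaped wooden shuttle (may be absent), 120 mm long along its x axis, 30 mm wide, 26 mm high, ends pointed over the last 18 mm; lies flat, centre 13 mm above what it lies on
- shuttle2_center (a point): centre of a loose boat-shaped wooden shuttle (may be absent), 120 mm long along its x axis, 30 mm wide, 26 mm high, ends pointed over the last 18 mm; lies flat, centre 13 mm above what it lies on
- bowl: terracotta bowl 130 mm across, 60 mm high; origin under its centre; a bystander
- candlestick: wooden candlestick 90 mm square at the foot, 225 mm high; origin under its centre; a bystander
- egg: painted wooden egg on a foot, 70 mm high; origin under its centre; a bystander

How it is judged:
On the way, in this order (a step that is already met when the one before it is completed fails the run):
1. every bobbin lies in a bay of the rack, its bore along the row (x of bobbin0_center in the frame of rack between -0.006 and 0.006 m and z of bobbin0_center in the frame of rack between 0.05 and 0.062 m and y of bobbin0_center in the frame of rack between -0.068 and 0.068 m and angle between the y axis of each of bobbin0_center, bobbin1_center, bobbin2_center and the y axis of rack, either way round below 0.2 rad and x of bobbin1_center in the frame of rack between -0.006 and 0.006 m and z of bobbin1_center in the frame of rack between 0.05 and 0.062 m and y of bobbin1_center in the frame of rack between -0.068 and 0.068 m and x of bobbin2_center in the frame of rack between -0.006 and 0.006 m and z of bobbin2_center in the frame of rack between 0.05 and 0.062 m and y of bobbin2_center in the frame of rack between -0.068 and 0.068 m), for 0.2 s.
2. the rod's tip is through the second upright (y of rod_tip in the frame of rack between -0.2 and 0.02 m and x of rod_tip in the frame of rack between -0.006 and 0.006 m and z of rod_tip in the frame of rack between 0.05 and 0.062 m and angle between the x axis of rod_tip and the y axis of rack, either way round below 0.06 rad), for 0.05 s.
3. the rod is through all four uprights, its head against the first (y of rod_tip in the frame of rack between -0.2 and -0.107 m and x of rod_tip in the frame of rack between -0.006 and 0.006 m and z of rod_tip in the frame of rack between 0.05 and 0.062 m and angle between the x axis of rod_tip and the y axis of rack, either way round below 0.06 rad), for 0.2 s.
At the end, for the whole second after the job is handed in: The rod lies through all four uprights (shoulder within 8 mm of the first) and every bobbin, each in a bay; each shuttle lies flat in its own tray place (centre within 18 mm of the place's, direction within 0.25 rad); all at rest (all of step 3 and y of bobbin0_center in the frame of rod_head between -0.006 and 0.006 m and z of bobbin0_center in the frame of rod_head between -0.006 and 0.006 m and y of bobbin0_center in the frame of rack between -0.068 and 0.068 m and y of bobbin1_center in the frame of rod_head between -0.006 and 0.006 m and z of bobbin1_center in the frame of rod_head between -0.006 and 0.006 m and y of bobbin1_center in the frame of rack between -0.068 and 0.068 m and y of bobbin2_center in the frame of rod_head between -0.006 and 0.006 m and z of bobbin2_center in the frame of rod_head between -0.006 and 0.006 m and y of bobbin2_center in the frame of rack between -0.068 and 0.068 m and (horizontal distance between shuttle0_center and place0 below 0.018 m or horizontal distance between shuttle0_center and place1 below 0.018 m or horizontal distance between shuttle0_center and place2 below 0.018 m) and angle between the x axis of each of shuttle0_center, shuttle1_center, shuttle2_center and the x axis of tray, either way round below 0.25 rad and height (world z) of each of shuttle0_center, shuttle1_center, shuttle2_center below 0.021 m and linear speed of each of shuttle0, shuttle1, shuttle2, rod below 0.02 m/s and (horizontal distance between shuttle1_center and place0 below 0.018 m or horizontal distance between shuttle1_center and place1 below 0.018 m or horizontal distance between shuttle1_center and place2 below 0.018 m) and (horizontal distance between shuttle2_center and place0 below 0.018 m or horizontal distance between shuttle2_center and place1 below 0.018 m or horizontal distance between shuttle2_center and place2 below 0.018 m)); the robot touches nothing.
It fails at once if the bowl is shoved aside (over 40 mm) (distance of bowl from where it was at the start of the episode above 0.04 m).
It fails at once if the candlestick is shoved aside (over 40 mm) (distance of candlestick from where it was at the start of the episode above 0.04 m).
It fails at once if the egg is shoved aside (over 40 mm) (distance of egg from where it was at the start of the episode above 0.04 m).
Of bobbin0, bobbin1, bobbin2 only 2 to 3 are there at a start; the rules pass over those that are not, and their reading is None.
Of shuttle0, shuttle1, shuttle2 only 2 to 3 are there at a start; the rules pass over those that are not, and their reading is None.
At some moment in a run one of bobbin0, bobbin1, bobbin2, shuttle0, shuttle1, shuttle2 may be knocked a few centimetres aside while the robot is not near it.
It also fails if it takes over 210 s, if anything falls off the work surface, if the arm or the gripper's body presses on something with over 40 N, if the wrist force passes 120 N, or if a joint passes its speed limit or range.

## Robot

A 6-joint arm with a two-finger parallel gripper is mounted at the origin on the work surface. World frame = base frame: x ahead of the robot, y to its left, z up, the work surface at z = 0. Lengths are in m, angles in rad, forces in N, time in s.
With the tool pointing down it reaches from about 0.35 to 0.875 m from the base axis. Payload 4.2 kg.
Tool frame: the origin (TCP) lies at the very end of the fingers, on their centre line; the grasp point (between the pads) lies 19 mm behind it; x points along the fingers, y is the direction in which the jaws open and shut, and the axes are right-handed (so a half turn about x gives the same grasp; the last joint's range is limited). The gripper opens to 87 mm and grips with 3 to 60 N. Pads are 19 mm wide; open, the fingers measure 117 mm over their backs; the gripper's body (75 mm by 190 mm) begins 51 mm behind the grasp point.
Start: joints at [0.259, 0.385, 0.008, 0, -1.194, -0.259], TCP at [0.625, 0, 0.194] pointing down, gripper open.
Joint ranges: [-3.14, 3.14], [-1.21, 2.06], [-1.07, 1.41], [-3.16, 2.05], [-2.99, -0.16], [-3.1, 3.1]. Speed limits (rad/s): [2.79, 2.79, 3.14, 3.14, 3.14, 3.14].

## Interface

Orientations are given as [roll, pitch, yaw] about the fixed x, y, z axes, in that order (R = Rz(yaw) Ry(pitch) Rx(roll)).
In Python, from station import observe, grab_frame, get_calibration, hand_in gives the robot as it stands.
- The arm moves only by the tool jog_arm, never from a script. Its argument "moves" is a list of rows, each an object of numbers: "tx", "ty", "tz": the shift along the tool's x, y, z in m; "twist": the turn about the tool's x in rad. A call has 1 to 8 rows; each row is the pose to reach, as a shift and turn from the pose measured when the call began, along the tool's axes at that moment; what a row does not reach only later rows make up. A row lasts 1/10 s, in which the tool goes at most 50 mm and 8.59 degrees, less where a joint would pass 70% of its speed; a pose out of reach is approached as far as the arm can. A call with a gripper value outside its range is refused whole. "claw" is the closure, from 0 (fully open) to 1 (shut), set as the call begins (left out, the last holds). The fingers move at their own pace and stop on an object; "force" is the grip in N (left out, the last holds). Time passes only in rows, so rows that repeat a pose let the fingers close. It gives the time, the measured TCP pose, the force and the opening at its end, in the units of the state.
- observe(): the state, without advancing time (a new reading comes with each control period).
- grab_frame(name): name is "scene" or "side" or "wrist"; returns the picture (480x640x3 uint8, red, green, blue); there is no depth.
- get_calibration(name): a dict with "camera_matrix" (3x3 intrinsics, pixels), "position" and "attitude" of the camera in the world; the wrist camera has in their place "T_tool_cam" (4x4, takes a point from camera to tool coordinates, whose origin is the TCP and whose axes are the tool frame's). Camera axes: x right, y down, z forward; pixel columns grow to the right and rows downward; lengths in m; the calibration is good to about 2 mm. A picture is of the moment at which its call begins: read the wrist's pose just before it. get_calibration takes no time and is no camera call.
- hand_in(): hands the job in, once; it reports no verdict.
The state is a dict: "time_s": time; "qpos": joint angles; "joint_vel": joint speeds; "joint_efforts": joint torques, N m; "eef_pos": TCP position; "tool_rot": TCP orientation; "wrist_force": force on the tool from outside, world axes, zero at the start; "torque": the same for the moment, N m; "gripper_width": finger opening in m.
Only numpy, scipy, OpenCV 4.12 (cv2) and the standard library are available. Lean on these libraries where they do the work, as an engineer would, in place of code of your own. Each camera call takes 0.05 s, during which the arm holds its last target.

## Working session

There is one attempt and no reset: what is moved stays moved. The work goes in short steps, Python scripts to look and compute and a tool call to move; the robot and the scene stay as the last step left them, time stands still between calls to the robot, and variables do not carry over. Pictures are saved under pics/ and viewed, and the job is handed in when it is done.

Besides the shell and the picture viewer there is one more tool, called after ">>>" by a JSON object that holds its "fn" and its "kwargs". jog_arm: Moves the arm, as the interface text tells. Its arguments: {"type":"object","properties":{"moves":{"type":"array"},"claw":{"type":"number"},"force":{"type":"number"}},"required":["moves"]}

```bash
ls; mkdir -p pics; python3 - <<'E'
from station import *
import cv2
print(observe())
for n in ["scene","side","wrist"]:
    c=get_calibration(n); print(n,c)
    f=grab_frame(n); cv2.imwrite(f"pics/{n}0.png",f[:,:,::-1])
E
```

```text
pics
{'time_s': 0.0, 'qpos': array([ 2.58625907e-01,  3.85564154e-01,  6.60326263e-03, -5.05025364e-04,
       -1.19399576e+00, -2.58623533e-01]), 'joint_vel': array([-6.95128630e-04,  1.43510954e-03, -1.75607709e-03,  9.78559583e-05,
       -6.87227667e-04,  1.64152549e-04]), 'joint_efforts': array([ 5.69075401e-04, -3.90661991e+01,  1.87403029e+01,  4.22001421e+00,
        1.09914420e-02, -1.81494070e-04]), 'eef_pos': array([6.24324258e-01, 3.07189696e-05, 1.93045365e-01]), 'tool_rot': array([ 1.61555888,  1.56858559, -3.09701406]), 'wrist_force': array([-0.53872658,  1.25701111, -0.01912269]), 'torque': array([-0.02201007,  0.00506427, -0.02082854]), 'gripper_width': 0.0868759012894471}
scene {'camera_matrix': array([[437.95444355,   0.        , 322.48195735],
       [  0.        , 437.95444355, 245.09214786],
       [  0.        ,   0.        ,   1.        ]]), 'position': array([1.27274328, 0.20857519, 0.9691638 ]), 'attitude': array([-2.4957568 , -0.0047416 ,  1.85703331])}
side {'camera_matrix': array([[498.11882596,   0.        , 315.22484161],
       [  0.        , 498.11882596, 238.76811759],
       [  0.        ,   0.        ,   1.        ]]), 'position': array([0.06912744, 0.90220821, 0.78657303]), 'attitude': array([-2.16994621e+00, -2.35511234e-03, -2.60318497e+00])}
wrist {'camera_matrix': array([[336.31386852,   0.        , 322.31525191],
       [  0.        , 336.31386852, 236.41087671],
       [  0.        ,   0.        ,   1.        ]]), 'T_tool_cam': array([[-8.58352607e-04, -2.48109733e-01,  9.68731554e-01,
        -1.91018841e-01],
       [ 9.99999622e-01, -7.85846469e-05,  8.65930983e-04,
         4.90905712e-04],
       [-1.38718478e-04,  9.68731931e-01,  2.48109707e-01,
        -6.77301388e-02],
       [ 0.00000000e+00,  0.00000000e+00,  0.00000000e+00,
         1.00000000e+00]])}
```

View pics/scene0.png

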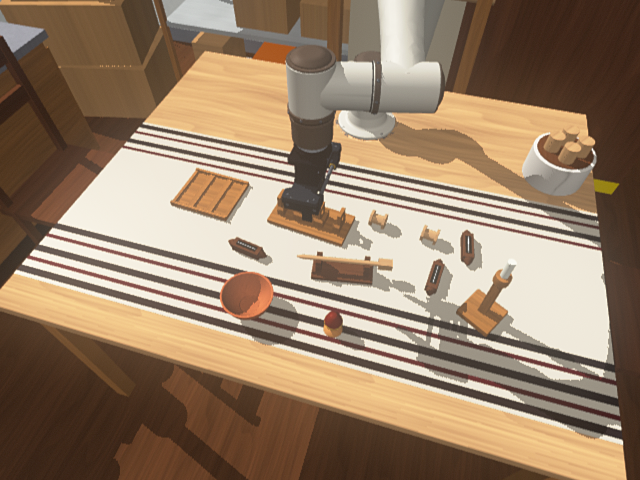

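View pics/side0.png

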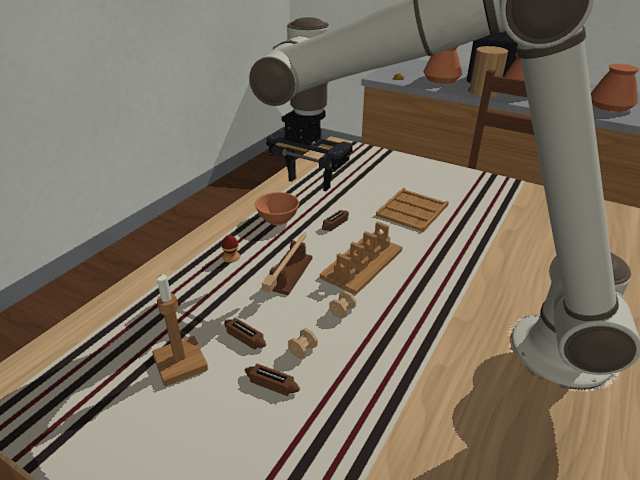

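View pics/wrist0.png

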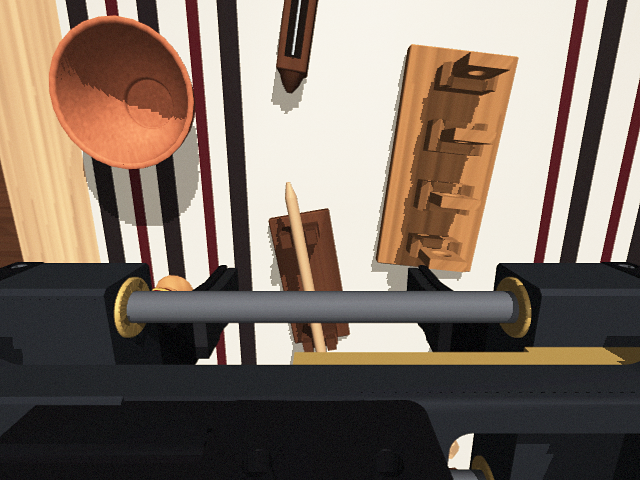

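The scene shows two bobbins at about (378,218) and (429,235), and three shuttles at (247,247), (435,275) and (467,247). The tray is at (210,194), the rack at (312,218) and the rod on its rest at (345,262). The bowl, egg and candlestick are at the front.

```bash
cat > h.py <<'E'
from station import *
import cv2, numpy as np
from scipy.spatial.transform import Rotation as Ro
def cam(n,st=None):
    c=get_calibration(n); K=c["camera_matrix"]
    if n=="wrist":
        T=np.eye(4); T[:3,:3]=Ro.from_euler('xyz',st["tool_rot"]).as_matrix(); T[:3,3]=st["eef_pos"]
        T=T@c["T_tool_cam"]; return K,T[:3,:3],T[:3,3]
    return K,Ro.from_euler('xyz',c["attitude"]).as_matrix(),np.array(c["position"])
def ray(C,px,z):
    K,R,p=C; px=np.atleast_2d(np.asarray(px,float))
    d=np.c_[px,np.ones(len(px))]@np.linalg.inv(K).T@R.T
    return p+d*((z-p[2])/d[:,2])[:,None]
def proj(C,P):
    K,R,p=C; q=(np.atleast_2d(P)-p)@R@K.T; return q[:,:2]/q[:,2:]
def snap(n,name,zoom=None):
    st=observe(); f=grab_frame(n); f=np.ascontiguousarray(f[:,:,::-1]); np.save(f"pics/{name}.npy",f)
    cv2.imwrite(f"pics/{name}.png",f); 
    import pickle; pickle.dump(st,open(f"pics/{name}.pkl","wb")); return f,cam(n,st),st
def load(n,name):
    import pickle; st=pickle.load(open(f"pics/{name}.pkl","rb")); return np.load(f"pics/{name}.npy"),cam(n,st),st
def crop(f,x0,y0,x1,y1,s,out):
    cv2.imwrite(f"pics/{out}.png",cv2.resize(f[y0:y1,x0:x1],None,fx=s,fy=s,interpolation=cv2.INTER_CUBIC))
def toolR(st): return Ro.from_euler('xyz',st["tool_rot"]).as_matrix()
def yawof(st):
    y=toolR(st)[:,1]; return np.arctan2(y[1],y[0])  # heading of jaw axis
def go(st,P,jaw=None):
    """shift in tool axes to reach P; twist to reach jaw heading (mod pi)"""
    R=toolR(st); d=R.T@(np.asarray(P)-st["eef_pos"]); s="tx %.4f ty %.4f tz %.4f"%tuple(d)
    if jaw is not None:
        # twist about tool x (down): +twist lowers world heading
        a=-(jaw-yawof(st)); a=(a+np.pi/2)%np.pi-np.pi/2; s+=" twist %.3f"%a
    print(s)
E
python3 - <<'E'
from h import *
st=observe(); print(toolR(st).round(3), yawof(st))
S=cam("scene");D=cam("side")
f=cv2.imread("pics/scene0.png"); crop(f,165,150,525,340,2.2,"sc_z")
f=cv2.imread("pics/side0.png"); crop(f,150,150,460,410,2.4,"sd_z")
for n,px,z in [("bob",(378,218),.022),("bob",(429,235),.022),("sh",(247,247),.02),("sh",(435,275),.02),("sh",(467,247),.02),("tray",(210,194),.01),("rack",(312,218),.04),("rodhead",(386,264),.05),("rodtip",(299,256),.05),("bowl",(246,297),.03),("egg",(333,325),.035),("candle",(483,312),0)]:
    print(n,ray(S,px,z)[0].round(3))
for n,px,z in [("bob",(343,304),.022),("bob",(303,342),.022),("sh",(336,219),.02),("sh",(245,332),.02),("sh",(272,379),.02),("tray",(412,208),.01)]:
    print(n,ray(D,px,z)[0].round(3))
E
```

```text
[[-0.002 -1.     0.   ]
 [-0.     0.     1.   ]
 [-1.     0.002 -0.   ]] 3.141487004182941
bob [0.449 0.135 0.022]
bob [0.469 0.283 0.022]
sh [ 0.65  -0.183  0.02 ]
sh [0.595 0.317 0.02 ]
sh [0.48  0.388 0.02 ]
tray [ 0.49  -0.369  0.01 ]
rack [ 0.517 -0.04   0.04 ]
rodhead [0.619 0.189 0.05 ]
rodtip [ 0.658 -0.031  0.05 ]
bowl [ 0.8   -0.122  0.03 ]
egg [0.814 0.104 0.035]
candle [0.657 0.449 0.   ]
bob [0.452 0.134 0.022]
bob [0.468 0.281 0.022]
sh [ 0.644 -0.181  0.02 ]
sh [0.591 0.319 0.02 ]
sh [0.468 0.393 0.02 ]
tray [ 0.484 -0.369  0.01 ]
```

View pics/sc_z.png

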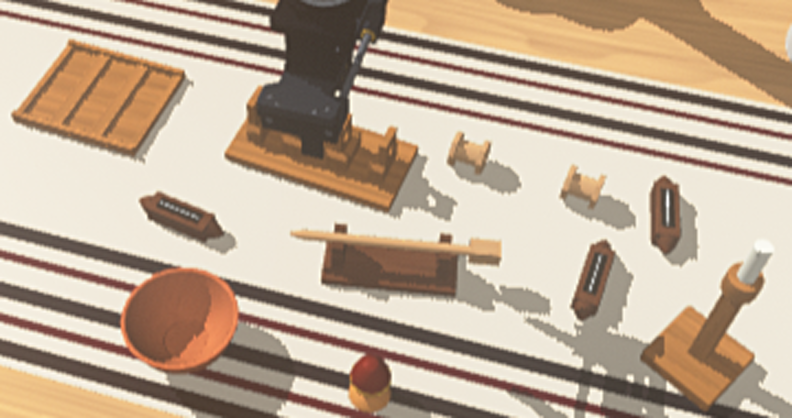

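View pics/sd_z.png

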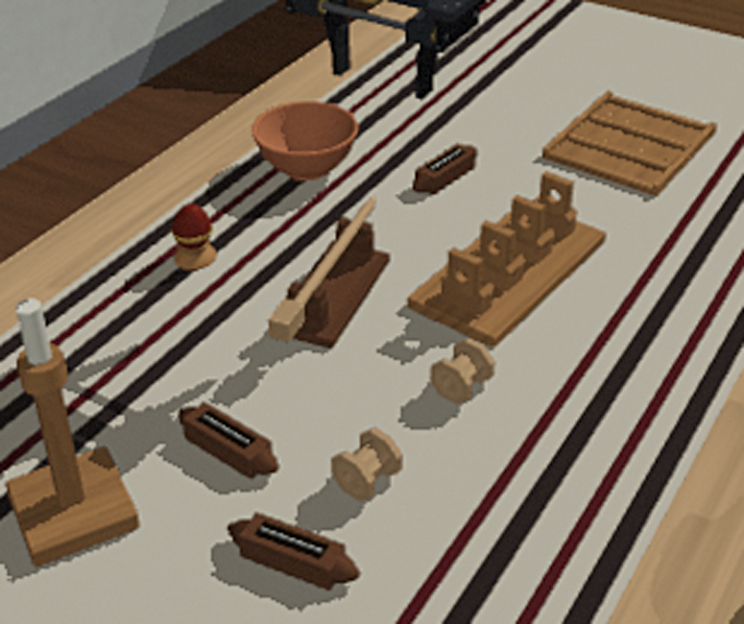

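Both views agree within a few mm. Next I need an accurate wrist view of the rack.

>>> {"fn": "jog_arm", "kwargs": {"moves": [{"tx": -0.1,"ty": 0.07,"tz": 0.06},{"tx": -0.1,"ty": 0.07,"tz": 0.06},{"tx": -0.1,"ty": 0.07,"tz": 0.06},{"tx": -0.1,"ty": 0.07,"tz": 0.06},{"tx": -0.1,"ty": 0.07,"tz": 0.06},{"tx": -0.1,"ty": 0.07,"tz": 0.06}]}}

```text
$.moves[0]: bad value
```

```bash
python3 - <<'E'
from h import *
f,C,st=snap("wrist","w1"); print(st["eef_pos"],st["tool_rot"])
E
```

```text
[6.24507260e-01 1.43311379e-05 1.93326973e-01] [ 1.63456481  1.56915676 -3.07792973]
```

View pics/w1.png

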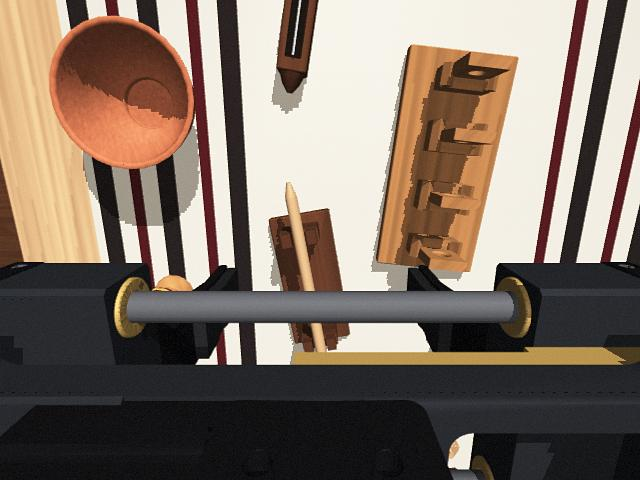

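>>> {"fn": "jog_arm", "kwargs": {"moves": [{"tx": 0,"ty": 0,"tz": 0.2},{"tx": 0,"ty": 0,"tz": 0.2},{"tx": 0,"ty": 0,"tz": 0.2},{"tx": 0,"ty": 0,"tz": 0.2},{"tx": 0,"ty": 0,"tz": 0.2},{"tx": 0,"ty": 0,"tz": 0.2}]}}

```text
$.moves[0]: bad value
```

```bash
python3 - <<'E'
from h import *
f,C,st=snap("wrist","w2"); print(st["eef_pos"],st["tool_rot"])
E
```

```text
[ 6.24610717e-01 -2.63991738e-06  1.93495758e-01] [ 1.6755014   1.56947864 -3.03697401]
```

View pics/w2.png

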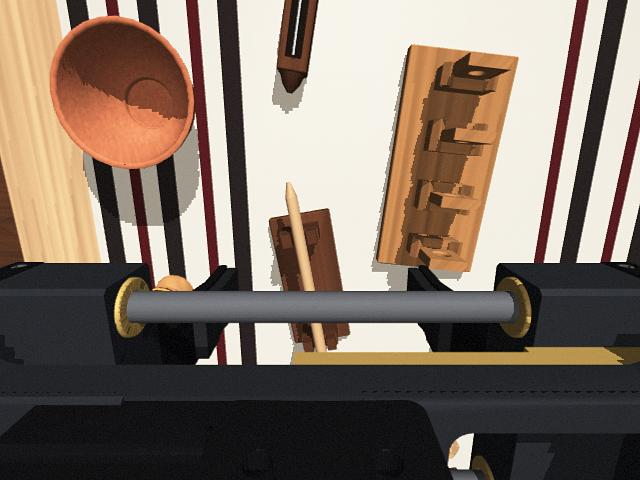

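The move was refused with "bad value". I'll include twist in every row.

>>> {"fn": "jog_arm", "kwargs": {"moves": [{"tx": -0.1,"ty": 0.07,"tz": 0.06,"twist": 0},{"tx": -0.1,"ty": 0.07,"tz": 0.06,"twist": 0},{"tx": -0.1,"ty": 0.07,"tz": 0.06,"twist": 0},{"tx": -0.1,"ty": 0.07,"tz": 0.06,"twist": 0},{"tx": -0.1,"ty": 0.07,"tz": 0.06,"twist": 0},{"tx": -0.1,"ty": 0.07,"tz": 0.06,"twist": 0}]}}

```text
time_s: 0.85
eef_pos: [0.5544, 0.0598, 0.2923]
tool_rot: [1.724, 1.567, -2.989]
wrist_force: [0.5, -0.1, -0.2]
gripper_width: 0.0872
```

```bash
python3 - <<'E'
from h import *
f,C,st=snap("wrist","w1"); print(st["eef_pos"],st["tool_rot"],st["time_s"])
E
```

```text
[0.55442574 0.05976471 0.29232642] [ 1.72391476  1.56733062 -2.98895586] 0.85
```

View pics/w1.png

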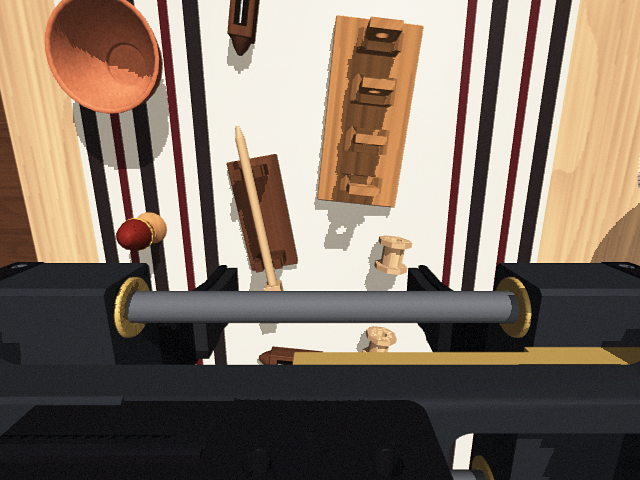

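>>> {"fn": "jog_arm", "kwargs": {"moves": [{"tx": 0,"ty": 0,"tz": 0.2,"twist": 0},{"tx": 0,"ty": 0,"tz": 0.2,"twist": 0},{"tx": 0,"ty": 0,"tz": 0.2,"twist": 0},{"tx": 0,"ty": 0,"tz": 0.2,"twist": 0},{"tx": 0,"ty": 0,"tz": 0.2,"twist": 0},{"tx": 0,"ty": 0,"tz": 0.2,"twist": 0},{"tx": 0,"ty": 0,"tz": 0.2,"twist": 0}]}}

```text
time_s: 1.6
eef_pos: [0.5548, 0.2585, 0.2908]
tool_rot: [1.994, 1.565, -2.72]
wrist_force: [0.5, -0.1, 0.2]
gripper_width: 0.0868
```

```bash
python3 - <<'E'
from h import *
f,C,st=snap("wrist","w2"); print(st["eef_pos"],st["tool_rot"])
E
```

```text
[0.55484215 0.2585293  0.29080197] [ 1.99389366  1.56469393 -2.72046025]
```

View pics/w2.png

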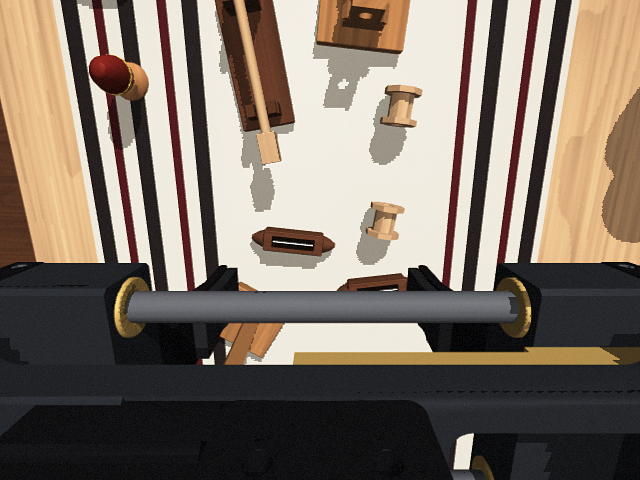

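w1 shows the whole rack (317–423 × 16–207), the rod and a bobbin. w2 shows the rod head (268,148), bobbins (400,106) and (385,221), and a shuttle (293,242). I'll fit the rack and tops by contour.

```bash
python3 - <<'E'
from h import *
f,C,st=load("wrist","w1"); crop(f,290,0,450,230,3.2/1.25,"w1z"); crop(f,220,110,310,300,3,"w1rod")
hsv=cv2.cvtColor(f,cv2.COLOR_BGR2HSV)
m=((hsv[...,0]<25)&(hsv[...,1]>100)).astype(np.uint8)
m[:,:300]=0;m[:,440:]=0;m[215:]=0
m=cv2.morphologyEx(m,cv2.MORPH_OPEN,np.ones((3,3)))
cs,_=cv2.findContours(m,0,1); c=max(cs,key=cv2.contourArea)
h=cv2.approxPolyDP(cv2.convexHull(c),5,True)[:,0]; print(h.tolist())
for z in (.015,.078): print(z,[ray(C,p,z)[0].round(4)[:2].tolist() for p in h])
E
```

```text
[[337, 15], [422, 26], [393, 206], [318, 199]]
0.015 [[0.5344, -0.1694], [0.4288, -0.1574], [0.4532, 0.0678], [0.5586, 0.0579]]
0.078 [[0.5371, -0.1477], [0.4457, -0.1373], [0.4668, 0.0577], [0.5581, 0.049]]
```

View pics/w1z.png

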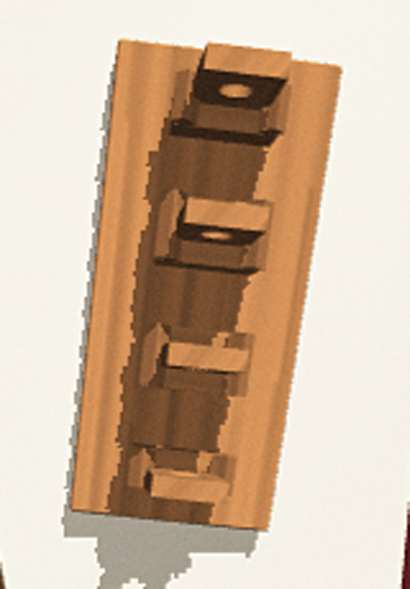

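View pics/w1rod.png

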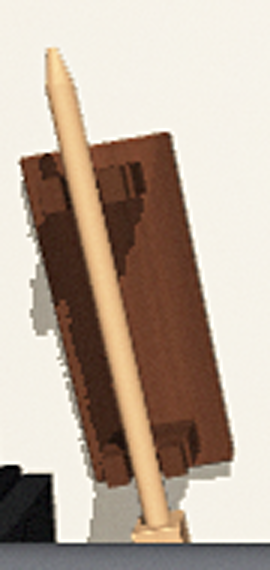

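```bash
python3 - <<'E'
from h import *
f,C,st=load("wrist","w1")
p=ray(C,[(385.7,24.6),(378.3,84.8),(371.1,139.1),(363.4,189.5)],.078); print(p.round(4))
a=-0.107;c=np.array([.4938,-.0503]);ex=np.array([np.cos(a),np.sin(a)]);ey=np.array([-np.sin(a),np.cos(a)])
for y in(-.09,-.03,.03,.09): print((c+ey*y).round(4))
P=np.array([[*(c+ey*s+ex*q),z] for s in(-.115,.115) for q in(-.055,.055) for z in (.015,)]+[[*(c+ey*s+ex*q),.078] for s in(-.095,-.085,-.035,-.025,.025,.035,.085,.095) for q in(-.018,.018)])
for n,s in(("scene","scene0"),("side","side0")):
    g=cv2.imread(f"pics/{s}.png")
    for u,v in proj(cam(n),P): cv2.circle(g,(int(u*16),int(v*16)),12,(255,0,0),1,cv2.LINE_AA,4)
    if n=="scene":crop(g,260,180,370,260,6,"ov_sc")
    else: crop(g,310,210,420,300,6,"ov_sd")
f2=f.copy()
for u,v in proj(C,P): cv2.circle(f2,(int(u*16),int(v*16)),12,(255,0,0),1,cv2.LINE_AA,4)
crop(f2,290,0,450,230,2.5,"ov_w")
E
python3 -c "
import cv2,numpy as np
a=cv2.imread('pics/ov_sd.png');b=cv2.imread('pics/ov_w.png')
H=560
cv2.imwrite('pics/ov1.png',np.hstack([cv2.resize(a,(400,int(400*a.shape[0]/a.shape[1])))[:320].copy() if 0 else cv2.copyMakeBorder(cv2.resize(a,(400,327)),0,H-327,0,0,0),cv2.copyMakeBorder(cv2.resize(b,(389,H)),0,0,0,0,0)]))"
```

```text
[[ 0.4848 -0.1386  0.078 ]
 [ 0.4903 -0.0789  0.078 ]
 [ 0.4963 -0.0206  0.078 ]
 [ 0.5035  0.0376  0.078 ]]
[ 0.4842 -0.1398]
[ 0.4906 -0.0801]
[ 0.497  -0.0205]
[0.5034 0.0392]
```

View pics/ov1.png

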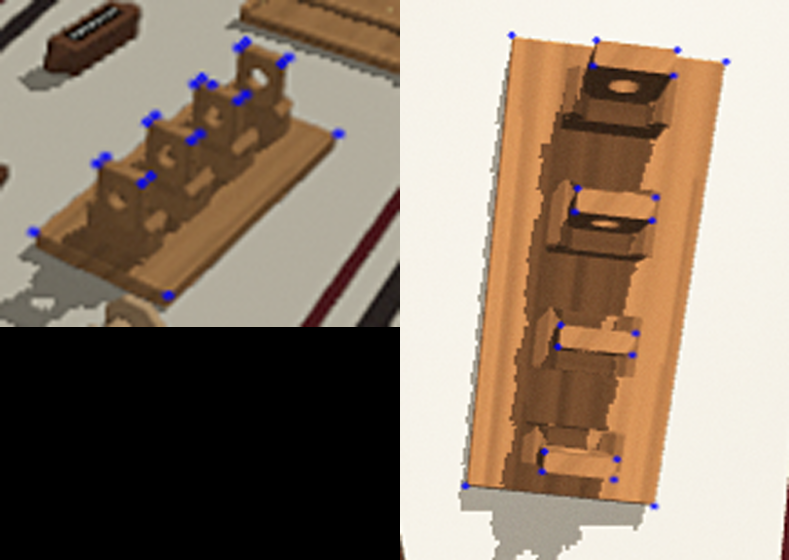

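```bash
python3 - <<'E'
from h import *
f,C,st=load("wrist","w2"); crop(f,340,60,450,260,3,"w2b"); crop(f,230,90,330,270,3,"w2r")
E
python3 -c "
import cv2,numpy as np
a=cv2.imread('pics/w2b.png');b=cv2.imread('pics/w2r.png')
b=cv2.copyMakeBorder(b,0,60,0,0,0);cv2.imwrite('pics/w2br.png',np.hstack([a,b]))"
```

```text
(no output)
```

View pics/w2br.png

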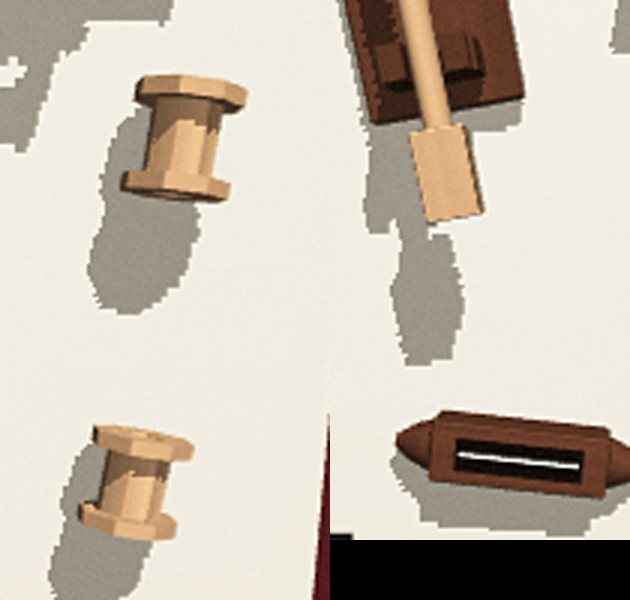

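```bash
python3 - <<'E'
from h import *
f,C,st=load("wrist","w2")
b=lambda p:np.array(p)/3+np.array([340,60])
for n,u,l in(("A",(191,92),(176,185)),("B",(144,440),(128,522))):
    P=ray(C,[b(u),b(l)],.027); c=P.mean(0); d=P[1]-P[0]; print(n,c.round(4),"axis head",np.arctan2(d[1],d[0]),np.linalg.norm(d)); 
    go(st,[c[0],c[1],.10],np.arctan2(d[1],d[0])+np.pi/2)
P=ray(C,np.array([(79,133),(140,124),(155,211),(95,222)])/3+[230,90],.061);print("head",P.mean(0).round(4)); d=(P[2]+P[3]-P[0]-P[1])/2; print("dir",np.arctan2(-d[1],-d[0]),np.linalg.norm(d))
f,C,st=load("wrist","w1")
# shank centre points in w1rod zoom
q=ray(C,np.array([(53,52),(66,98),(88,205),(110,310),(132,415),(150,500)])/3+[220,110],.05);print(q.round(4)); d=q[2]-q[-1]; print(np.arctan2(d[1],d[0]))
E
```

```text
A [0.4519 0.1361 0.027 ] axis head 1.455210713672043 0.0373126754965819
tx 0.1917 ty 0.1016 tz -0.1221 twist 0.114
B [0.4655 0.2842 0.027 ] axis head 1.4243713101647246 0.03886733068546806
tx 0.1912 ty 0.0883 tz 0.0260 twist 0.144
head [0.6169 0.187  0.061 ]
dir -1.430537414691193 0.03464405547737626
[[ 0.6566 -0.0354  0.05  ]
 [ 0.6523 -0.0173  0.05  ]
 [ 0.6456  0.0265  0.05  ]
 [ 0.6385  0.0717  0.05  ]
 [ 0.631   0.1193  0.05  ]
 [ 0.6245  0.1597  0.05  ]]
-1.4137232418842605
```

>>> {"fn": "jog_arm", "kwargs": {"moves": [{"tx": 0.1,"ty": 0.1016,"tz": -0.1221,"twist": 0.114},{"tx": 0.1,"ty": 0.1016,"tz": -0.1221,"twist": 0.114},{"tx": 0.1,"ty": 0.1016,"tz": -0.1221,"twist": 0.114},{"tx": 0.19,"ty": 0.1016,"tz": -0.1221,"twist": 0.114},{"tx": 0.19,"ty": 0.1016,"tz": -0.1221,"twist": 0.114},{"tx": 0.19,"ty": 0.1016,"tz": -0.1221,"twist": 0.114},{"tx": 0.19,"ty": 0.1016,"tz": -0.1221,"twist": 0.114}]}}

```text
time_s: 2.35
eef_pos: [0.45, 0.1331, 0.1002]
tool_rot: [2.168, 1.56, -2.664]
wrist_force: [-0.0, 0.1, 1.6]
gripper_width: 0.0869
```

```bash
python3 - <<'E'
from h import *
f,C,st=snap("side","s1"); crop(f,260,220,440,355,4,"s1z"); print(st["eef_pos"],yawof(st)); go(st,[.4519,.1361,.005],1.455+np.pi/2)
E
```

```text
[0.45002124 0.13312818 0.10015237] 3.0222571203964383
tx 0.0951 ty -0.0024 tz 0.0037 twist -0.004
```

View pics/s1z.png

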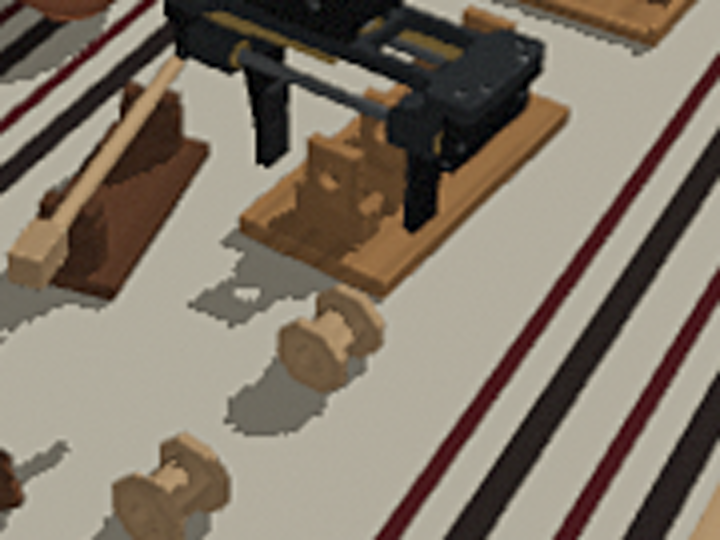

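The gripper is above bobbin A, aligned to its core. I'll descend and close.

>>> {"fn": "jog_arm", "kwargs": {"moves": [{"tx": 0.05,"ty": -0.0024,"tz": 0.0037,"twist": 0},{"tx": 0.08,"ty": -0.0024,"tz": 0.0037,"twist": 0},{"tx": 0.095,"ty": -0.0024,"tz": 0.0037,"twist": 0},{"tx": 0.095,"ty": -0.0024,"tz": 0.0037,"twist": 0},{"tx": 0.095,"ty": -0.0024,"tz": 0.0037,"twist": 0}]}}

```text
time_s: 2.9
eef_pos: [0.4563, 0.1387, 0.0086]
tool_rot: [2.191, 1.568, -2.639]
wrist_force: [0.7, -0.3, -0.3]
gripper_width: 0.0871
```

>>> {"fn": "jog_arm", "kwargs": {"moves": [{"tx": 0,"ty": 0,"tz": 0,"twist": 0},{"tx": 0,"ty": 0,"tz": 0,"twist": 0},{"tx": 0,"ty": 0,"tz": 0,"twist": 0},{"tx": 0,"ty": 0,"tz": 0,"twist": 0},{"tx": 0,"ty": 0,"tz": 0,"twist": 0},{"tx": 0,"ty": 0,"tz": 0,"twist": 0},{"tx": 0,"ty": 0,"tz": 0,"twist": 0},{"tx": 0,"ty": 0,"tz": 0,"twist": 0}], "claw": 1, "force": 25}}

```text
time_s: 3.7
eef_pos: [0.4563, 0.1387, 0.0085]
tool_rot: [2.191, 1.568, -2.639]
wrist_force: [0.1, -0.4, 0.5]
gripper_width: 0.0306
```

>>> {"fn": "jog_arm", "kwargs": {"moves": [{"tx": -0.05,"ty": 0,"tz": 0,"twist": 0},{"tx": -0.1,"ty": 0,"tz": 0,"twist": 0},{"tx": -0.11,"ty": 0,"tz": 0,"twist": 0},{"tx": -0.11,"ty": 0,"tz": 0,"twist": 0},{"tx": -0.11,"ty": 0,"tz": 0,"twist": 0}]}}

```text
time_s: 4.2
eef_pos: [0.4555, 0.1384, 0.1174]
tool_rot: [2.091, 1.566, -2.739]
wrist_force: [-0.1, 0.1, -1.4]
gripper_width: 0.0011
```

```bash
python3 - <<'E'
from h import *
f,C,st=snap("side","s2"); crop(f,230,180,410,315,4,"s2z"); print(st["eef_pos"],yawof(st),st["gripper_width"]); 
a=-0.107;c=np.array([.4938,-.0503]);ey=np.array([-np.sin(a),np.cos(a)])
t=c-ey*.06; print(t); go(st,[*t,.115],a)
E
```

```text
[0.45552953 0.13837915 0.11739656] 3.023219619748911 0.0011324855026113234
[ 0.48739224 -0.10995686]
tx 0.0027 ty -0.0610 tz -0.2428 twist -0.011
```

View pics/s2z.png

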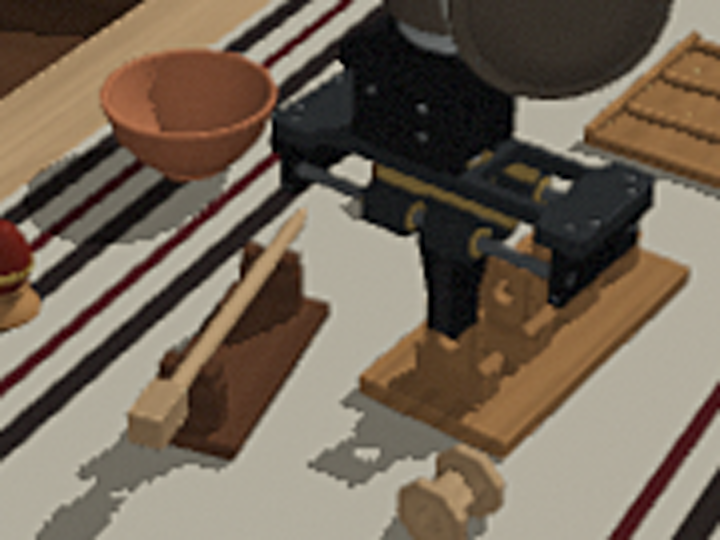

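The fingers hadn't finished closing (30.6 mm and still moving), so the bobbin stayed in place, at side pixel (342,304). I'll retry with a pose correction and longer closing time.

>>> {"fn": "jog_arm", "kwargs": {"moves": [{"tx": 0,"ty": 0,"tz": 0,"twist": 0},{"tx": 0,"ty": 0,"tz": 0,"twist": 0},{"tx": 0,"ty": 0,"tz": 0,"twist": 0},{"tx": 0,"ty": 0,"tz": 0,"twist": 0},{"tx": 0,"ty": 0,"tz": 0,"twist": 0},{"tx": 0,"ty": 0,"tz": 0,"twist": 0},{"tx": 0,"ty": 0,"tz": 0,"twist": 0}], "claw": 0.2}}

```text
time_s: 4.95
eef_pos: [0.4553, 0.1381, 0.1169]
tool_rot: [2.17, 1.565, -2.661]
wrist_force: [-0.0, -0.2, -0.3]
gripper_width: 0.0485
```

```bash
python3 - <<'E'
from h import *
st=observe(); print(st["eef_pos"],yawof(st),st["gripper_width"]); go(st,[.4519,.1361,.005],1.455+np.pi/2)
E
```

```text
[0.4552877  0.13813405 0.11686901] 3.023319376228257 0.04853244399783584
tx 0.1119 ty 0.0026 tz -0.0020 twist -0.002
```

>>> {"fn": "jog_arm", "kwargs": {"moves": [{"tx": 0,"ty": 0.0026,"tz": -0.002,"twist": 0},{"tx": 0.02,"ty": 0.0026,"tz": -0.002,"twist": 0},{"tx": 0.06,"ty": 0.0026,"tz": -0.002,"twist": 0},{"tx": 0.1,"ty": 0.0026,"tz": -0.002,"twist": 0},{"tx": 0.114,"ty": 0.0026,"tz": -0.002,"twist": 0},{"tx": 0.114,"ty": 0.0026,"tz": -0.002,"twist": 0},{"tx": 0.114,"ty": 0.0026,"tz": -0.002,"twist": 0}]}}

```text
time_s: 5.65
eef_pos: [0.4523, 0.1364, 0.0033]
tool_rot: [2.207, 1.565, -2.623]
wrist_force: [-0.8, 0.1, 1.3]
gripper_width: 0.0696
```

```bash
python3 - <<'E'
from h import *
st=observe(); print(st["eef_pos"],yawof(st),st["gripper_width"]); go(st,[.4519,.1361,.005],1.455+np.pi/2)
E
```

```text
[0.45230459 0.13635714 0.00333491] 3.023778618434364 0.06960595238554107
tx -0.0017 ty 0.0004 tz -0.0003 twist -0.002
```

>>> {"fn": "jog_arm", "kwargs": {"moves": [{"tx": -0.0015,"ty": 0,"tz": 0,"twist": 0},{"tx": -0.0015,"ty": 0,"tz": 0,"twist": 0},{"tx": -0.0015,"ty": 0,"tz": 0,"twist": 0},{"tx": -0.0015,"ty": 0,"tz": 0,"twist": 0},{"tx": -0.0015,"ty": 0,"tz": 0,"twist": 0},{"tx": -0.0015,"ty": 0,"tz": 0,"twist": 0},{"tx": -0.0015,"ty": 0,"tz": 0,"twist": 0},{"tx": -0.0015,"ty": 0,"tz": 0,"twist": 0}], "claw": 1, "force": 25}}

```text
time_s: 6.45
eef_pos: [0.453, 0.1365, 0.0052]
tool_rot: [2.32, 1.566, -2.509]
wrist_force: [1.1, -3.3, 9.2]
gripper_width: 0.0142
```

>>> {"fn": "jog_arm", "kwargs": {"moves": [{"tx": 0,"ty": 0,"tz": 0,"twist": 0},{"tx": 0,"ty": 0,"tz": 0,"twist": 0},{"tx": -0.03,"ty": 0,"tz": 0,"twist": 0},{"tx": -0.08,"ty": 0,"tz": 0,"twist": 0},{"tx": -0.11,"ty": 0,"tz": 0,"twist": 0},{"tx": -0.11,"ty": 0,"tz": 0,"twist": 0},{"tx": -0.11,"ty": 0,"tz": 0,"twist": 0}]}}

```text
time_s: 7.15
eef_pos: [0.4533, 0.1369, 0.1156]
tool_rot: [2.154, 1.568, -2.676]
wrist_force: [0.7, -0.8, -1.3]
gripper_width: 0.0005
```

```bash
python3 - <<'E'
from h import *
f,C,st=snap("side","s3"); crop(f,230,180,410,315,4,"s3z"); print(st["eef_pos"],yawof(st),st["gripper_width"]); 
a=-0.107;c=np.array([.4938,-.0503]);ey=np.array([-np.sin(a),np.cos(a)])
t=c-ey*.06; print(t); go(st,[*t,.115],a)
E
```

```text
[0.45325472 0.13687505 0.11557817] 3.023932017974385 0.0004914881237645401
[ 0.48739224 -0.10995686]
tx 0.0008 ty -0.0629 tz -0.2411 twist -0.011
```

View pics/s3z.png

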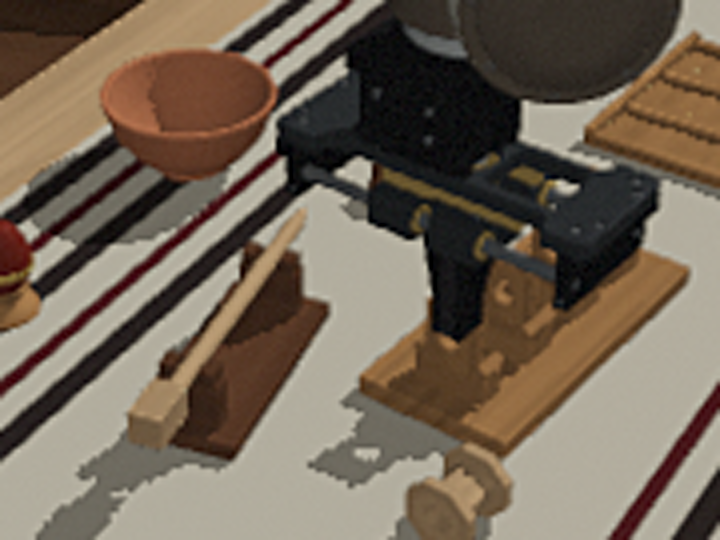

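The jaws closed past 28 mm, so the location is off. I'll project the reported TCP into the side view.

```bash
python3 - <<'E'
from h import *
f,C,st=load("side","s3"); print("tcp px",proj(C,st["eef_pos"]), (proj(C,st["eef_pos"])-[230,180])*4)
K=cam("wrist",st); 
print("bobbin px",proj(C,[.4519,.1361,.022]))
snap("scene","sc3"); f,C,_=load("scene","sc3"); print(proj(C,st["eef_pos"])); crop(f,270,120,450,255,4,"sc3z"); snap("wrist","w3")
E
```

```text
tcp px [[343.29674535 272.14483514]] [[453.18698141 368.57934057]]
bobbin px [[342.58115115 304.47451012]]
[[381.94993354 196.4144333 ]]
```

View pics/sc3z.png

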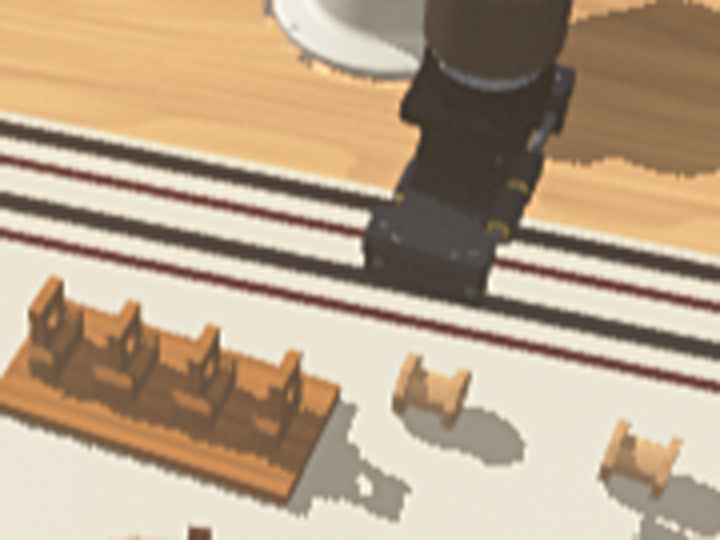

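View pics/w3.png

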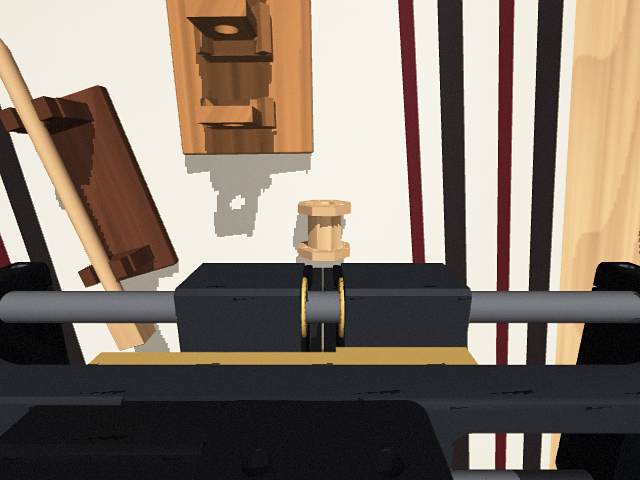

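```bash
python3 - <<'E'
from h import *
f,C,st=load("wrist","w3"); print(st["eef_pos"]); print(ray(C,[(324,208),(324,253),(324,230)],.027)); print(proj(C,[.4519,.1361,.027]),C[2])
S=cam("scene");print(ray(S,(378,217),.022)); D=cam("side");print(ray(D,(345,305),.022))
d=st["eef_pos"]-np.array([0,0,0]); print(proj(D,d+[0,0,.012]),proj(D,d+[0,-.02,.0]))
# triangulate from w2 and w3
E
python3 -c "
import cv2
a=cv2.imread('pics/w3.png')[190:280,270:380];cv2.imwrite('pics/w3z.png',cv2.resize(a,None,fx=6,fy=6,interpolation=2))"
```

```text
[0.45239642 0.13623751 0.11404218]
[[0.44730108 0.1152139  0.027     ]
 [0.45185484 0.15421094 0.027     ]
 [0.4494893  0.13395314 0.027     ]]
[[321.47931618 232.76837544]] [0.44513928 0.06970404 0.30536132]
[[0.44538511 0.13457123 0.022     ]]
[[0.4463312  0.13483011 0.022     ]]
[[343.95104518 268.30460646]] [[348.03893935 267.8529802 ]]
```

View pics/w3z.png

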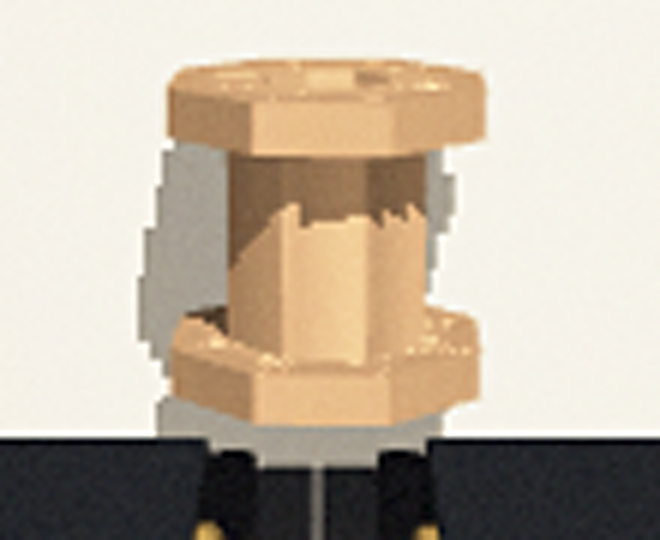

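```bash
python3 - <<'E'
from h import *
f,C,st=load("wrist","w3")
P=ray(C,[(323.5,206.7),(323.5,215.8),(323.5,251.7),(323.5,260.8)],.044);print(P, np.linalg.norm(P[3]-P[0]),P[[0,3]].mean(0))
f,C,st=load("wrist","w2")
q=np.array([(163,78),(225,80),(150,172),(210,176)])/3+[340,60]
print(ray(C,q,.044))
E
```

```text
[[0.44743895 0.11136621 0.044     ]
 [0.44828172 0.11856081 0.044     ]
 [0.45171953 0.14790898 0.044     ]
 [0.45262079 0.15560291 0.044     ]] 0.0445391595759662 [0.45002987 0.13348456 0.044     ]
[[0.46534269 0.11500628 0.044     ]
 [0.44028051 0.1157712  0.044     ]
 [0.46887715 0.15084292 0.044     ]
 [0.44405224 0.15243378 0.044     ]]
```

```bash
python3 - <<'E'
from h import *
f,D,st=load("side","s1"); R=toolR(st)
for dz in (0,.01,.02,.03):
  for s in (-.0435,.0435,-.058,.058): print(dz,s,((proj(D,st["eef_pos"]+R[:,1]*s+[0,0,dz])-[260,220])*4).round(0))
f,D,st=load("side","s3"); crop(f,300,220,400,295,8,"s3zz")
for dz in (0,.01,.02,.03): print(((proj(D,st["eef_pos"]+[0,0,dz])-[300,220])*8).round(0))
E
```

```text
0 -0.0435 [[277. 200.]]
0 0.0435 [[407. 260.]]
0 -0.058 [[256. 190.]]
0 0.058 [[430. 270.]]
0.01 -0.0435 [[277. 185.]]
0.01 0.0435 [[408. 245.]]
0.01 -0.058 [[256. 176.]]
0.01 0.058 [[431. 256.]]
0.02 -0.0435 [[277. 171.]]
0.02 0.0435 [[409. 231.]]
0.02 -0.058 [[257. 162.]]
0.02 0.058 [[432. 241.]]
0.03 -0.0435 [[278. 157.]]
0.03 0.0435 [[410. 216.]]
0.03 -0.058 [[257. 147.]]
0.03 0.058 [[433. 226.]]
[[346. 417.]]
[[348. 388.]]
[[349. 359.]]
[[350. 329.]]
```

View pics/s3zz.png

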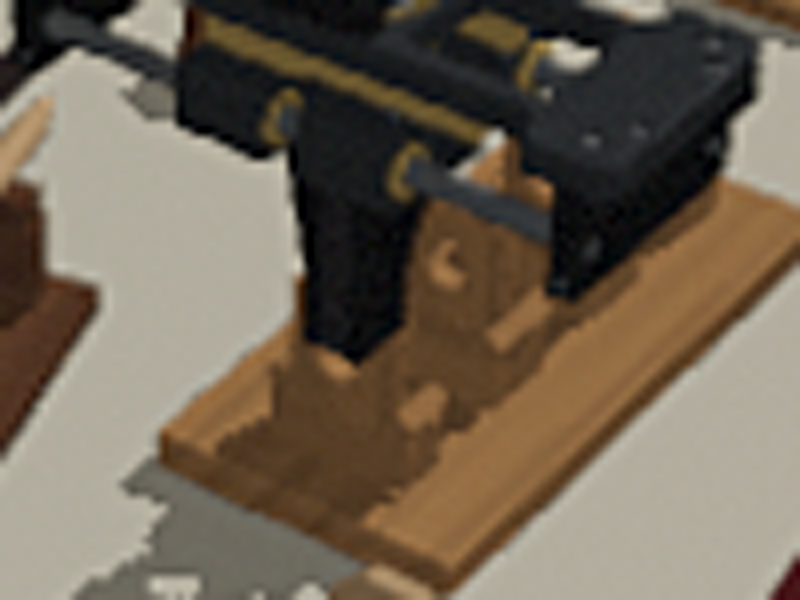

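In the side view the fingertips appear about 20 mm above the reported TCP. I'll open, descend to about z=0.005 and look for a gap.

>>> {"fn": "jog_arm", "kwargs": {"moves": [{"tx": 0,"ty": 0.0024,"tz": -0.003,"twist": 0},{"tx": 0,"ty": 0.0024,"tz": -0.003,"twist": 0},{"tx": 0,"ty": 0.0024,"tz": -0.003,"twist": 0},{"tx": 0,"ty": 0.0024,"tz": -0.003,"twist": 0},{"tx": 0,"ty": 0.0024,"tz": -0.003,"twist": 0},{"tx": 0,"ty": 0.0024,"tz": -0.003,"twist": 0},{"tx": 0,"ty": 0.0024,"tz": -0.003,"twist": 0}], "claw": 0.2}}

```text
time_s: 8.0
eef_pos: [0.4497, 0.1335, 0.1139]
tool_rot: [2.281, 1.563, -2.549]
wrist_force: [0.3, -0.1, -0.4]
gripper_width: 0.0486
```

>>> {"fn": "jog_arm", "kwargs": {"moves": [{"tx": 0,"ty": 0,"tz": 0,"twist": 0},{"tx": 0,"ty": 0,"tz": 0,"twist": 0},{"tx": 0.04,"ty": 0,"tz": 0,"twist": 0},{"tx": 0.09,"ty": 0,"tz": 0,"twist": 0},{"tx": 0.108,"ty": 0,"tz": 0,"twist": 0},{"tx": 0.108,"ty": 0,"tz": 0,"twist": 0},{"tx": 0.108,"ty": 0,"tz": 0,"twist": 0}]}}

```text
time_s: 8.7
eef_pos: [0.4497, 0.1334, 0.0064]
tool_rot: [2.332, 1.564, -2.497]
wrist_force: [1.0, -0.6, 0.9]
gripper_width: 0.0697
```

```bash
python3 - <<'E'
from h import *
f,D,st=snap("side","s4"); crop(f,290,250,400,340,7,"s4z"); R=toolR(st); print(st["eef_pos"],st["gripper_width"],st["wrist_force"])
for dz in (0,.02): print(((proj(D,[st["eef_pos"]+R[:,1]*s+[0,0,dz] for s in (-.035,.035)])-[290,250])*7).round(0))
E
```

```text
[0.44970766 0.13341174 0.00635518] 0.06971465598940205 [ 1.01944174 -0.57099504  0.93783901]
[[290. 371.]
 [465. 459.]]
[[291. 326.]
 [468. 413.]]
```

View pics/s4z.png

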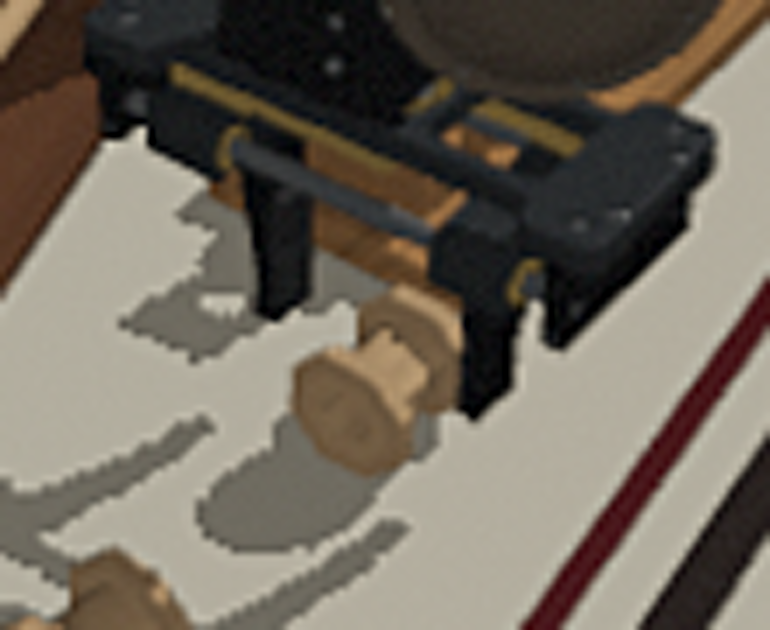

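The finger shadows and the projection both put the fingertips about 20 mm above the reported TCP. That also explains the slip. I'll lower in small steps and watch the force.

>>> {"fn": "jog_arm", "kwargs": {"moves": [{"tx": 0.004,"ty": 0,"tz": 0,"twist": 0},{"tx": 0.008,"ty": 0,"tz": 0,"twist": 0},{"tx": 0.01,"ty": 0,"tz": 0,"twist": 0},{"tx": 0.01,"ty": 0,"tz": 0,"twist": 0}]}}

```text
time_s: 9.15
eef_pos: [0.4501, 0.1337, -0.003]
tool_rot: [2.323, 1.566, -2.507]
wrist_force: [-0.3, 0.6, 0.6]
gripper_width: 0.0695
```

>>> {"fn": "jog_arm", "kwargs": {"moves": [{"tx": 0.003,"ty": 0,"tz": 0,"twist": 0},{"tx": 0.006,"ty": 0,"tz": 0,"twist": 0},{"tx": 0.006,"ty": 0,"tz": 0,"twist": 0}]}}

```text
time_s: 9.45
eef_pos: [0.4497, 0.1335, -0.0094]
tool_rot: [2.315, 1.565, -2.515]
wrist_force: [-0.7, -0.2, -0.2]
gripper_width: 0.0698
```

```bash
python3 - <<'E'
from h import *
f,D,st=snap("side","s5"); crop(f,290,250,400,340,7,"s5z"); R=toolR(st); print(st["eef_pos"],st["gripper_width"],st["wrist_force"])
E
```

```text
[ 0.44970591  0.1334688  -0.00941815] 0.06975002485639283 [-0.71396719 -0.2409897  -0.24560443]
```

View pics/s5z.png

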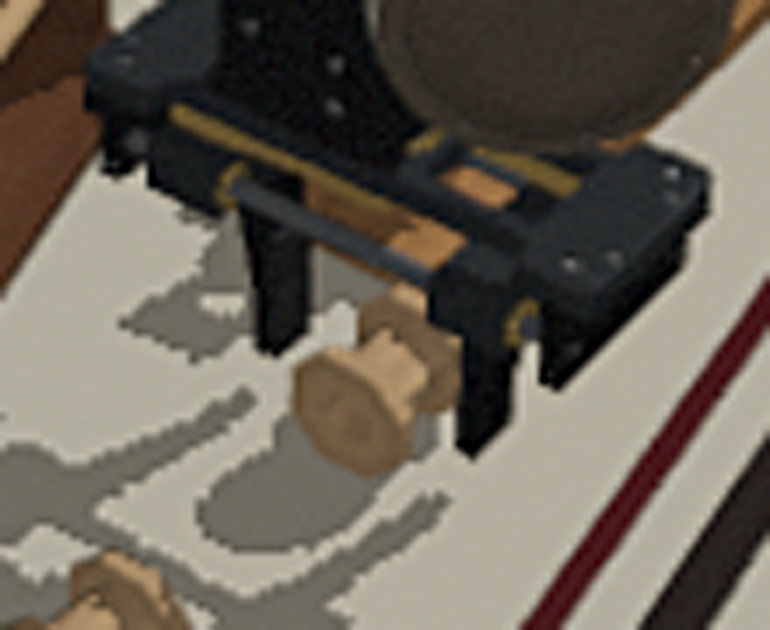

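>>> {"fn": "jog_arm", "kwargs": {"moves": [{"tx": 0.003,"ty": 0,"tz": 0,"twist": 0},{"tx": 0.006,"ty": 0,"tz": 0,"twist": 0},{"tx": 0.007,"ty": 0,"tz": 0,"twist": 0},{"tx": 0.007,"ty": 0,"tz": 0,"twist": 0}]}}

```text
time_s: 9.9
eef_pos: [0.4497, 0.1334, -0.0165]
tool_rot: [2.322, 1.564, -2.507]
wrist_force: [0.6, -0.5, -0.2]
gripper_width: 0.0696
```

>>> {"fn": "jog_arm", "kwargs": {"moves": [{"tx": 0,"ty": 0,"tz": 0,"twist": 0},{"tx": 0,"ty": 0,"tz": 0,"twist": 0},{"tx": 0,"ty": 0,"tz": 0,"twist": 0},{"tx": 0,"ty": 0,"tz": 0,"twist": 0},{"tx": 0,"ty": 0,"tz": 0,"twist": 0},{"tx": 0,"ty": 0,"tz": 0,"twist": 0},{"tx": 0,"ty": 0,"tz": 0,"twist": 0},{"tx": 0,"ty": 0,"tz": 0,"twist": 0}], "claw": 1, "force": 25}}

```text
time_s: 10.7
eef_pos: [0.4496, 0.1334, -0.0165]
tool_rot: [2.32, 1.564, -2.509]
wrist_force: [0.2, 0.2, 0.4]
gripper_width: 0.028
```

Gripped at 28.0 mm. I'll lift.

>>> {"fn": "jog_arm", "kwargs": {"moves": [{"tx": -0.03,"ty": 0,"tz": 0,"twist": 0},{"tx": -0.08,"ty": 0,"tz": 0,"twist": 0},{"tx": -0.115,"ty": 0,"tz": 0,"twist": 0},{"tx": -0.115,"ty": 0,"tz": 0,"twist": 0},{"tx": -0.115,"ty": 0,"tz": 0,"twist": 0}]}}

```text
time_s: 11.2
eef_pos: [0.4502, 0.134, 0.099]
tool_rot: [2.213, 1.566, -2.616]
wrist_force: [-0.3, -0.1, -1.5]
gripper_width: 0.0278
```

```bash
cat >> h.py <<'E'
RA=-0.107;RC=np.array([.4938,-.0503])
def rk(x,y): return RC+np.array([np.cos(RA),np.sin(RA)])*x+np.array([-np.sin(RA),np.cos(RA)])*y
E
python3 - <<'E'
from h import *
st=observe(); print(st["eef_pos"],yawof(st),st["gripper_width"]); t=rk(0,-.06); print(t); go(st,[*t,.10],RA)
f,D,st=snap("side","s6"); crop(f,290,200,400,290,6,"s6z")
E
```

```text
[0.45015772 0.13397278 0.0989876 ] 3.024169198211247 0.027772937066412377
[ 0.48739224 -0.10995686]
tx -0.0006 ty -0.0656 tz -0.2379 twist -0.010
```

View pics/s6z.png

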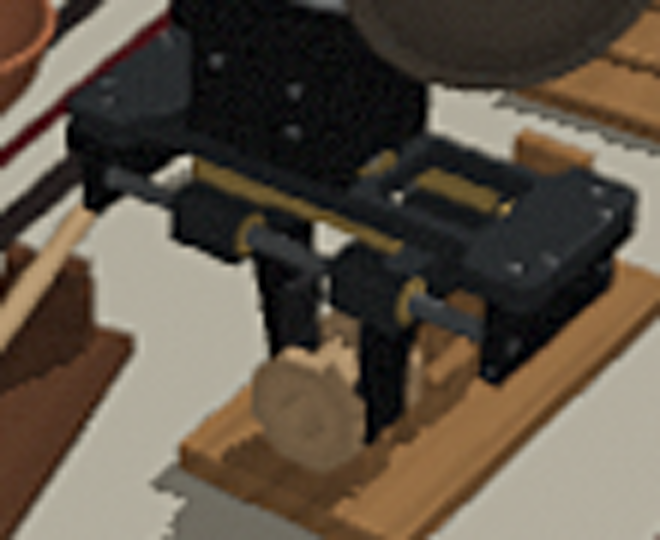

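The bobbin is held. Now to the bay at −60.

>>> {"fn": "jog_arm", "kwargs": {"moves": [{"tx": 0,"ty": -0.0656,"tz": -0.238,"twist": -0.01},{"tx": 0,"ty": -0.0656,"tz": -0.238,"twist": -0.01},{"tx": 0,"ty": -0.0656,"tz": -0.238,"twist": -0.01},{"tx": 0,"ty": -0.0656,"tz": -0.238,"twist": -0.01},{"tx": 0,"ty": -0.0656,"tz": -0.238,"twist": -0.01},{"tx": 0,"ty": -0.0656,"tz": -0.238,"twist": -0.01},{"tx": 0,"ty": -0.0656,"tz": -0.238,"twist": -0.01}]}}

```text
time_s: 11.95
eef_pos: [0.4851, -0.1118, 0.0965]
tool_rot: [2.034, 1.559, -2.789]
wrist_force: [-1.0, -0.1, -0.4]
gripper_width: 0.0276
```

```bash
python3 - <<'E'
from h import *
f,D,st=snap("side","s7"); crop(f,310,180,430,290,5,"s7z"); f,S,st=snap("scene","sc7"); crop(f,240,140,370,260,5,"sc7z")
st=observe(); print(st["eef_pos"],yawof(st),st["gripper_width"]); t=rk(0,-.06); print(t); go(st,[*t,.018],RA)
print(proj(D,[*t,.056]),proj(S,[*t,.056]))
E
python3 -c "
import cv2,numpy as np
a=cv2.imread('pics/s7z.png');b=cv2.imread('pics/sc7z.png')
a=cv2.resize(a,(400,367));b=cv2.resize(b,(397,367));cv2.imwrite('pics/c7.png',np.hstack([a,b]))"
```

```text
[ 0.48567903 -0.11009196  0.09735058] 3.03458706356953 0.02785247888781784
[ 0.48739224 -0.10995686]
tx 0.0793 ty -0.0024 tz 0.0007 twist -0.000
[[375.51853529 235.95907132]] [[291.25610359 201.12788549]]
```

View pics/c7.png

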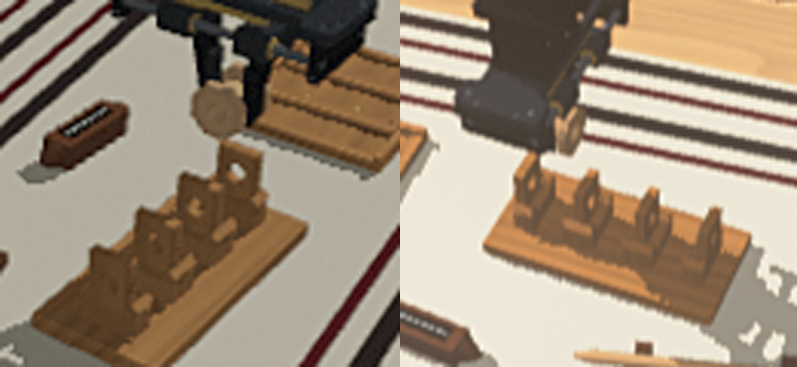

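>>> {"fn": "jog_arm", "kwargs": {"moves": [{"tx": 0.02,"ty": -0.0024,"tz": 0.0007,"twist": 0},{"tx": 0.028,"ty": -0.0024,"tz": 0.0007,"twist": 0},{"tx": 0.028,"ty": -0.0024,"tz": 0.0007,"twist": 0},{"tx": 0.028,"ty": -0.0024,"tz": 0.0007,"twist": 0}]}}

```text
time_s: 12.45
eef_pos: [0.488, -0.1091, 0.0695]
tool_rot: [2.105, 1.56, -2.712]
wrist_force: [0.5, 0.2, 0.1]
gripper_width: 0.0279
```

```bash
python3 - <<'E'
from h import *
f,D,st=snap("side","s8"); crop(f,330,190,420,270,8,"s8z")
print(st["eef_pos"],yawof(st),st["gripper_width"]); t=rk(0,-.06); print(t); go(st,[*t,.0175],RA)
E
```

```text
[ 0.48802361 -0.10907443  0.06950958] 3.0362802647591933 0.02786893782387368
[ 0.48739224 -0.10995686]
tx 0.0520 ty 0.0001 tz -0.0007 twist 0.002
```

View pics/s8z.png

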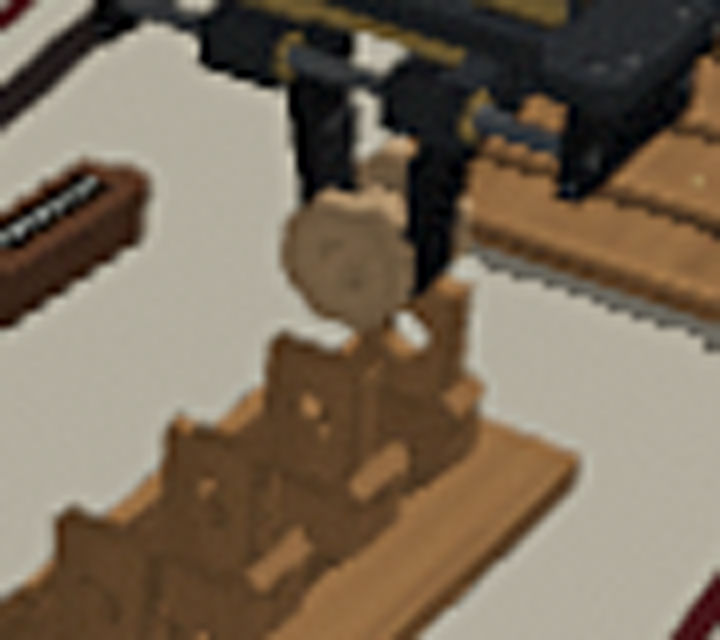

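>>> {"fn": "jog_arm", "kwargs": {"moves": [{"tx": 0.015,"ty": 0,"tz": -0.0007,"twist": 0},{"tx": 0.03,"ty": 0,"tz": -0.0007,"twist": 0},{"tx": 0.04,"ty": 0,"tz": -0.0007,"twist": 0},{"tx": 0.047,"ty": 0,"tz": -0.0007,"twist": 0},{"tx": 0.047,"ty": 0,"tz": -0.0007,"twist": 0}]}}

```text
time_s: 13.0
eef_pos: [0.4875, -0.1101, 0.0223]
tool_rot: [2.094, 1.56, -2.724]
wrist_force: [-0.2, 0.3, -0.4]
gripper_width: 0.0277
```

```bash
python3 - <<'E'
from h import *
f,D,st=snap("side","s9"); crop(f,330,190,420,270,8,"s9z")
print(st["eef_pos"],yawof(st),st["gripper_width"],st["wrist_force"]); t=rk(0,-.06); print(t); go(st,[*t,.0175],RA)
E
```

```text
[ 0.48745132 -0.11012426  0.02233454] 3.0359744725065156 0.02765180339244705 [-0.20624773  0.34287635 -0.41245201]
[ 0.48739224 -0.10995686]
tx 0.0048 ty 0.0000 tz 0.0002 twist 0.001
```

View pics/s9z.png

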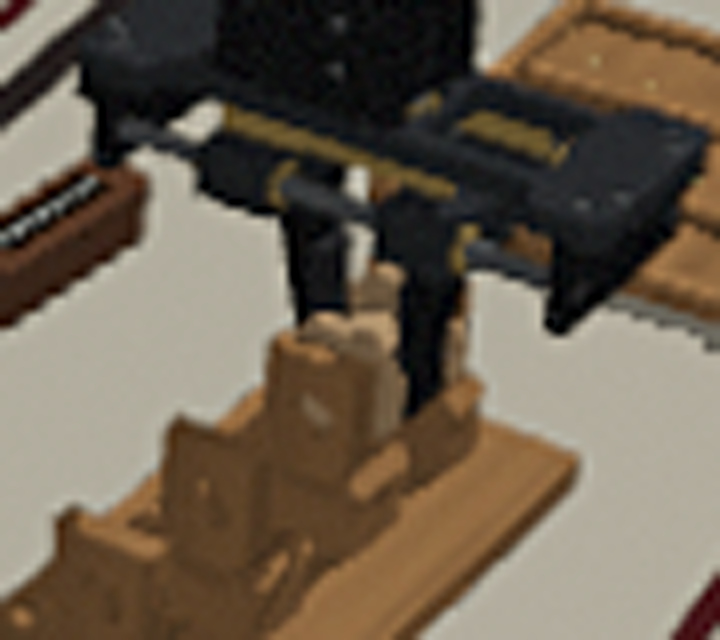

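The bobbin is inside the bay. I'll seat it and release.

>>> {"fn": "jog_arm", "kwargs": {"moves": [{"tx": 0.002,"ty": 0,"tz": 0,"twist": 0},{"tx": 0.0045,"ty": 0,"tz": 0,"twist": 0},{"tx": 0.0045,"ty": 0,"tz": 0,"twist": 0}]}}

```text
time_s: 13.35
eef_pos: [0.4878, -0.1102, 0.0184]
tool_rot: [2.136, 1.561, -2.682]
wrist_force: [-0.8, 1.0, -0.2]
gripper_width: 0.0278
```

>>> {"fn": "jog_arm", "kwargs": {"moves": [{"tx": 0,"ty": 0,"tz": 0,"twist": 0},{"tx": 0,"ty": 0,"tz": 0,"twist": 0},{"tx": 0,"ty": 0,"tz": 0,"twist": 0},{"tx": 0,"ty": 0,"tz": 0,"twist": 0},{"tx": 0,"ty": 0,"tz": 0,"twist": 0},{"tx": 0,"ty": 0,"tz": 0,"twist": 0},{"tx": 0,"ty": 0,"tz": 0,"twist": 0}], "claw": 0.2}}

```text
time_s: 14.05
eef_pos: [0.4879, -0.1102, 0.0184]
tool_rot: [2.142, 1.561, -2.676]
wrist_force: [-1.5, -0.9, -0.5]
gripper_width: 0.0681
```

>>> {"fn": "jog_arm", "kwargs": {"moves": [{"tx": -0.03,"ty": 0,"tz": 0,"twist": 0},{"tx": -0.08,"ty": 0,"tz": 0,"twist": 0},{"tx": -0.13,"ty": 0,"tz": 0,"twist": 0},{"tx": -0.18,"ty": 0,"tz": 0.05,"twist": 0},{"tx": -0.18,"ty": 0,"tz": 0.1,"twist": 0},{"tx": -0.18,"ty": 0,"tz": 0.15,"twist": 0},{"tx": -0.18,"ty": 0,"tz": 0.15,"twist": 0}]}}

```text
time_s: 14.75
eef_pos: [0.5059, 0.0432, 0.1986]
tool_rot: [2.12, 1.564, -2.694]
wrist_force: [-0.2, -0.8, 0.2]
gripper_width: 0.0694
```

```bash
python3 - <<'E'
from h import *
f,C,st=snap("wrist","w10"); print(st["eef_pos"],st["time_s"])
f,D,st=snap("side","s10"); crop(f,300,190,420,290,6,"s10z")
E
```

```text
[0.50590251 0.04321806 0.19857444] 14.75
```

View pics/w10.png

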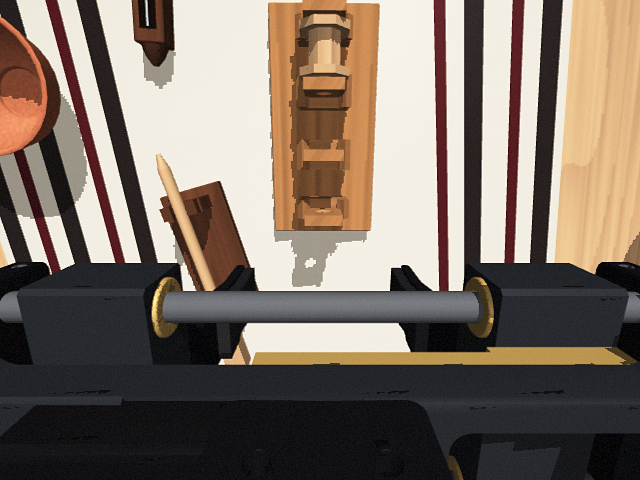

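View pics/s10z.png

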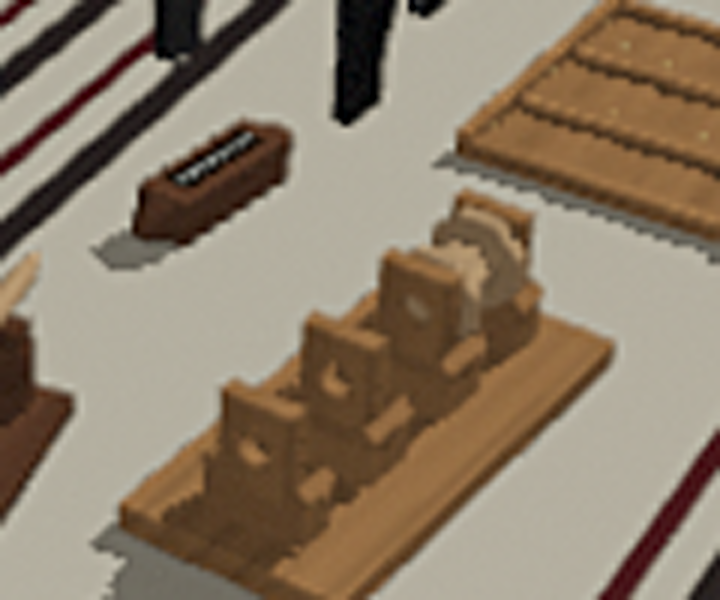

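Bobbin A is seated in the −60 bay. Now bobbin B.

```bash
python3 - <<'E'
from h import *
st=observe(); print(st["eef_pos"],yawof(st)); go(st,[.464,.282,.10],1.424+np.pi/2)
E
```

```text
[0.50534083 0.04173891 0.19758996] 3.0395429929090945
tx 0.0969 ty 0.0648 tz 0.2353 twist 0.045
```

>>> {"fn": "jog_arm", "kwargs": {"moves": [{"tx": 0,"ty": 0.065,"tz": 0.235,"twist": 0.045},{"tx": 0,"ty": 0.065,"tz": 0.235,"twist": 0.045},{"tx": 0,"ty": 0.065,"tz": 0.235,"twist": 0.045},{"tx": 0.097,"ty": 0.065,"tz": 0.235,"twist": 0.045},{"tx": 0.097,"ty": 0.065,"tz": 0.235,"twist": 0.045},{"tx": 0.097,"ty": 0.065,"tz": 0.235,"twist": 0.045},{"tx": 0.097,"ty": 0.065,"tz": 0.235,"twist": 0.045},{"tx": 0.097,"ty": 0.065,"tz": 0.235,"twist": 0.045}]}}

```text
time_s: 15.65
eef_pos: [0.4638, 0.2806, 0.0993]
tool_rot: [2.285, 1.559, -2.575]
wrist_force: [0.6, 0.4, 0.2]
gripper_width: 0.0694
```

```bash
python3 - <<'E'
from h import *
f,C,st=snap("wrist","w11"); print(st["eef_pos"],st["time_s"]); crop(f,260,180,400,290,5.5,"w11z")
E
```

```text
[0.46380888 0.28059511 0.09930185] 15.65
```

View pics/w11z.png

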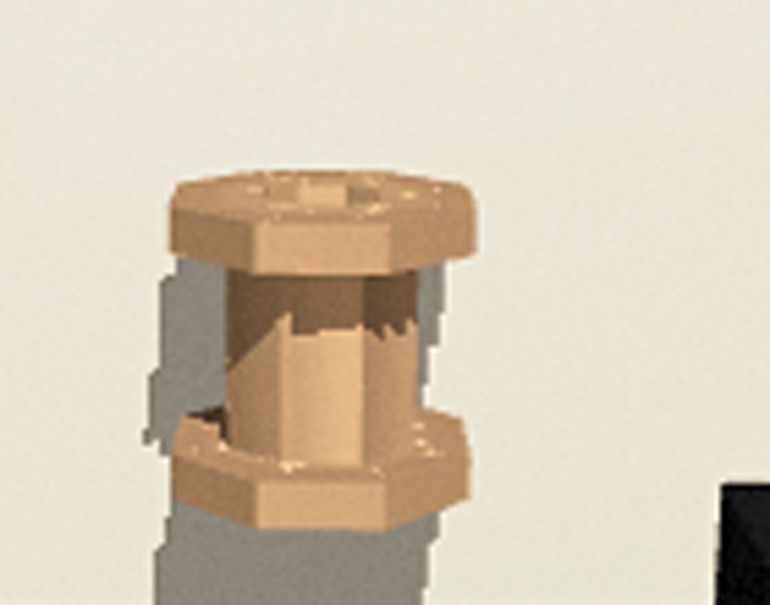

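```bash
python3 - <<'E'
from h import *
f,C,st=load("wrist","w11")
P=ray(C,[(318.3,220.4),(318.6,276.4)],.044); d=P[1]-P[0]; print(P,np.linalg.norm(d),P.mean(0)); h=np.arctan2(d[1],d[0]); print(h); st=observe()
go(st,[*P.mean(0)[:2],-.0165],h+np.pi/2)
E
```

```text
[[0.46306699 0.26301762 0.044     ]
 [0.46946408 0.30697564 0.044     ]] 0.044421059839915865 [0.46626554 0.28499663 0.044     ]
1.4262835320168616
tx 0.1168 ty -0.0021 tz 0.0052 twist -0.003
```

>>> {"fn": "jog_arm", "kwargs": {"moves": [{"tx": 0.0,"ty": -0.002,"tz": 0.005,"twist": 0},{"tx": 0.045,"ty": -0.002,"tz": 0.005,"twist": 0},{"tx": 0.085,"ty": -0.002,"tz": 0.005,"twist": 0},{"tx": 0.11,"ty": -0.002,"tz": 0.005,"twist": 0},{"tx": 0.112,"ty": -0.002,"tz": 0.005,"twist": 0},{"tx": 0.112,"ty": -0.002,"tz": 0.005,"twist": 0}]}}

```text
time_s: 16.3
eef_pos: [0.4674, 0.2848, -0.0107]
tool_rot: [2.222, 1.563, -2.639]
wrist_force: [0.4, 0.2, -0.6]
gripper_width: 0.0696
```

```bash
python3 - <<'E'
from h import *
st=observe(); print(st["eef_pos"],st["wrist_force"])
go(st,[.46626,.2850,-.0165],1.426+np.pi/2)
E
```

```text
[ 0.46736177  0.28483958 -0.01072015] [ 0.44489632  0.2477075  -0.62110563]
tx 0.0058 ty 0.0011 tz 0.0000 twist -0.004
```

>>> {"fn": "jog_arm", "kwargs": {"moves": [{"tx": 0.004,"ty": 0.001,"tz": 0,"twist": 0},{"tx": 0.006,"ty": 0.001,"tz": 0,"twist": 0},{"tx": 0.006,"ty": 0.001,"tz": 0,"twist": 0}]}}

```text
time_s: 16.6
eef_pos: [0.4668, 0.2854, -0.0157]
tool_rot: [2.121, 1.565, -2.74]
wrist_force: [0.4, 1.1, 0.4]
gripper_width: 0.0697
```

>>> {"fn": "jog_arm", "kwargs": {"moves": [{"tx": 0,"ty": 0,"tz": 0,"twist": 0},{"tx": 0,"ty": 0,"tz": 0,"twist": 0},{"tx": 0,"ty": 0,"tz": 0,"twist": 0},{"tx": 0,"ty": 0,"tz": 0,"twist": 0},{"tx": 0,"ty": 0,"tz": 0,"twist": 0},{"tx": 0,"ty": 0,"tz": 0,"twist": 0},{"tx": 0,"ty": 0,"tz": 0,"twist": 0},{"tx": 0,"ty": 0,"tz": 0,"twist": 0}], "claw": 1, "force": 25}}

```text
time_s: 17.4
eef_pos: [0.4668, 0.2854, -0.0157]
tool_rot: [2.125, 1.565, -2.736]
wrist_force: [0.2, -0.4, -0.2]
gripper_width: 0.0273
```

>>> {"fn": "jog_arm", "kwargs": {"moves": [{"tx": -0.03,"ty": 0,"tz": 0,"twist": 0},{"tx": -0.08,"ty": 0,"tz": 0,"twist": 0},{"tx": -0.115,"ty": 0,"tz": 0,"twist": 0},{"tx": -0.115,"ty": 0,"tz": 0,"twist": 0},{"tx": -0.115,"ty": 0,"tz": 0,"twist": 0}]}}

```text
time_s: 17.9
eef_pos: [0.4672, 0.2858, 0.0997]
tool_rot: [1.915, 1.565, -2.947]
wrist_force: [-0.8, -0.5, -0.4]
gripper_width: 0.0277
```

```bash
python3 - <<'E'
from h import *
st=observe(); print(st["eef_pos"],st["gripper_width"])
go(st,[*rk(0,0),.085],RA)
E
```

```text
[0.4672419  0.28575695 0.09972642] 0.027653146547086685
tx 0.0149 ty -0.0762 tz -0.3284 twist -0.042
```

>>> {"fn": "jog_arm", "kwargs": {"moves": [{"tx": 0,"ty": -0.0762,"tz": -0.3284,"twist": -0.042},{"tx": 0,"ty": -0.0762,"tz": -0.3284,"twist": -0.042},{"tx": 0,"ty": -0.0762,"tz": -0.3284,"twist": -0.042},{"tx": 0,"ty": -0.0762,"tz": -0.3284,"twist": -0.042},{"tx": 0,"ty": -0.0762,"tz": -0.3284,"twist": -0.042},{"tx": 0,"ty": -0.0762,"tz": -0.3284,"twist": -0.042},{"tx": 0,"ty": -0.0762,"tz": -0.3284,"twist": -0.042},{"tx": 0,"ty": -0.0762,"tz": -0.3284,"twist": -0.042}]}}

```text
time_s: 18.7
eef_pos: [0.492, -0.0541, 0.0978]
tool_rot: [1.866, 1.56, -2.96]
wrist_force: [-0.6, 0.0, -0.5]
gripper_width: 0.0275
```

```bash
python3 - <<'E'
from h import *
f,D,st=snap("side","s12");st=observe(); print(st["eef_pos"],st["gripper_width"])
go(st,[*rk(0,0),.0175],RA)
E
```

```text
[ 0.49225118 -0.05245966  0.09790188] 0.027641599832417162
tx 0.0804 ty -0.0021 tz 0.0025 twist -0.004
```

>>> {"fn": "jog_arm", "kwargs": {"moves": [{"tx": 0.02,"ty": -0.002,"tz": 0.002,"twist": -0.004},{"tx": 0.029,"ty": -0.002,"tz": 0.002,"twist": -0.004},{"tx": 0.029,"ty": -0.002,"tz": 0.002,"twist": -0.004},{"tx": 0.029,"ty": -0.002,"tz": 0.002,"twist": -0.004}]}}

```text
time_s: 19.15
eef_pos: [0.4941, -0.0501, 0.0686]
tool_rot: [1.86, 1.56, -2.959]
wrist_force: [-0.1, -0.2, -0.3]
gripper_width: 0.0275
```

```bash
python3 - <<'E'
from h import *
f,D,st=snap("side","s13"); crop(f,310,190,410,280,7,"s13z")
st=observe(); print(st["eef_pos"],yawof(st))
go(st,[*rk(0,0),.0175],RA)
E
```

```text
[ 0.49448344 -0.0501113   0.06915086] 3.035486549446956
tx 0.0517 ty 0.0002 tz -0.0001 twist 0.001
```

View pics/s13z.png

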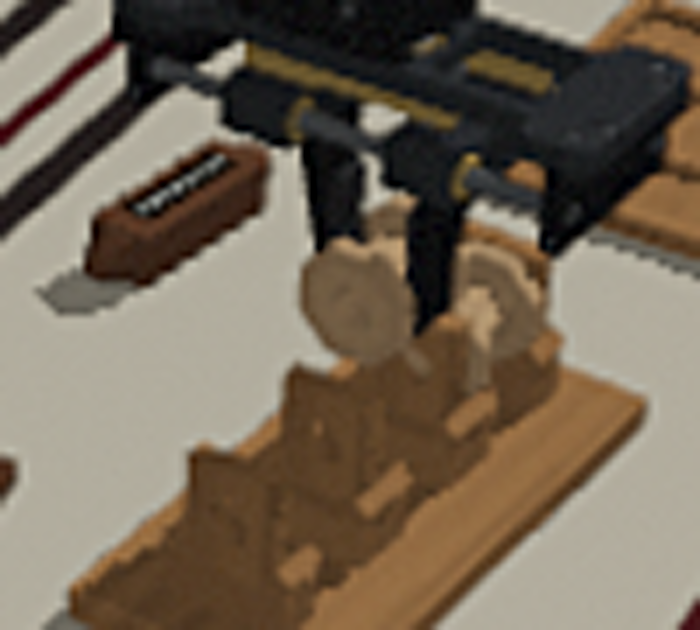

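>>> {"fn": "jog_arm", "kwargs": {"moves": [{"tx": 0.015,"ty": 0,"tz": 0,"twist": 0},{"tx": 0.03,"ty": 0,"tz": 0,"twist": 0},{"tx": 0.04,"ty": 0,"tz": 0,"twist": 0},{"tx": 0.047,"ty": 0,"tz": 0,"twist": 0},{"tx": 0.05,"ty": 0,"tz": 0,"twist": 0},{"tx": 0.05,"ty": 0,"tz": 0,"twist": 0}]}}

```text
time_s: 19.8
eef_pos: [0.4941, -0.0502, 0.0191]
tool_rot: [1.865, 1.561, -2.953]
wrist_force: [1.1, -1.0, -1.3]
gripper_width: 0.0279
```

>>> {"fn": "jog_arm", "kwargs": {"moves": [{"tx": 0,"ty": 0,"tz": 0,"twist": 0},{"tx": 0,"ty": 0,"tz": 0,"twist": 0},{"tx": 0,"ty": 0,"tz": 0,"twist": 0},{"tx": 0,"ty": 0,"tz": 0,"twist": 0},{"tx": 0,"ty": 0,"tz": 0,"twist": 0},{"tx": 0,"ty": 0,"tz": 0,"twist": 0},{"tx": 0,"ty": 0,"tz": 0,"twist": 0}], "claw": 0.2}}

```text
time_s: 20.5
eef_pos: [0.4941, -0.0502, 0.0191]
tool_rot: [1.868, 1.561, -2.951]
wrist_force: [-0.1, -0.3, 0.7]
gripper_width: 0.0681
```

>>> {"fn": "jog_arm", "kwargs": {"moves": [{"tx": -0.03,"ty": 0,"tz": 0,"twist": 0},{"tx": -0.08,"ty": 0,"tz": 0,"twist": 0},{"tx": -0.13,"ty": 0,"tz": 0,"twist": 0},{"tx": -0.18,"ty": 0,"tz": 0.05,"twist": 0},{"tx": -0.18,"ty": 0,"tz": 0.1,"twist": 0},{"tx": -0.18,"ty": 0,"tz": 0.12,"twist": 0},{"tx": -0.18,"ty": 0,"tz": 0.12,"twist": 0},{"tx": -0.18,"ty": 0,"tz": 0.12,"twist": 0}]}}

```text
time_s: 21.3
eef_pos: [0.5081, 0.0701, 0.1985]
tool_rot: [1.868, 1.56, -2.949]
wrist_force: [0.3, -0.4, 0.2]
gripper_width: 0.0693
```

```bash
python3 - <<'E'
from h import *
f,C,st=snap("wrist","w14"); print(st["eef_pos"],st["time_s"])
f,D,st=snap("side","s14"); crop(f,300,190,420,290,6,"s14z")
f,D,st=snap("scene","sc14"); crop(f,150,150,520,340,2.1,"sc14z")
E
```

```text
[0.50812741 0.07009992 0.19854478] 21.3
```

View pics/w14.png

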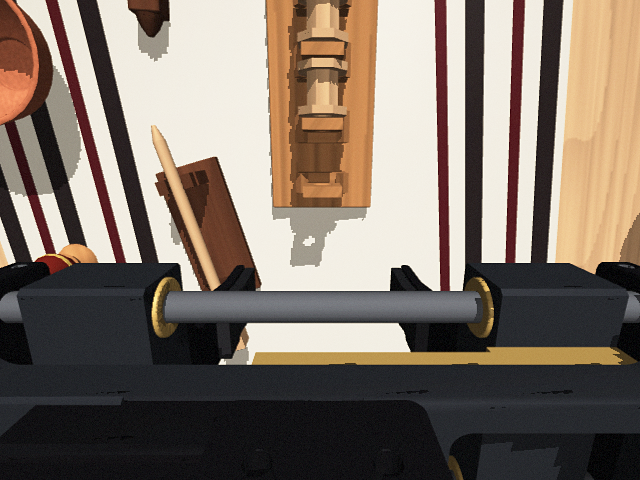

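View pics/s14z.png

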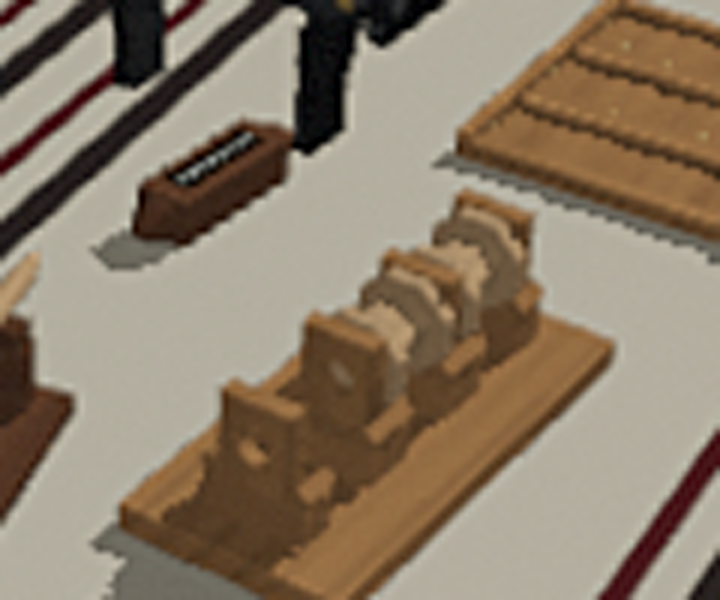

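View pics/sc14z.png

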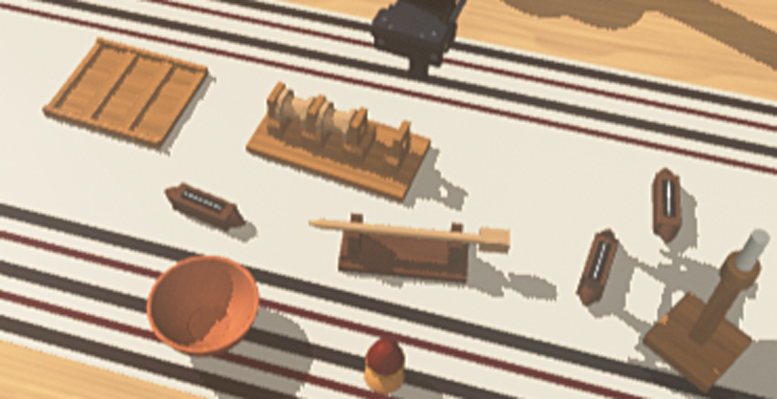

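Both bobbins are seated and the other objects haven't moved. Next, hover over the rod head and re-measure it.

```bash
python3 - <<'E'
from h import *
st=observe(); print(st["eef_pos"],yawof(st)); go(st,[.615,.205,.13],.152)
E
```

```text
[0.50804191 0.06854748 0.1983274 ] 3.0345464262599706
tx 0.0669 ty -0.0925 tz 0.1473 twist -0.259
```

>>> {"fn": "jog_arm", "kwargs": {"moves": [{"tx": 0,"ty": -0.0925,"tz": 0.147,"twist": -0.1},{"tx": 0,"ty": -0.0925,"tz": 0.147,"twist": -0.2},{"tx": 0.02,"ty": -0.0925,"tz": 0.147,"twist": -0.259},{"tx": 0.067,"ty": -0.0925,"tz": 0.147,"twist": -0.259},{"tx": 0.067,"ty": -0.0925,"tz": 0.147,"twist": -0.259},{"tx": 0.067,"ty": -0.0925,"tz": 0.147,"twist": -0.259},{"tx": 0.067,"ty": -0.0925,"tz": 0.147,"twist": -0.259}]}}

```text
time_s: 22.15
eef_pos: [0.6156, 0.2035, 0.1313]
tool_rot: [1.687, 1.562, -2.874]
wrist_force: [-0.4, -0.1, 0.4]
gripper_width: 0.0696
```

```bash
python3 - <<'E'
from h import *
f,C,st=snap("wrist","w15"); print(st["eef_pos"],yawof(st))
E
```

```text
[0.61562805 0.20351485 0.13132528] -2.990429658466413
```

View pics/w15.png

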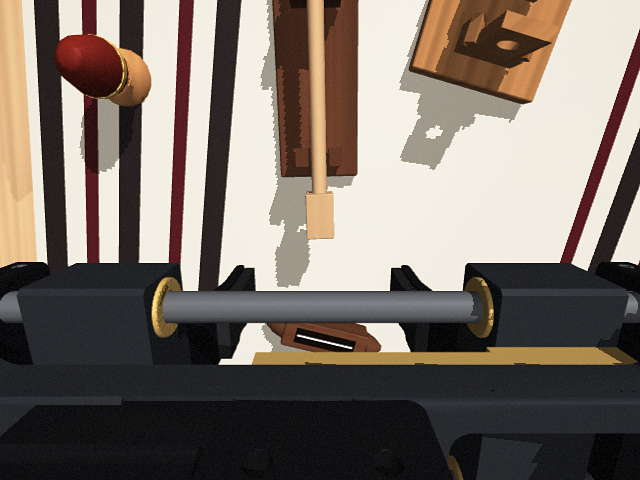

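```bash
python3 - <<'E'
from h import *
f,C,st=load("wrist","w15")
hsv=cv2.cvtColor(f,cv2.COLOR_BGR2HSV); v=f.astype(int)
m=((v[...,2]-v[...,0]>45)&(v[...,2]>170)).astype(np.uint8); m[:,:295]=0;m[:,345:]=0;m[245:]=0
for r in (5,40,80,120,150,180,188,200,215,230,236):
    c=np.nonzero(m[r])[0]; print(r,c.min() if len(c) else None,c.max() if len(c) else None)
rows=np.nonzero(m[:,320])[0];print(rows.min(),rows.max())
# shank centre line at z=.05 (silhouette ~ axis height)
pts=[]
for r in range(5,180,5):
    c=np.nonzero(m[r])[0]
    if len(c): pts.append(((c.min()+c.max()+0)/2+0.5*0,r))
P=ray(C,pts,.051)[:,:2]
vx,vy,x0,y0=cv2.fitLine(P.astype(np.float32),cv2.DIST_HUBER,0,.01,.01).ravel(); print("line",vx,vy,x0,y0,np.arctan2(-abs(vy),vx*-np.sign(vy)))
crop(f,290,170,350,250,7,"w15z")
E
```

```text
5 310 323
40 311 323
80 311 324
120 313 325
150 313 325
180 314 326
188 314 326
200 306 333
215 307 333
230 307 333
236 307 333
0 238
line 0.16872662 -0.9856629 0.63402206 0.09478979 -1.4012587
```

View pics/w15z.png

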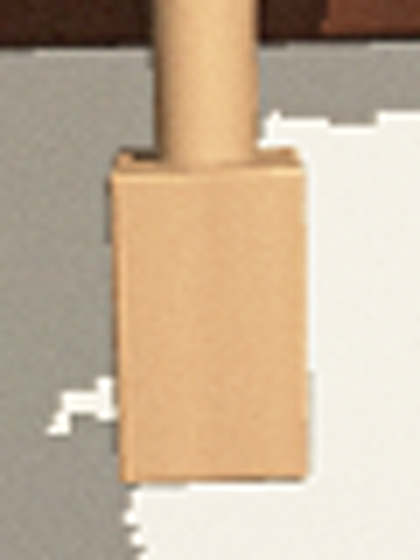

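```bash
python3 - <<'E'
from h import *
f,C,st=load("wrist","w15")
P=ray(C,np.array([(112,172),(303,170),(308,480),(122,482)])/7+[290,170],.061);c=P.mean(0);print(P,c)
d=(P[0]+P[1]-P[2]-P[3])/2; print(np.linalg.norm(d),np.arctan2(d[1],d[0]),np.linalg.norm(P[1]-P[0]))
vx,vy,x0,y0=.1687,-.9857,.63402,.09479
t=(c[1]-y0)/vy; print("axis x at head",x0+vx*t)
h=-1.405
st=observe();g=c[:2]-np.array([np.cos(h),np.sin(h)])*.002; print(g,st["eef_pos"]); go(st,[*g,.011],h+np.pi/2)
E
```

```text
[[0.63195441 0.17126155 0.061     ]
 [0.61101457 0.16787133 0.061     ]
 [0.60479682 0.20293627 0.061     ]
 [0.62587816 0.20633382 0.061     ]] [0.61841099 0.18710074 0.061     ]
0.03560326394042727 -1.397274073361631 0.02121250131717538
axis x at head 0.6182212556153895
[0.61808091 0.18907332] [0.61587345 0.20372779 0.13224657]
tx 0.1212 ty -0.0009 tz -0.0148 twist -0.015
```

>>> {"fn": "jog_arm", "kwargs": {"moves": [{"tx": 0,"ty": -0.001,"tz": -0.015,"twist": -0.017},{"tx": 0.045,"ty": -0.001,"tz": -0.015,"twist": -0.017},{"tx": 0.085,"ty": -0.001,"tz": -0.015,"twist": -0.017},{"tx": 0.11,"ty": -0.001,"tz": -0.015,"twist": -0.017},{"tx": 0.117,"ty": -0.001,"tz": -0.015,"twist": -0.017},{"tx": 0.117,"ty": -0.001,"tz": -0.015,"twist": -0.017}]}}

```text
time_s: 22.8
eef_pos: [0.6188, 0.1885, 0.0165]
tool_rot: [1.575, 1.565, -2.969]
wrist_force: [-0.2, -0.8, 1.4]
gripper_width: 0.0699
```

```bash
python3 - <<'E'
from h import *
st=observe();f,D,_=snap("side","s16"); crop(f,230,230,340,320,7,"s16z")
h=-1.400
g=np.array([.6183,.1871])-np.array([np.cos(h),np.sin(h)])*.002; print(g,st["eef_pos"],yawof(st)); go(st,[*g,.011],h+np.pi/2)
E
```

```text
[0.61796007 0.1890709 ] [0.6187899  0.18852912 0.01649021] -2.973816407907119
tx 0.0055 ty 0.0007 tz 0.0007 twist -0.003
```

View pics/s16z.png

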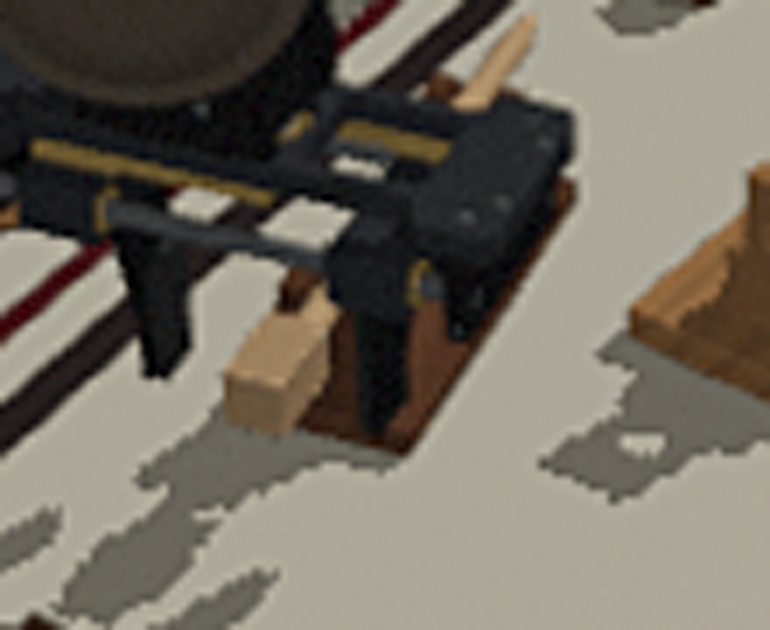

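The jaws straddle the head. Descend the last few mm and grip.

>>> {"fn": "jog_arm", "kwargs": {"moves": [{"tx": 0.005,"ty": 0.0007,"tz": 0,"twist": 0},{"tx": 0.005,"ty": 0.0007,"tz": 0,"twist": 0},{"tx": 0.005,"ty": 0.0007,"tz": 0,"twist": 0}]}}

```text
time_s: 23.15
eef_pos: [0.6195, 0.1893, 0.0138]
tool_rot: [1.019, 1.568, 2.758]
wrist_force: [0.2, -0.0, -0.4]
gripper_width: 0.0701
```

>>> {"fn": "jog_arm", "kwargs": {"moves": [{"tx": 0,"ty": 0,"tz": 0,"twist": 0},{"tx": 0,"ty": 0,"tz": 0,"twist": 0},{"tx": 0,"ty": 0,"tz": 0,"twist": 0},{"tx": 0,"ty": 0,"tz": 0,"twist": 0},{"tx": 0,"ty": 0,"tz": 0,"twist": 0},{"tx": 0,"ty": 0,"tz": 0,"twist": 0},{"tx": 0,"ty": 0,"tz": 0,"twist": 0},{"tx": 0,"ty": 0,"tz": 0,"twist": 0}], "claw": 1, "force": 50}}

```text
time_s: 23.95
eef_pos: [0.6195, 0.1893, 0.0138]
tool_rot: [1.043, 1.568, 2.782]
wrist_force: [-0.6, -1.0, -0.5]
gripper_width: 0.0214
```

>>> {"fn": "jog_arm", "kwargs": {"moves": [{"tx": 0,"ty": 0,"tz": 0,"twist": 0},{"tx": -0.02,"ty": 0,"tz": 0,"twist": 0},{"tx": -0.05,"ty": 0,"tz": 0,"twist": 0},{"tx": -0.085,"ty": 0,"tz": 0,"twist": 0},{"tx": -0.085,"ty": 0,"tz": 0,"twist": 0},{"tx": -0.085,"ty": 0,"tz": 0,"twist": 0}]}}

```text
time_s: 24.55
eef_pos: [0.6198, 0.1895, 0.0997]
tool_rot: [0.182, 1.568, 1.921]
wrist_force: [-0.1, 0.4, -1.1]
gripper_width: 0.0214
```

```bash
python3 - <<'E'
from h import *
f,C,st=snap("wrist","w17");print(st["eef_pos"],yawof(st),st["gripper_width"])
f,D,_=snap("side","s17"); crop(f,200,180,400,320,3.8,"s17z")
E
```

```text
[0.61983607 0.18948475 0.09967109] -2.9735797797139667 0.02143309506809044
```

View pics/w17.png

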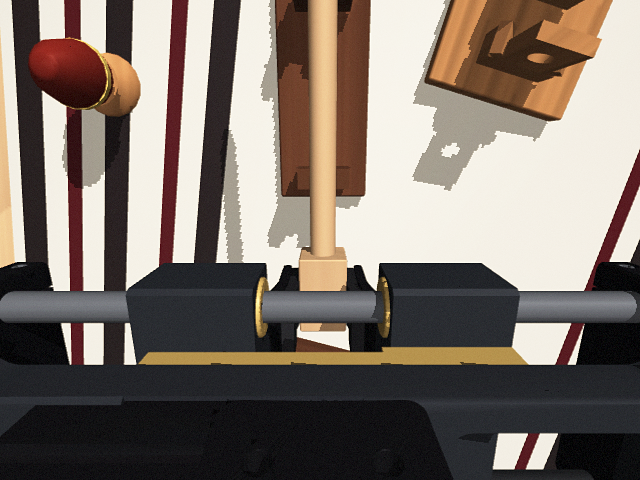

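View pics/s17z.png

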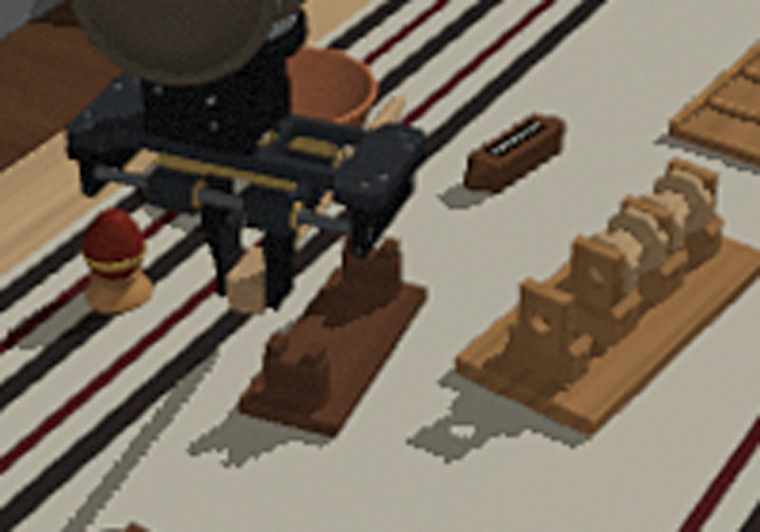

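The rod is held and level. I'll carry it to the pre-insertion line, tip short of the rack mouth and still high.

```bash
python3 - <<'E'
from h import *
st=observe();t=rk(0,.095+.025+.230); print(t,yawof(st)); go(st,[*t,.099],RA)
E
```

```text
[0.53117858 0.29769834] -2.9736359715579495
tx -0.0010 ty 0.0681 tz 0.1220 twist 0.275
```

>>> {"fn": "jog_arm", "kwargs": {"moves": [{"tx": 0,"ty": 0.017,"tz": 0.03,"twist": 0.07},{"tx": 0,"ty": 0.034,"tz": 0.061,"twist": 0.138},{"tx": 0,"ty": 0.051,"tz": 0.091,"twist": 0.206},{"tx": 0,"ty": 0.068,"tz": 0.122,"twist": 0.275},{"tx": 0,"ty": 0.068,"tz": 0.122,"twist": 0.275},{"tx": 0,"ty": 0.068,"tz": 0.122,"twist": 0.275},{"tx": 0,"ty": 0.068,"tz": 0.122,"twist": 0.275}]}}

```text
time_s: 25.35
eef_pos: [0.5313, 0.2969, 0.0971]
tool_rot: [1.867, 1.565, -2.953]
wrist_force: [-0.1, -0.5, -0.8]
gripper_width: 0.0214
```

```bash
python3 - <<'E'
from h import *
st=observe();t=rk(0,.095+.025+.230); print(t,st["eef_pos"],yawof(st)); go(st,[*t,.020],RA)
E
```

```text
[0.53117858 0.29769834] [0.53128853 0.29693513 0.09705914] 3.034270354067436
tx 0.0771 ty -0.0002 tz 0.0009 twist -0.000
```

Down to insertion height, then check the tip in the cameras.

>>> {"fn": "jog_arm", "kwargs": {"moves": [{"tx": 0.03,"ty": 0,"tz": 0.001,"twist": 0},{"tx": 0.06,"ty": 0,"tz": 0.001,"twist": 0},{"tx": 0.077,"ty": 0,"tz": 0.001,"twist": 0},{"tx": 0.077,"ty": 0,"tz": 0.001,"twist": 0},{"tx": 0.077,"ty": 0,"tz": 0.001,"twist": 0}]}}

```text
time_s: 25.85
eef_pos: [0.5318, 0.2971, 0.0201]
tool_rot: [1.956, 1.565, -2.865]
wrist_force: [0.1, 0.4, -0.8]
gripper_width: 0.0214
```

```bash
python3 - <<'E'
from h import *
f,C,st=snap("wrist","w18");print(st["eef_pos"],yawof(st),st["tool_rot"]); go(st,[*rk(0,.35),.020],RA)
f,D,_=snap("side","s18"); crop(f,270,210,390,310,6,"s18z")
f,S,_=snap("scene","sc18"); crop(f,290,190,400,270,7,"sc18z")
d=rk(0,-1)-rk(0,0); tip=np.array([*(st["eef_pos"][:2]+d*.230),.056]); print(tip); m=[*rk(0,.095),.056]
for n,cc,o,s in(("side",D,(270,210),6),("scene",S,(290,190),7)): print(n,(proj(cc,[tip,m])-o)*s)
print(proj(C,[tip,m]))
E
```

```text
[0.53180051 0.29710662 0.02009905] 3.0333689095328804 [ 1.95564479  1.56489612 -2.86496188]
tx 0.0001 ty 0.0007 tz 0.0005 twist -0.001
[0.50723744 0.068422   0.056     ]
side [[396.28167137 356.2558783 ]
 [432.52381228 327.12854568]]
scene [[425.76242986 210.65844593]
 [367.74894043 190.96232874]]
[[ 320.31458378 -359.54293456]
 [ 322.30736288 -470.21531798]]
```

View pics/w18.png

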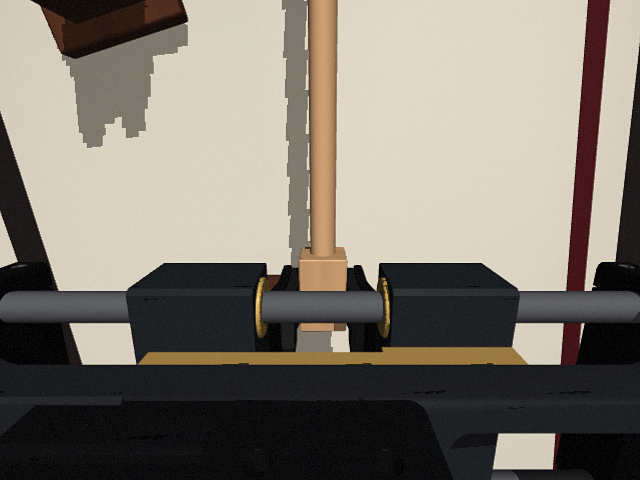

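View pics/s18z.png

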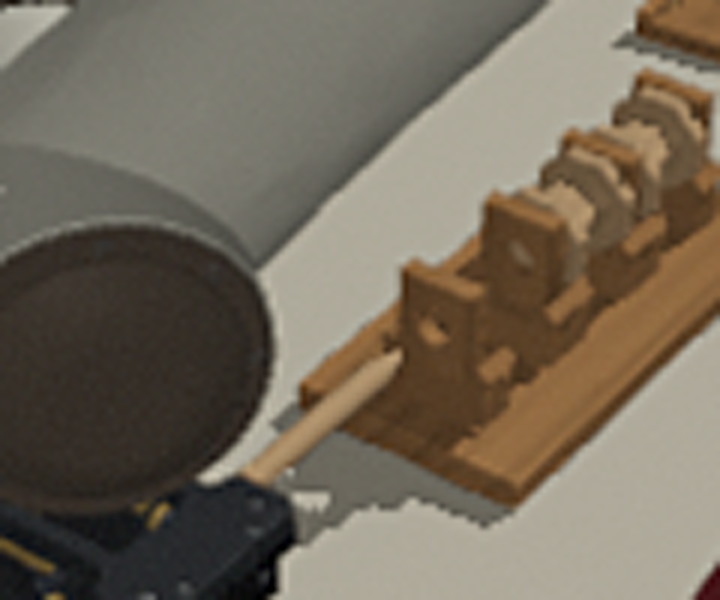

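View pics/sc18z.png

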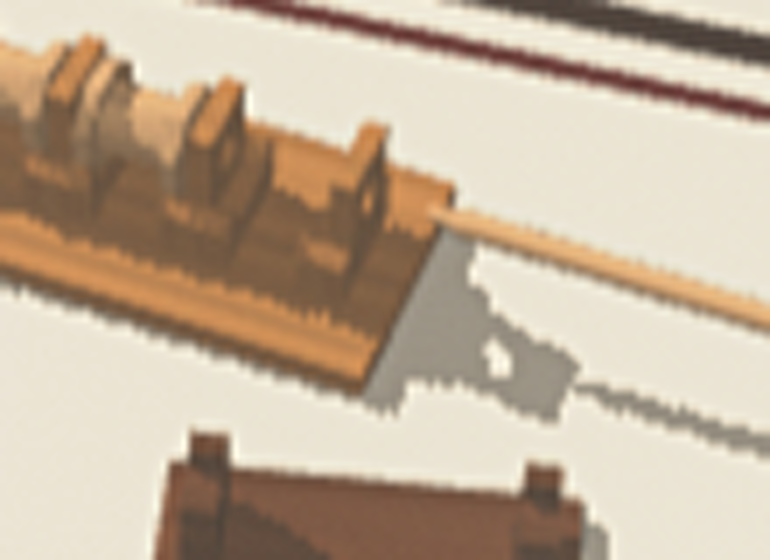

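Tip (400,356 side crop; 435,212 scene crop) and hole (433,330; 372,197) line up with the projections to about 1 mm. The hole looks about 1 mm low, so I'll lower slightly and advance gently.

>>> {"fn": "jog_arm", "kwargs": {"moves": [{"tx": 0.001,"ty": 0.0007,"tz": -0.01,"twist": 0},{"tx": 0.001,"ty": 0.0007,"tz": -0.02,"twist": 0},{"tx": 0.001,"ty": 0.0007,"tz": -0.03,"twist": 0},{"tx": 0.001,"ty": 0.0007,"tz": -0.033,"twist": 0},{"tx": 0.001,"ty": 0.0007,"tz": -0.033,"twist": 0}]}}

```text
time_s: 26.5
eef_pos: [0.5278, 0.2647, 0.0208]
tool_rot: [1.472, 1.567, 2.935]
wrist_force: [-0.4, -0.2, -0.7]
gripper_width: 0.0219
```

```bash
python3 - <<'E'
from h import *
st=observe();print(st["eef_pos"],yawof(st),st["wrist_force"]); go(st,[*rk(0,.35-.034),.019],RA)
f,D,_=snap("side","s19"); crop(f,290,210,390,290,7,"s19z")
f,S,_=snap("scene","sc19"); crop(f,290,190,400,270,7,"sc19z")
E
```

```text
[0.5278276  0.26469013 0.02075212] 3.0330857140293244 [-0.42793636 -0.24732844 -0.69917266]
tx 0.0018 ty 0.0002 tz -0.0008 twist -0.002
```

View pics/s19z.png

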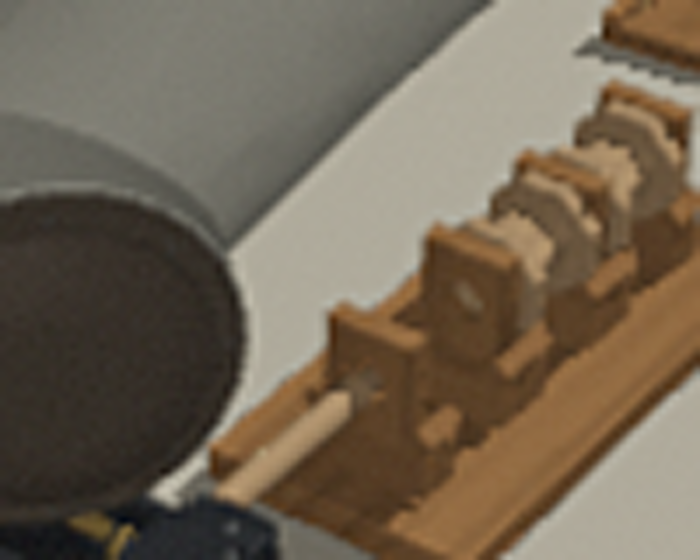

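View pics/sc19z.png

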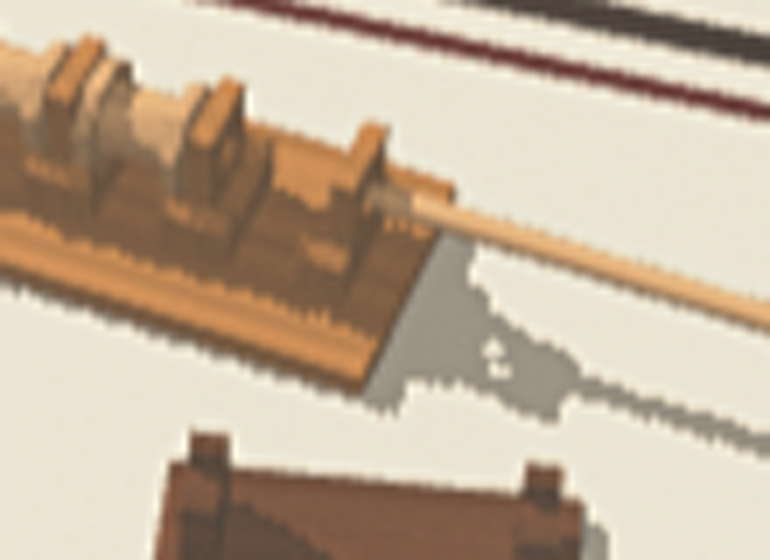

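The tip is entering the hole with no contact force. Continue.

>>> {"fn": "jog_arm", "kwargs": {"moves": [{"tx": 0.001,"ty": 0.0002,"tz": -0.01,"twist": 0},{"tx": 0.001,"ty": 0.0002,"tz": -0.02,"twist": 0},{"tx": 0.001,"ty": 0.0002,"tz": -0.03,"twist": 0},{"tx": 0.001,"ty": 0.0002,"tz": -0.04,"twist": 0},{"tx": 0.001,"ty": 0.0002,"tz": -0.04,"twist": 0}]}}

```text
time_s: 27.1
eef_pos: [0.523, 0.2241, 0.0196]
tool_rot: [1.587, 1.567, 3.048]
wrist_force: [-0.1, 0.5, -1.0]
gripper_width: 0.0214
```

```bash
python3 - <<'E'
from h import *
st=observe();print(st["eef_pos"],yawof(st),st["wrist_force"]); go(st,[*rk(0,.35-.075),.019],RA)
f,D,_=snap("side","s20"); crop(f,290,210,390,290,7,"s20z")
f,S,_=snap("scene","sc20"); crop(f,270,180,380,260,7,"sc20z")
E
```

```text
[0.52304233 0.22409454 0.01958245] 3.03227580260327 [-0.10847581  0.51054914 -1.0468932 ]
tx 0.0006 ty -0.0002 tz -0.0009 twist -0.002
```

View pics/s20z.png

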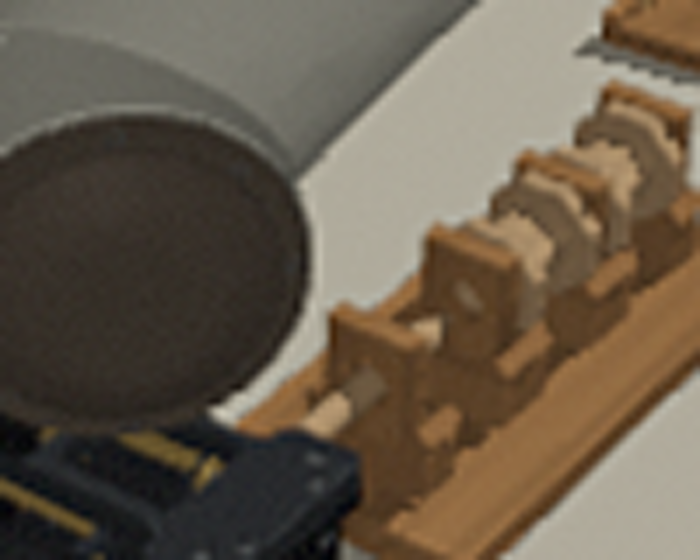

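View pics/sc20z.png

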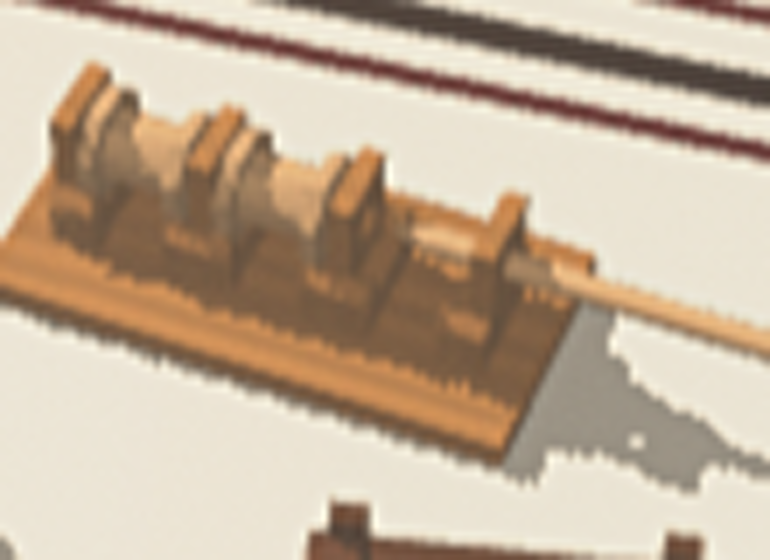

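The tip is through the first upright and aimed at the second hole. Continue.

>>> {"fn": "jog_arm", "kwargs": {"moves": [{"tx": 0.0005,"ty": 0,"tz": -0.01,"twist": -0.002},{"tx": 0.0005,"ty": 0,"tz": -0.02,"twist": -0.002},{"tx": 0.0005,"ty": 0,"tz": -0.03,"twist": -0.002},{"tx": 0.0005,"ty": 0,"tz": -0.04,"twist": -0.002},{"tx": 0.0005,"ty": 0,"tz": -0.05,"twist": -0.002},{"tx": 0.0005,"ty": 0,"tz": -0.05,"twist": -0.002}]}}

```text
time_s: 27.8
eef_pos: [0.5179, 0.1743, 0.0193]
tool_rot: [1.447, 1.567, 2.91]
wrist_force: [-0.1, -0.2, -0.7]
gripper_width: 0.0215
```

```bash
python3 - <<'E'
from h import *
st=observe();print(st["eef_pos"],yawof(st),st["wrist_force"]); go(st,[*rk(0,.35-.125),.019],RA)
f,D,_=snap("side","s21"); crop(f,290,210,390,290,7,"s21z")
E
```

```text
[0.51788449 0.17425774 0.01925107] 3.0337262554009063 [-0.07535991 -0.16676208 -0.6881768 ]
tx 0.0003 ty -0.0000 tz -0.0008 twist -0.001
```

View pics/s21z.png

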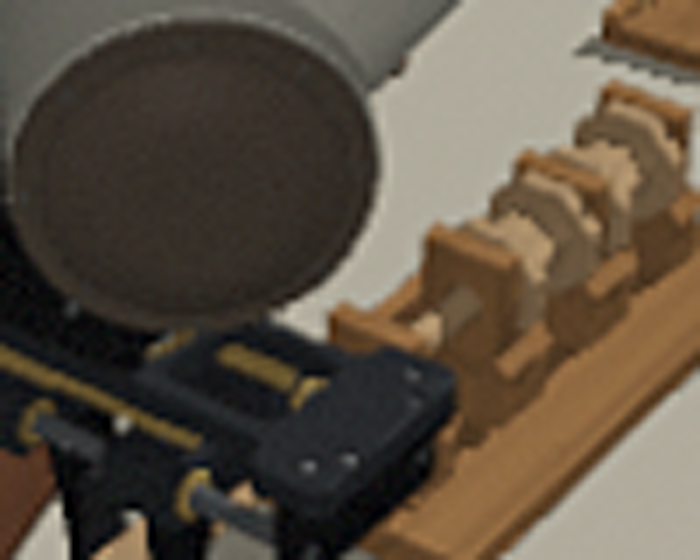

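>>> {"fn": "jog_arm", "kwargs": {"moves": [{"tx": 0,"ty": 0,"tz": -0.01,"twist": 0},{"tx": 0,"ty": 0,"tz": -0.02,"twist": 0},{"tx": 0,"ty": 0,"tz": -0.03,"twist": 0},{"tx": 0,"ty": 0,"tz": -0.04,"twist": 0},{"tx": 0,"ty": 0,"tz": -0.05,"twist": 0},{"tx": 0,"ty": 0,"tz": -0.05,"twist": 0}]}}

```text
time_s: 28.45
eef_pos: [0.5125, 0.1238, 0.0192]
tool_rot: [1.435, 1.567, 2.897]
wrist_force: [0.4, -0.9, -0.7]
gripper_width: 0.0222
```

```bash
python3 - <<'E'
from h import *
st=observe();print(st["eef_pos"],yawof(st),st["wrist_force"]); go(st,[*rk(0,.35-.175),.019],RA);go(st,[*rk(0,.115),.019],RA)
f,D,_=snap("side","s22"); crop(f,290,210,390,290,7,"s22z")
E
```

```text
[0.51247757 0.12383346 0.01924961] 3.0325796967911955 [ 0.41359255 -0.91328032 -0.67768485]
tx 0.0002 ty -0.0000 tz -0.0001 twist -0.002
tx 0.0002 ty -0.0001 tz -0.0601 twist -0.002
```

View pics/s22z.png

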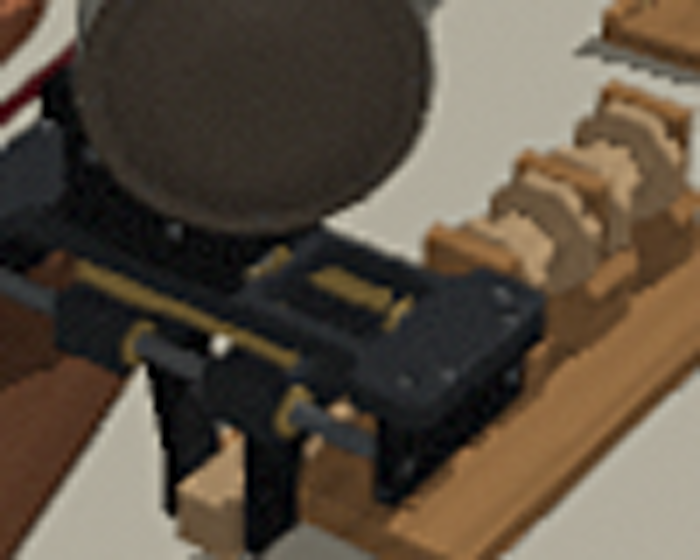

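>>> {"fn": "jog_arm", "kwargs": {"moves": [{"tx": 0,"ty": 0,"tz": -0.008,"twist": 0},{"tx": 0,"ty": 0,"tz": -0.016,"twist": 0},{"tx": 0,"ty": 0,"tz": -0.024,"twist": 0},{"tx": 0,"ty": 0,"tz": -0.03,"twist": 0},{"tx": 0,"ty": 0,"tz": -0.03,"twist": 0}]}}

```text
time_s: 29.0
eef_pos: [0.5094, 0.0939, 0.0193]
tool_rot: [1.369, 1.567, 2.831]
wrist_force: [-1.0, -0.2, 0.4]
gripper_width: 0.0216
```

```bash
python3 - <<'E'
from h import *
st=observe();print(st["eef_pos"],yawof(st),st["wrist_force"]);go(st,[*rk(0,.115),.019],RA)
f,D,_=snap("side","s23"); crop(f,290,200,400,290,7,"s23z")
E
```

```text
[0.50938706 0.09385246 0.01929938] 3.0321898260730875 [-0.96750169 -0.21749105  0.35402077]
tx 0.0003 ty 0.0000 tz -0.0300 twist -0.002
```

View pics/s23z.png

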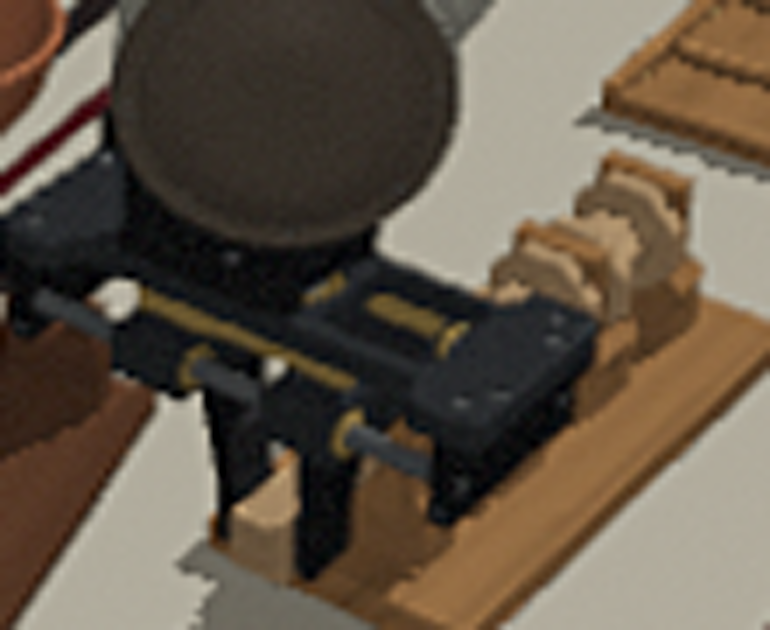

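>>> {"fn": "jog_arm", "kwargs": {"moves": [{"tx": 0,"ty": 0,"tz": -0.008,"twist": 0},{"tx": 0,"ty": 0,"tz": -0.016,"twist": 0},{"tx": 0,"ty": 0,"tz": -0.022,"twist": 0},{"tx": 0,"ty": 0,"tz": -0.025,"twist": 0},{"tx": 0,"ty": 0,"tz": -0.025,"twist": 0}]}}

```text
time_s: 29.55
eef_pos: [0.5069, 0.0689, 0.0193]
tool_rot: [1.284, 1.568, 2.745]
wrist_force: [-0.2, -0.4, -0.9]
gripper_width: 0.0216
```

>>> {"fn": "jog_arm", "kwargs": {"moves": [{"tx": 0,"ty": 0,"tz": -0.002,"twist": 0},{"tx": 0,"ty": 0,"tz": -0.004,"twist": 0},{"tx": 0,"ty": 0,"tz": -0.004,"twist": 0}]}}

```text
time_s: 29.85
eef_pos: [0.5063, 0.0648, 0.0193]
tool_rot: [1.301, 1.568, 2.762]
wrist_force: [1.3, 0.5, -0.2]
gripper_width: 0.0217
```

```bash
python3 - <<'E'
from h import *
st=observe();print(st["eef_pos"],yawof(st),st["wrist_force"]);go(st,[*rk(0,.115),.019],RA)
f,D,_=snap("side","s24"); crop(f,290,200,400,290,7,"s24z")
f,D,_=snap("scene","sc24"); crop(f,260,170,370,260,7,"sc24z")
E
```

```text
[0.50634211 0.0648309  0.01932865] 3.031685270100964 [ 1.2909492   0.45389529 -0.24701792]
tx 0.0003 ty 0.0002 tz -0.0008 twist -0.003
```

View pics/s24z.png

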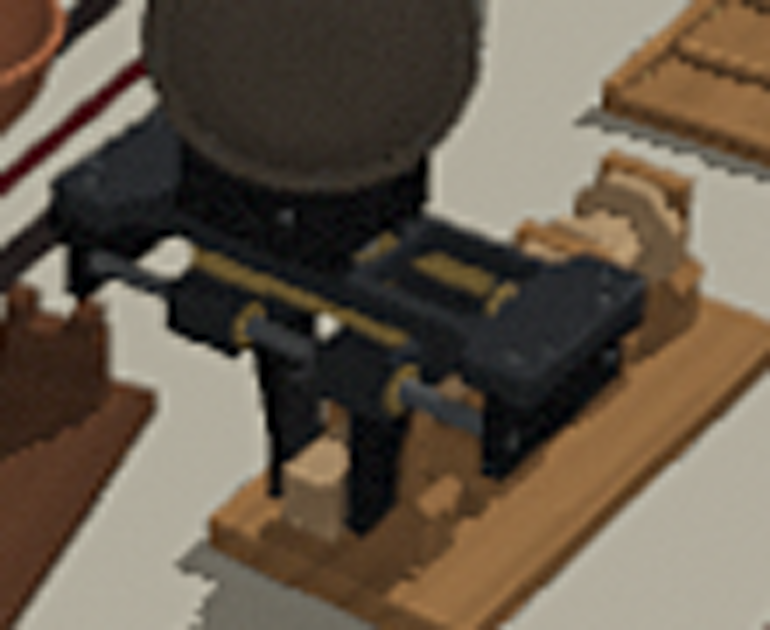

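View pics/sc24z.png

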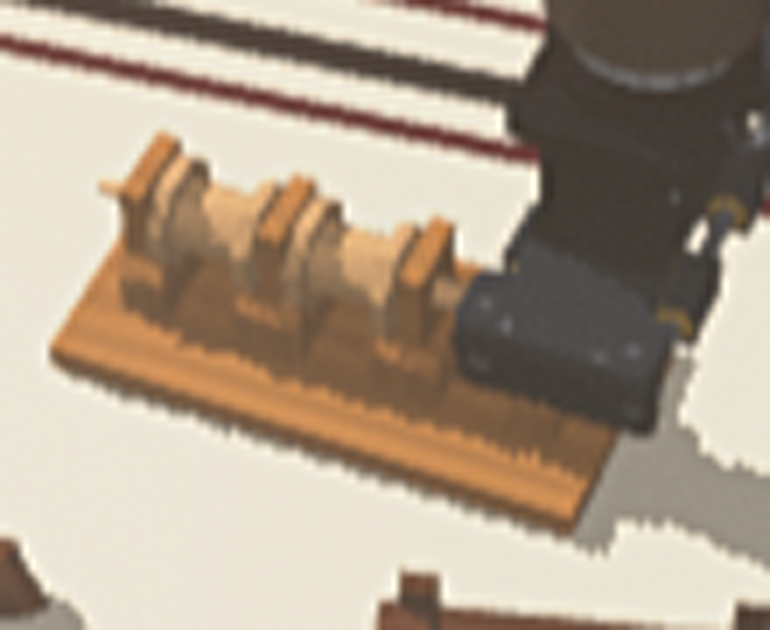

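The tip is out past the fourth upright. I'll push gently until the shoulder makes contact.

>>> {"fn": "jog_arm", "kwargs": {"moves": [{"tx": 0,"ty": 0,"tz": -0.0015,"twist": 0},{"tx": 0,"ty": 0,"tz": -0.002,"twist": 0},{"tx": 0,"ty": 0,"tz": -0.002,"twist": 0}]}}

```text
time_s: 30.25
eef_pos: [0.5066, 0.0643, 0.0194]
tool_rot: [0.575, 1.567, 2.036]
wrist_force: [-1.6, 4.7, 0.5]
gripper_width: 0.0215
```

>>> {"fn": "jog_arm", "kwargs": {"moves": [{"tx": 0,"ty": 0,"tz": -0.0015,"twist": 0},{"tx": 0,"ty": 0,"tz": -0.002,"twist": 0},{"tx": 0,"ty": 0,"tz": -0.002,"twist": 0}]}}

```text
time_s: 30.55
eef_pos: [0.5067, 0.0644, 0.0195]
tool_rot: [0.127, 1.565, 1.588]
wrist_force: [-3.0, 8.8, -0.8]
gripper_width: 0.0215
```

The shoulder is in contact at 9 N. Release and lift.

>>> {"fn": "jog_arm", "kwargs": {"moves": [{"tx": 0,"ty": 0,"tz": 0.001,"twist": 0},{"tx": 0,"ty": 0,"tz": 0.001,"twist": 0},{"tx": 0,"ty": 0,"tz": 0.001,"twist": 0},{"tx": 0,"ty": 0,"tz": 0.001,"twist": 0},{"tx": 0,"ty": 0,"tz": 0.001,"twist": 0},{"tx": 0,"ty": 0,"tz": 0.001,"twist": 0}], "claw": 0.4, "force": 25}}

```text
time_s: 31.15
eef_pos: [0.5068, 0.0652, 0.0194]
tool_rot: [0.144, 1.565, 1.605]
wrist_force: [-0.5, -0.9, 1.4]
gripper_width: 0.0512
```

>>> {"fn": "jog_arm", "kwargs": {"moves": [{"tx": -0.02,"ty": 0,"tz": 0,"twist": 0},{"tx": -0.06,"ty": 0,"tz": 0,"twist": 0},{"tx": -0.11,"ty": 0,"tz": 0,"twist": 0},{"tx": -0.16,"ty": 0,"tz": 0.05,"twist": 0},{"tx": -0.2,"ty": 0,"tz": 0.1,"twist": 0},{"tx": -0.2,"ty": 0,"tz": 0.1,"twist": 0},{"tx": -0.2,"ty": 0,"tz": 0.1,"twist": 0}]}}

```text
time_s: 31.85
eef_pos: [0.5201, 0.1668, 0.2238]
tool_rot: [-0.549, 1.559, 0.915]
wrist_force: [-0.2, 0.2, 0.1]
gripper_width: 0.0522
```

```bash
python3 - <<'E'
from h import *
f,C,st=snap("wrist","w25");print(st["eef_pos"])
f,D,_=snap("side","s25"); crop(f,300,200,410,290,7,"s25z")
f,D,_=snap("scene","sc25"); crop(f,150,150,520,340,2.1,"sc25z")
E
```

```text
[0.5201475  0.16675221 0.2238313 ]
```

View pics/s25z.png

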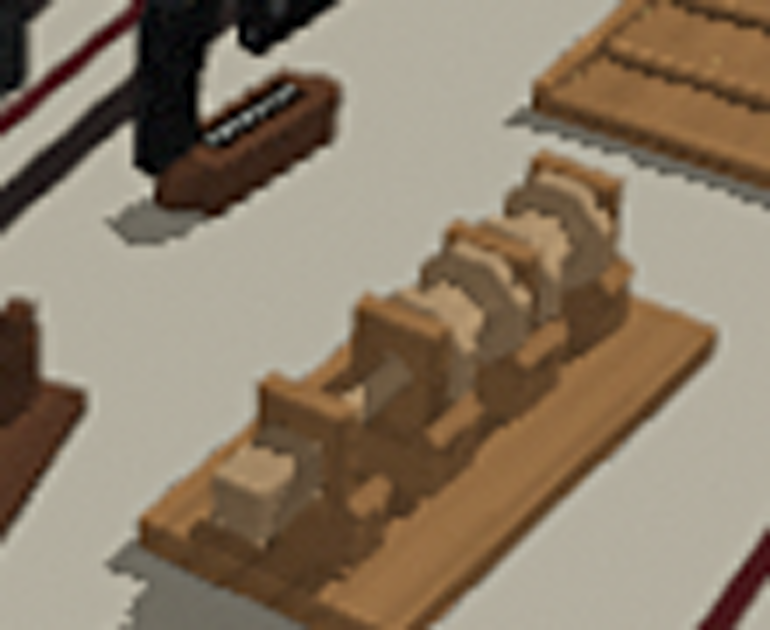

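View pics/sc25z.png

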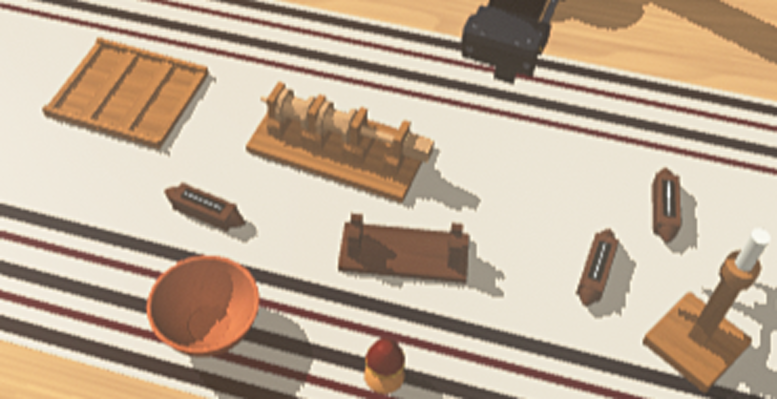

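View pics/w25.png

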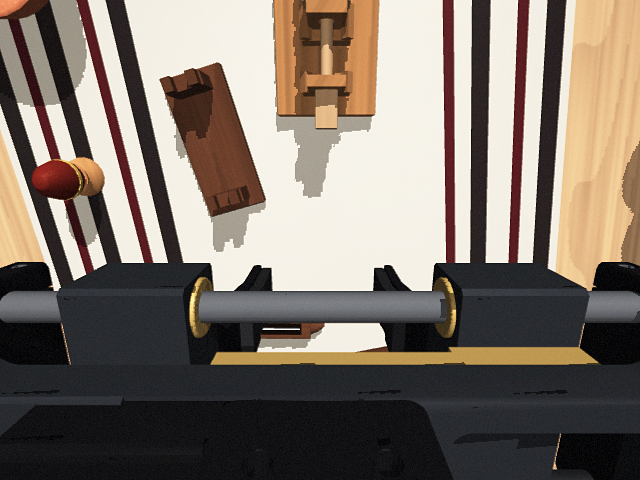

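The rod is seated with its head against the first upright. Next, measure the tray and the left shuttle.

>>> {"fn": "jog_arm", "kwargs": {"moves": [{"tx": -0.06,"ty": -0.04,"tz": -0.39,"twist": 0},{"tx": -0.06,"ty": -0.04,"tz": -0.39,"twist": 0},{"tx": -0.06,"ty": -0.04,"tz": -0.39,"twist": 0},{"tx": -0.06,"ty": -0.04,"tz": -0.39,"twist": 0},{"tx": -0.06,"ty": -0.04,"tz": -0.39,"twist": 0},{"tx": -0.06,"ty": -0.04,"tz": -0.39,"twist": 0},{"tx": -0.06,"ty": -0.04,"tz": -0.39,"twist": 0},{"tx": -0.06,"ty": -0.04,"tz": -0.39,"twist": 0}]}}

```text
time_s: 32.8
eef_pos: [0.5117, -0.2324, 0.2757]
tool_rot: [0.902, 1.563, 2.36]
wrist_force: [1.4, 0.1, 0.5]
gripper_width: 0.0522
```

>>> {"fn": "jog_arm", "kwargs": {"moves": [{"tx": 0,"ty": 0,"tz": -0.03,"twist": 0},{"tx": 0,"ty": 0,"tz": -0.03,"twist": 0},{"tx": 0,"ty": 0,"tz": -0.03,"twist": 0},{"tx": 0,"ty": 0,"tz": -0.03,"twist": 0}]}}

```text
time_s: 33.2
eef_pos: [0.5076, -0.262, 0.2746]
tool_rot: [0.987, 1.561, 2.445]
wrist_force: [-0.4, 0.2, 0.3]
gripper_width: 0.0523
```

```bash
python3 - <<'E'
from h import *
f,C,st=snap("wrist","w26");print(st["eef_pos"],yawof(st))
E
```

```text
[ 0.50756658 -0.26201336  0.27457794] 3.0289454308794888
```

View pics/w26.png

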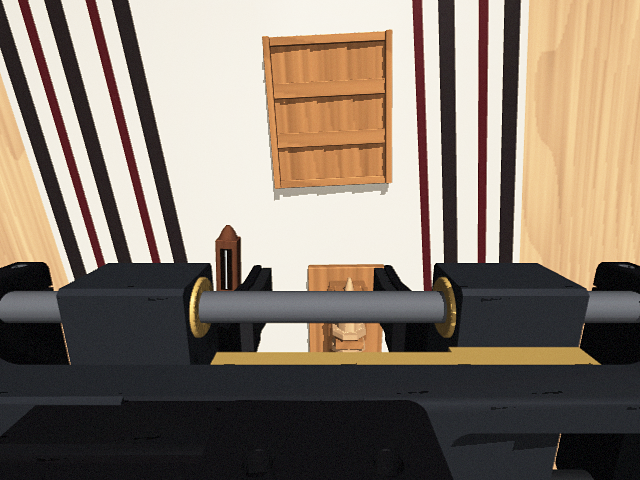

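```bash
python3 - <<'E'
from h import *
f,C,st=load("wrist","w26"); crop(f,250,15,410,205,3.1,"w26z")
E
```

```text
(no output)
```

View pics/w26z.png

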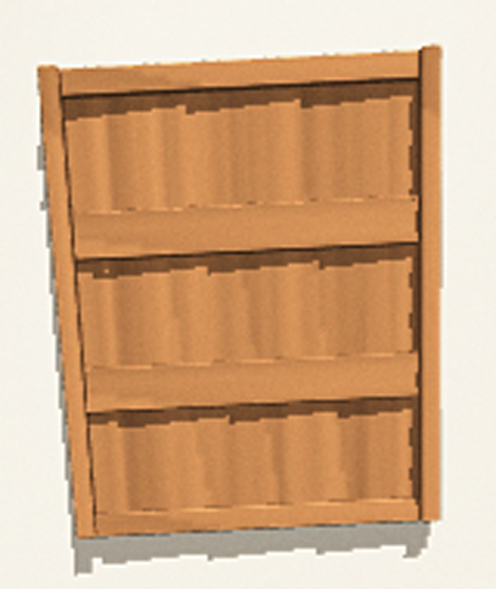

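```bash
python3 - <<'E'
from h import *
f,C,st=load("wrist","w26")
P=ray(C,np.array([(39,67),(440,46),(440,520),(79,536)])/3.1+[250,15],.016)[:,:2]; print(P); c=P.mean(0)
ux=(P[0]+P[3]-P[1]-P[2])/2; uy=(P[2]+P[3]-P[0]-P[1])/2; print(c,np.linalg.norm(ux),np.linalg.norm(uy),"yaw",np.arctan2(ux[1],ux[0]),np.arctan2(uy[1],uy[0])-np.pi/2)
# ribs edges mid: rib centres (z=.011)
for q in ([(245,228)],[(250,383)]): print(ray(C,np.array(q)/3.1+[250,15],.011))
S=load("scene","sc25");D=load("side","s25")
a=np.arctan2(ux[1],ux[0]);e=np.array([np.cos(a),np.sin(a)]);g=np.array([-e[1],e[0]])
Q=[[*(c+e*s*.078+g*t*.091),.016] for s,t in((1,1),(1,-1),(-1,1),(-1,-1))]
for n,L in(("scene",S),("side",D)):
    im=L[0].copy()
    for u,v in proj(L[1],Q): cv2.circle(im,(int(u*16),int(v*16)),16,(255,0,0),1,cv2.LINE_AA,4)
    crop(im,*((160,155,265,235) if n=="scene" else (360,170,465,245)),4,"tr_"+n)
E
python3 -c "
import cv2,numpy as np
a=cv2.imread('pics/tr_scene.png');b=cv2.imread('pics/tr_side.png')
cv2.imwrite('pics/tr.png',np.hstack([a[:300,:400],b[:300,:400]]))"
```

```text
[[ 0.55323759 -0.46624975]
 [ 0.39911975 -0.45650594]
 [ 0.40998139 -0.27580146]
 [ 0.56444016 -0.28654213]]
[ 0.48169472 -0.37127482] 0.15462789252479325 0.1805434220945123 yaw -0.06628649744233385 -0.06114308623445508
[[ 0.4803513 -0.4011192  0.011    ]]
[[ 0.48472101 -0.34108885  0.011     ]]
```

View pics/tr.png

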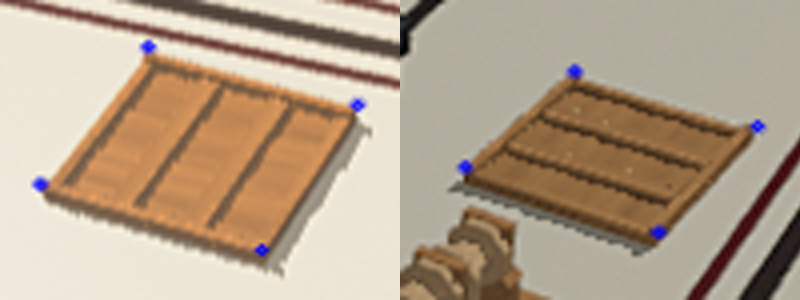

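The tray is at (0.482, −0.371), yaw −0.064. The rib midpoints agree. Now hover near the left shuttle.

```bash
cat >> h.py <<'E'
TC=np.array([.482,-.371]);TA=-.064
def tr(x,y): return TC+np.array([np.cos(TA),np.sin(TA)])*x+np.array([-np.sin(TA),np.cos(TA)])*y
E
python3 - <<'E'
from h import *
st=observe(); go(st,[.64,-.10,.16],3.1)
for n,s in(("scene","sc25"),):
    f,S,_=load("scene","sc25"); crop(f,220,220,280,270,10,"shL")
E
```

```text
tx 0.1150 ty -0.1141 tz 0.1748 twist -0.070
```

View pics/shL.png

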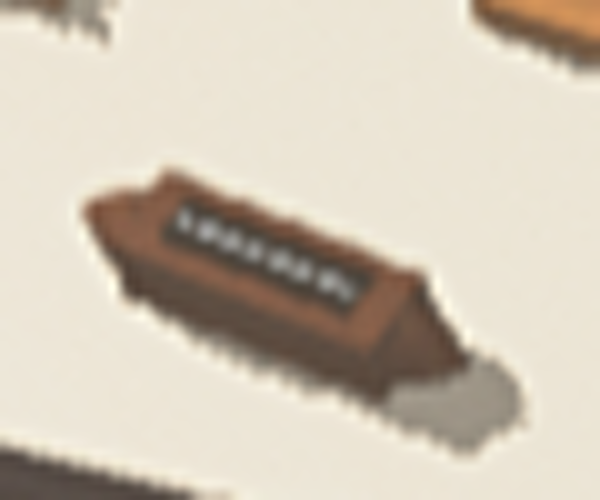

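>>> {"fn": "jog_arm", "kwargs": {"moves": [{"tx": 0.05,"ty": -0.114,"tz": 0.175,"twist": -0.07},{"tx": 0.05,"ty": -0.114,"tz": 0.175,"twist": -0.07},{"tx": 0.05,"ty": -0.114,"tz": 0.175,"twist": -0.07},{"tx": 0.05,"ty": -0.114,"tz": 0.175,"twist": -0.07},{"tx": 0.1,"ty": -0.114,"tz": 0.175,"twist": -0.07},{"tx": 0.1,"ty": -0.114,"tz": 0.175,"twist": -0.07},{"tx": 0.1,"ty": -0.114,"tz": 0.175,"twist": -0.07}], "claw": 0.25}}

```text
time_s: 33.95
eef_pos: [0.6392, -0.0988, 0.1737]
tool_rot: [1.167, 1.559, 2.698]
wrist_force: [-0.0, -0.2, 1.0]
gripper_width: 0.0649
```

```bash
python3 - <<'E'
from h import *
f,C,st=snap("wrist","w27");print(st["eef_pos"],yawof(st))
E
```

```text
[ 0.63917649 -0.09884984  0.17366219] 3.1022972120840966
```

View pics/w27.png

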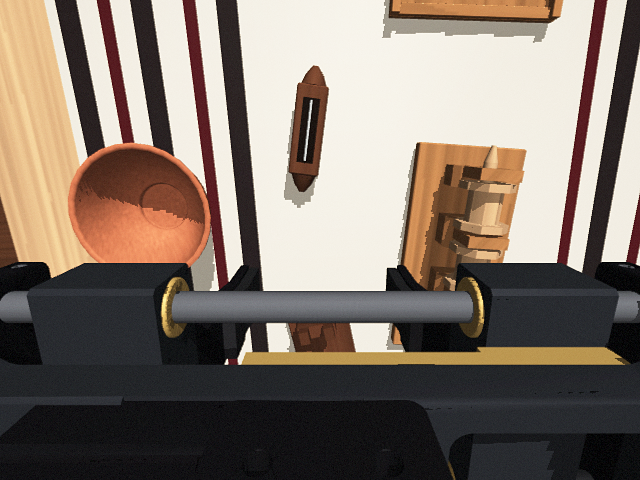

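```bash
python3 - <<'E'
from h import *
f,C,st=load("wrist","w27"); crop(f,270,55,350,205,3.9,"w27z")
hsv=cv2.cvtColor(f,cv2.COLOR_BGR2HSV)
m=(f[...,2]<75).astype(np.uint8); m[:,:297]=0;m[:,325:]=0;m[:90]=0;m[170:]=0
print(ray(C,[(315,66),(304,191)],.013)); 
P=ray(C,[(313,97),(309,162)],.026);d=P[0]-P[1];print(P,P.mean(0),np.arctan2(d[1],d[0]))
E
```

```text
[[ 0.63793393 -0.24376454  0.013     ]
 [ 0.65469933 -0.12536666  0.013     ]]
[[ 0.64099841 -0.21449419  0.026     ]
 [ 0.64767342 -0.15513705  0.026     ]] [ 0.64433591 -0.18481562  0.026     ] -1.6827809536450116
```

View pics/w27z.png

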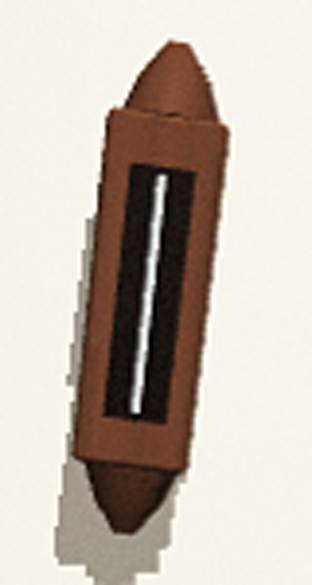

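```bash
python3 - <<'E'
from h import *
f,C,st=load("wrist","w27")
P=ray(C,np.array([(107,108),(228,127),(187,468),(75,455)])/3.9+[270,55],.026);print(P.mean(0)); d=(P[0]+P[1]-P[2]-P[3])/2; h=np.arctan2(d[1],d[0]); print(h,np.linalg.norm(d),np.linalg.norm(P[0]-P[1]))
st=observe(); c=P.mean(0); go(st,[c[0],c[1],.06],h+np.pi/2)
E
```

```text
[ 0.64704057 -0.18458363  0.026     ]
-1.7311433686264777 0.08143648810966735 0.029122192859827988
tx 0.1155 ty -0.0109 tz -0.0850 twist 0.120
```

>>> {"fn": "jog_arm", "kwargs": {"moves": [{"tx": 0.03,"ty": -0.01,"tz": -0.085,"twist": 0.1},{"tx": 0.08,"ty": -0.01,"tz": -0.085,"twist": 0.1},{"tx": 0.115,"ty": -0.01,"tz": -0.085,"twist": 0.1},{"tx": 0.115,"ty": -0.01,"tz": -0.085,"twist": 0.1},{"tx": 0.115,"ty": -0.01,"tz": -0.085,"twist": 0.1},{"tx": 0.115,"ty": -0.01,"tz": -0.085,"twist": 0.1}]}}

```text
time_s: 34.6
eef_pos: [0.6487, -0.1848, 0.0647]
tool_rot: [0.052, 1.568, 1.484]
wrist_force: [0.4, 0.1, 0.9]
gripper_width: 0.0653
```

```bash
python3 - <<'E'
from h import *
f,D,st=snap("side","s28"); print(st["eef_pos"],yawof(st)); crop(f,270,160,390,250,6,"s28z")
f,C,st=snap("wrist","w28"); crop(f,270,170,380,280,5,"w28z")
go(observe(),[.646,-.1846,-.011],-1.71+np.pi/2)
E
```

```text
[ 0.64865034 -0.18480738  0.06471085] 3.0024771616516217
tx 0.0755 ty 0.0024 tz -0.0010 twist 0.000
```

View pics/s28z.png

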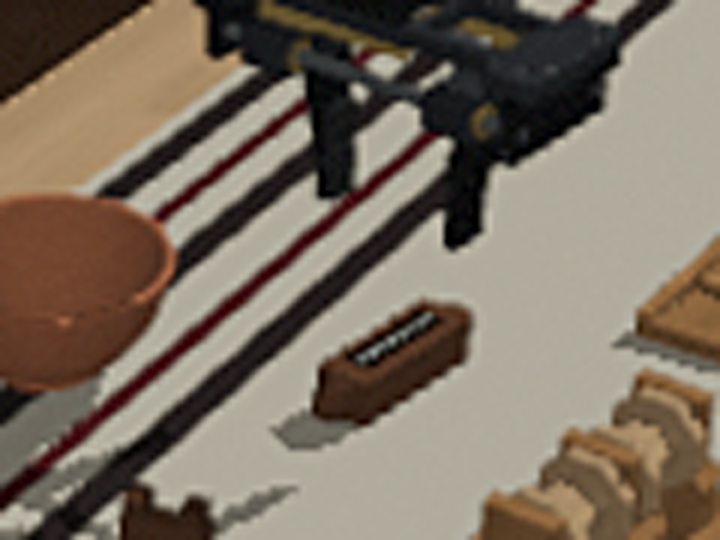

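View pics/w28z.png

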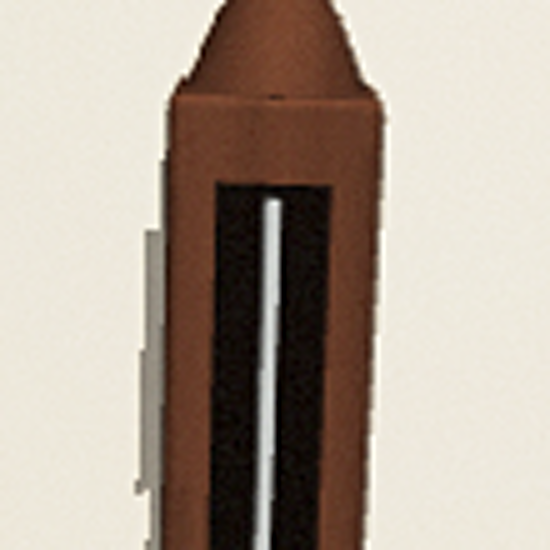

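>>> {"fn": "jog_arm", "kwargs": {"moves": [{"tx": 0.025,"ty": 0.002,"tz": -0.001,"twist": 0},{"tx": 0.055,"ty": 0.002,"tz": -0.001,"twist": 0},{"tx": 0.073,"ty": 0.002,"tz": -0.001,"twist": 0},{"tx": 0.073,"ty": 0.002,"tz": -0.001,"twist": 0},{"tx": 0.073,"ty": 0.002,"tz": -0.001,"twist": 0}]}}

```text
time_s: 35.2
eef_pos: [0.648, -0.1844, -0.0064]
tool_rot: [-0.713, 1.566, 0.72]
wrist_force: [-0.1, -0.3, 0.4]
gripper_width: 0.0652
```

>>> {"fn": "jog_arm", "kwargs": {"moves": [{"tx": 0,"ty": 0,"tz": 0,"twist": 0},{"tx": 0,"ty": 0,"tz": 0,"twist": 0},{"tx": 0,"ty": 0,"tz": 0,"twist": 0},{"tx": 0,"ty": 0,"tz": 0,"twist": 0},{"tx": 0,"ty": 0,"tz": 0,"twist": 0},{"tx": 0,"ty": 0,"tz": 0,"twist": 0},{"tx": 0,"ty": 0,"tz": 0,"twist": 0}], "claw": 1, "force": 25}}

```text
time_s: 35.9
eef_pos: [0.6481, -0.1844, -0.0063]
tool_rot: [-0.741, 1.566, 0.692]
wrist_force: [-0.3, 0.0, 1.8]
gripper_width: 0.0293
```

```bash
python3 - <<'E'
from h import *
f,D,st=snap("side","s29"); print(st["eef_pos"],yawof(st),st["gripper_width"]); crop(f,270,160,390,250,6,"s29z")
E
```

```text
[ 0.64806961 -0.18442553 -0.00630329] 3.004315793615754 0.029323550720240708
```

View pics/s29z.png

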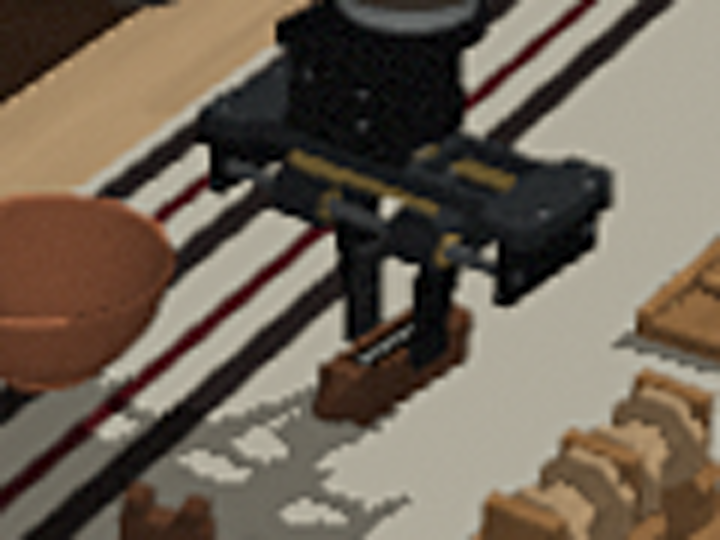

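Gripped at 29.3 mm. Lift it.

>>> {"fn": "jog_arm", "kwargs": {"moves": [{"tx": -0.03,"ty": 0,"tz": 0,"twist": 0},{"tx": -0.07,"ty": 0,"tz": 0,"twist": 0},{"tx": -0.11,"ty": 0,"tz": 0,"twist": 0},{"tx": -0.11,"ty": 0,"tz": 0,"twist": 0},{"tx": -0.11,"ty": 0,"tz": 0,"twist": 0}]}}

```text
time_s: 36.45
eef_pos: [0.6479, -0.1846, 0.1046]
tool_rot: [-0.857, 1.564, 0.576]
wrist_force: [-0.5, 0.0, -1.8]
gripper_width: 0.0293
```

```bash
python3 - <<'E'
from h import *
f,D,st=snap("side","s30"); print(st["eef_pos"],st["qpos"],st["gripper_width"]); crop(f,270,130,390,220,6,"s30z")
go(st,[*tr(0,-.06),.10],TA+np.pi/2)
E
```

```text
[ 0.64785843 -0.18456561  0.10457599] [-0.03990404  0.53118932  0.01648662 -0.0042158  -1.05092865 -0.09570603] 0.029317991853366407
tx 0.0028 ty 0.1343 tz -0.2673 twist 1.497
```

View pics/s30z.png

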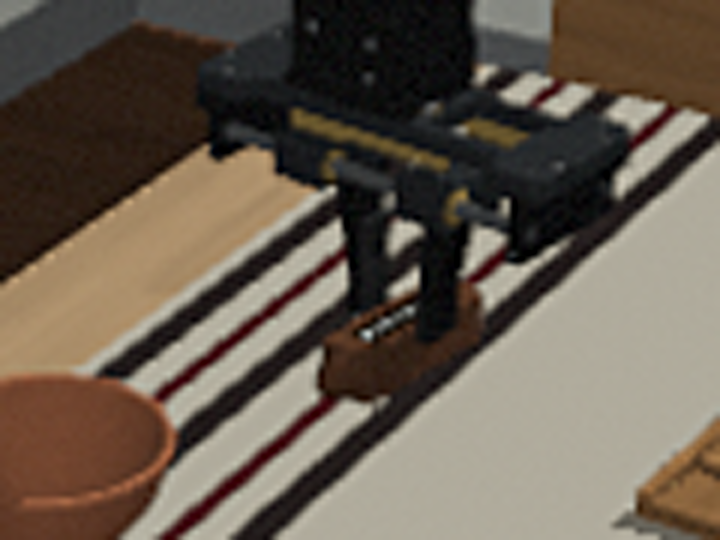

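>>> {"fn": "jog_arm", "kwargs": {"moves": [{"tx": 0,"ty": 0.015,"tz": -0.03,"twist": 0.14},{"tx": 0,"ty": 0.03,"tz": -0.06,"twist": 0.28},{"tx": 0,"ty": 0.045,"tz": -0.09,"twist": 0.42},{"tx": 0,"ty": 0.06,"tz": -0.12,"twist": 0.56},{"tx": 0,"ty": 0.075,"tz": -0.15,"twist": 0.7},{"tx": 0,"ty": 0.09,"tz": -0.18,"twist": 0.84},{"tx": 0,"ty": 0.105,"tz": -0.21,"twist": 0.98},{"tx": 0,"ty": 0.12,"tz": -0.24,"twist": 1.12}]}}

```text
time_s: 37.3
eef_pos: [0.4928, -0.4059, 0.0993]
tool_rot: [1.566, 1.564, 1.873]
wrist_force: [0.1, 0.7, -0.2]
gripper_width: 0.0297
```

```bash
python3 - <<'E'
from h import *
st=observe(); print(st["eef_pos"],yawof(st),st["gripper_width"]);go(st,[*tr(0,-.06),.10],TA+np.pi/2)
E
```

```text
[ 0.49282873 -0.40594379  0.09928367] 1.877717737088772 0.029714252129443657
tx -0.0008 ty -0.0193 tz -0.0215 twist 0.371
```

>>> {"fn": "jog_arm", "kwargs": {"moves": [{"tx": 0,"ty": -0.0193,"tz": -0.0215,"twist": 0.14},{"tx": 0,"ty": -0.0193,"tz": -0.0215,"twist": 0.28},{"tx": 0,"ty": -0.0193,"tz": -0.0215,"twist": 0.371},{"tx": 0,"ty": -0.0193,"tz": -0.0215,"twist": 0.371},{"tx": 0,"ty": -0.0193,"tz": -0.0215,"twist": 0.371}]}}

```text
time_s: 37.8
eef_pos: [0.4775, -0.4303, 0.0976]
tool_rot: [2.145, 1.562, 2.083]
wrist_force: [-0.3, 1.3, -1.2]
gripper_width: 0.0292
```

```bash
python3 - <<'E'
from h import *
f,D,st=snap("side","s31"); crop(f,350,110,470,220,6,"s31z")
st=observe(); print(st["eef_pos"],yawof(st),st["gripper_width"]);go(st,[*tr(0,-.06),.015],TA+np.pi/2)
E
```

```text
[ 0.47774661 -0.43032261  0.09796623] 1.508580594210484 0.029398573187193112
tx 0.0830 ty -0.0011 tz 0.0008 twist 0.002
```

View pics/s31z.png

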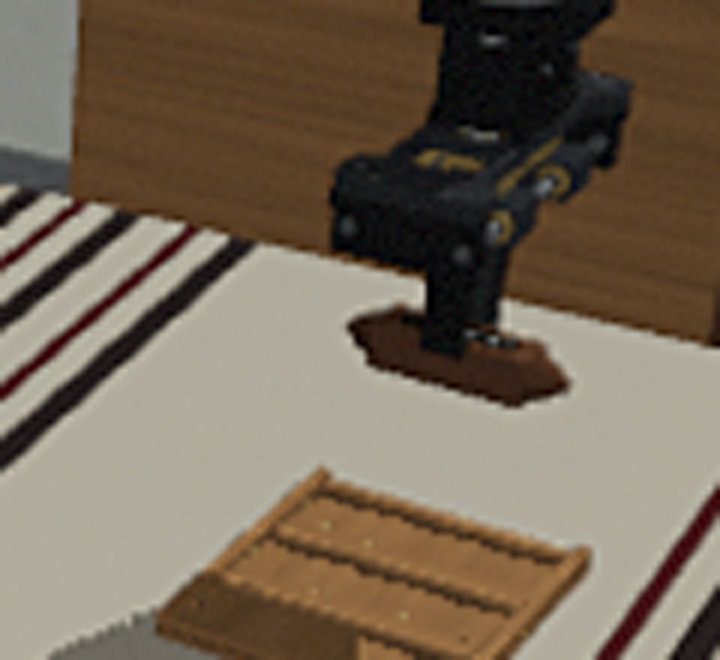

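>>> {"fn": "jog_arm", "kwargs": {"moves": [{"tx": 0.03,"ty": -0.001,"tz": 0,"twist": 0},{"tx": 0.065,"ty": -0.001,"tz": 0,"twist": 0},{"tx": 0.08,"ty": -0.001,"tz": 0,"twist": 0},{"tx": 0.08,"ty": -0.001,"tz": 0,"twist": 0},{"tx": 0.08,"ty": -0.001,"tz": 0,"twist": 0}]}}

```text
time_s: 38.35
eef_pos: [0.4779, -0.4309, 0.0182]
tool_rot: [2.141, 1.563, 2.08]
wrist_force: [-0.2, -0.5, -0.4]
gripper_width: 0.0296
```

```bash
python3 - <<'E'
from h import *
f,D,st=snap("side","s32"); crop(f,360,150,470,250,6,"s32z")
f,S,st=snap("scene","sc32"); crop(f,160,140,270,240,6,"sc32z")
st=observe(); print(st["eef_pos"],yawof(st),st["gripper_width"]);go(st,[*tr(0,-.06),.000],TA+np.pi/2)
E
```

```text
[ 0.4785694  -0.43129738  0.01951431] 1.509671944972715 0.029259027808570988
tx 0.0195 ty 0.0003 tz -0.0004 twist 0.003
```

View pics/s32z.png

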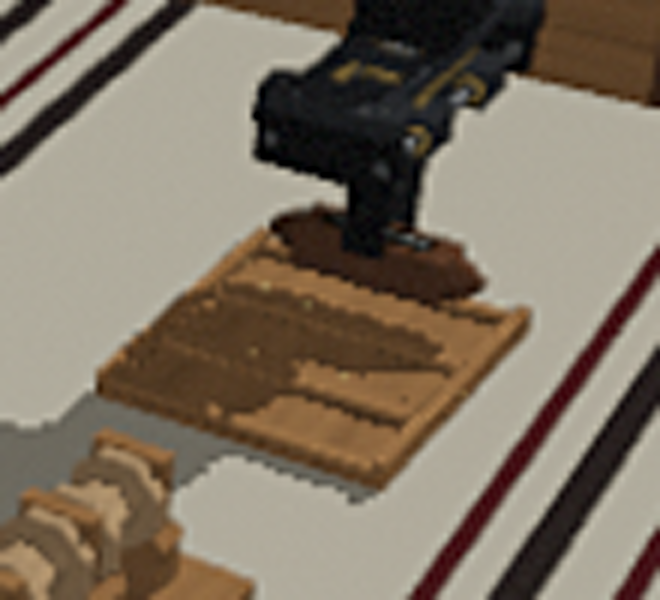

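View pics/sc32z.png

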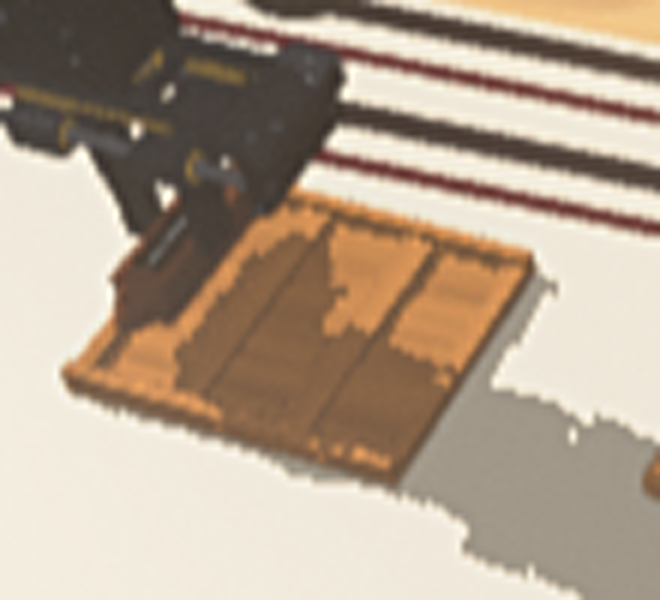

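>>> {"fn": "jog_arm", "kwargs": {"moves": [{"tx": 0.008,"ty": 0,"tz": 0,"twist": 0},{"tx": 0.014,"ty": 0,"tz": 0,"twist": 0},{"tx": 0.0185,"ty": 0,"tz": 0,"twist": 0},{"tx": 0.0185,"ty": 0,"tz": 0,"twist": 0}]}}

```text
time_s: 38.85
eef_pos: [0.4782, -0.431, 0.0002]
tool_rot: [2.0, 1.564, 1.939]
wrist_force: [-0.0, 0.1, -0.7]
gripper_width: 0.0292
```

```bash
python3 - <<'E'
from h import *
f,D,st=snap("side","s33"); crop(f,360,150,470,250,6,"s33z")
st=observe(); print(st["eef_pos"],st["wrist_force"],st["gripper_width"])
E
```

```text
[ 0.47829946 -0.43112005  0.00058629] [ 0.77374451 -0.0404269  -0.95215003] 0.029320783269236716
```

View pics/s33z.png

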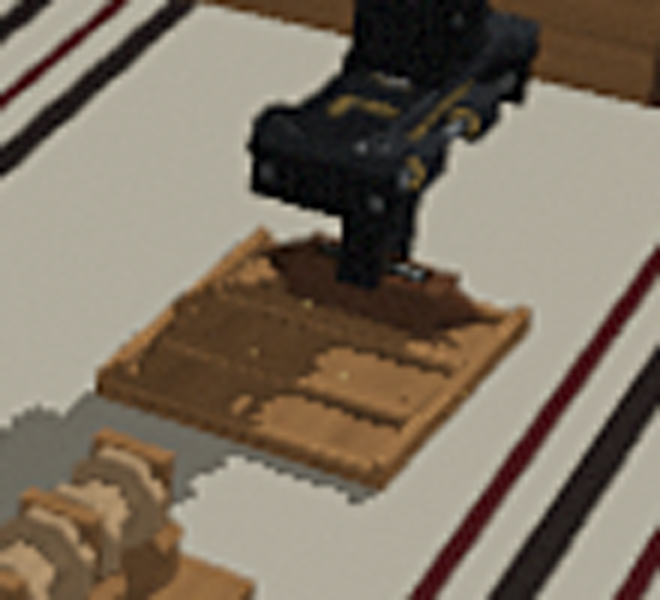

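In the place. Release by opening to about 52 mm, then lift.

>>> {"fn": "jog_arm", "kwargs": {"moves": [{"tx": 0.0005,"ty": 0,"tz": 0,"twist": 0},{"tx": 0.0005,"ty": 0,"tz": 0,"twist": 0},{"tx": 0.0005,"ty": 0,"tz": 0,"twist": 0},{"tx": 0.0005,"ty": 0,"tz": 0,"twist": 0},{"tx": 0.0005,"ty": 0,"tz": 0,"twist": 0}], "claw": 0.4}}

```text
time_s: 39.4
eef_pos: [0.4784, -0.4312, 0.0003]
tool_rot: [1.932, 1.565, 1.871]
wrist_force: [-0.4, -0.4, -0.5]
gripper_width: 0.0516
```

>>> {"fn": "jog_arm", "kwargs": {"moves": [{"tx": -0.03,"ty": 0,"tz": 0,"twist": 0},{"tx": -0.08,"ty": 0,"tz": 0,"twist": 0},{"tx": -0.13,"ty": 0,"tz": 0,"twist": 0},{"tx": -0.18,"ty": 0,"tz": 0,"twist": 0},{"tx": -0.2,"ty": 0.03,"tz": 0,"twist": 0},{"tx": -0.2,"ty": 0.08,"tz": 0,"twist": 0},{"tx": -0.2,"ty": 0.1,"tz": 0,"twist": 0},{"tx": -0.2,"ty": 0.1,"tz": 0,"twist": 0}]}}

```text
time_s: 40.2
eef_pos: [0.4851, -0.3302, 0.2019]
tool_rot: [1.705, 1.565, 1.647]
wrist_force: [0.2, -0.6, 0.4]
gripper_width: 0.0524
```

```bash
python3 - <<'E'
from h import *
f,D,st=snap("side","s34"); print(st["eef_pos"],yawof(st),st["qpos"]); f,S,_=snap("scene","sc34"); crop(f,150,140,520,340,2.1,"sc34z");go(st,[.46,.33,.20],np.pi/2)
f,S,_=load("side","s34"); crop(f,150,140,480,400,2.3,"s34z")
E
```

```text
[ 0.48506465 -0.3302348   0.20188293] 1.5129487962815131 [-0.32510509  0.31664559 -0.0719647  -0.00578653 -1.18446851 -1.3013501 ]
tx 0.0057 ty 0.6577 tz -0.0632 twist -0.058
```

View pics/s34z.png

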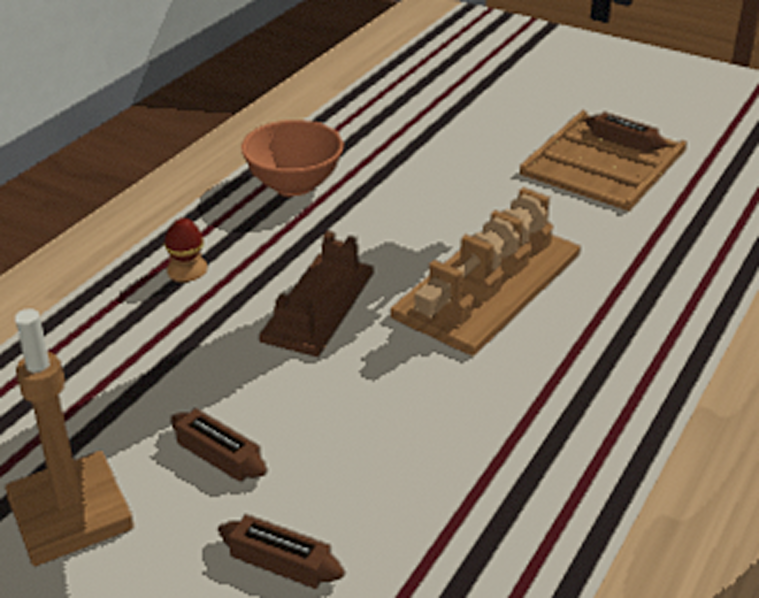

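View pics/sc34z.png

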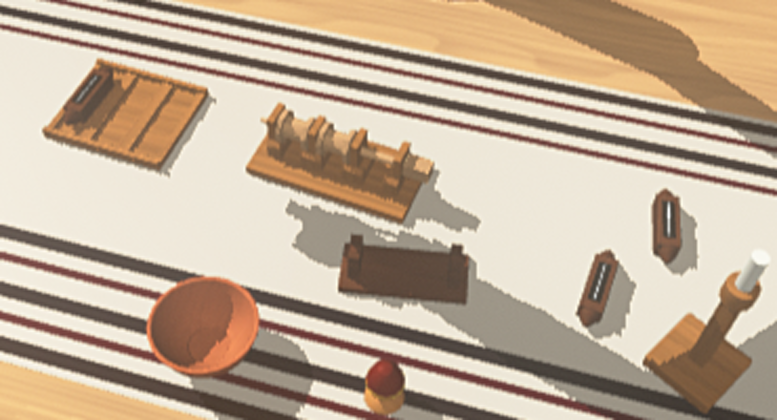

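The first shuttle is placed flat. Now travel to the far shuttle on the other side.

>>> {"fn": "jog_arm", "kwargs": {"moves": [{"tx": 0,"ty": 0.38,"tz": 0,"twist": 0},{"tx": 0,"ty": 0.38,"tz": 0,"twist": 0},{"tx": 0,"ty": 0.38,"tz": 0,"twist": 0},{"tx": 0,"ty": 0.38,"tz": 0,"twist": 0},{"tx": 0,"ty": 0.38,"tz": 0,"twist": 0},{"tx": 0,"ty": 0.38,"tz": 0,"twist": 0},{"tx": 0,"ty": 0.38,"tz": 0,"twist": 0},{"tx": 0,"ty": 0.38,"tz": 0,"twist": 0}]}}

```text
time_s: 41.1
eef_pos: [0.5086, 0.0489, 0.2031]
tool_rot: [1.803, 1.565, 1.744]
wrist_force: [-0.9, -0.7, 0.6]
gripper_width: 0.0523
```

```bash
python3 - <<'E'
from h import *
st=observe(); print(st["eef_pos"],yawof(st));go(st,[.53,.385,.17],np.pi/2)
E
```

```text
[0.50859961 0.04886444 0.20311942] 1.5115560622003563
tx 0.0349 ty 0.3366 tz 0.0015 twist -0.059
```

>>> {"fn": "jog_arm", "kwargs": {"moves": [{"tx": 0,"ty": 0.337,"tz": 0.001,"twist": -0.059},{"tx": 0,"ty": 0.337,"tz": 0.001,"twist": -0.059},{"tx": 0,"ty": 0.337,"tz": 0.001,"twist": -0.059},{"tx": 0.02,"ty": 0.337,"tz": 0.001,"twist": -0.059},{"tx": 0.02,"ty": 0.337,"tz": 0.001,"twist": -0.059},{"tx": 0.02,"ty": 0.337,"tz": 0.001,"twist": -0.059},{"tx": 0.02,"ty": 0.337,"tz": 0.001,"twist": -0.059},{"tx": 0.02,"ty": 0.337,"tz": 0.001,"twist": -0.059}], "claw": 0.25}}

```text
time_s: 41.9
eef_pos: [0.5302, 0.3888, 0.1819]
tool_rot: [2.129, 1.566, 2.131]
wrist_force: [-0.9, -0.8, -1.0]
gripper_width: 0.0653
```

```bash
python3 - <<'E'
from h import *
f,C,st=snap("wrist","w35"); print(st["eef_pos"],yawof(st))
E
```

```text
[0.53020969 0.38882298 0.18189964] 1.5730901912475084
```

View pics/w35.png

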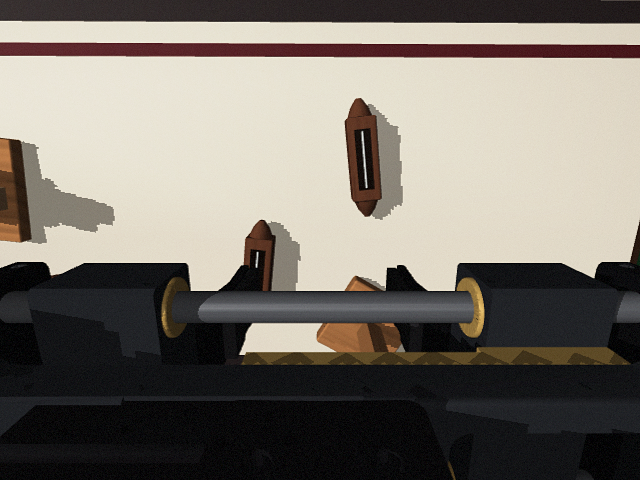

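```bash
python3 - <<'E'
from h import *
f,C,st=load("wrist","w35"); crop(f,330,85,400,225,4,"w35z")
P=ray(C,[(346,118),(375,114),(382,200),(353,203)],.026); d=(P[2]+P[3]-P[0]-P[1])/2; h=np.arctan2(d[1],d[0]); print(P.mean(0),h,np.linalg.norm(d),np.linalg.norm(P[1]-P[0]))
T=ray(C,[(360,98),(367,216)],.013);d=T[1]-T[0];print(T,T.mean(0),np.arctan2(d[1],d[0]))
E
```

```text
[0.4710142  0.43109555 0.026     ] 0.11640234122685063 0.0844684561028585 0.028469952982836836
[[0.4107699  0.42663392 0.013     ]
 [0.53070292 0.43784071 0.013     ]] [0.47073641 0.43223731 0.013     ] 0.09317148139596099
```

View pics/w35z.png

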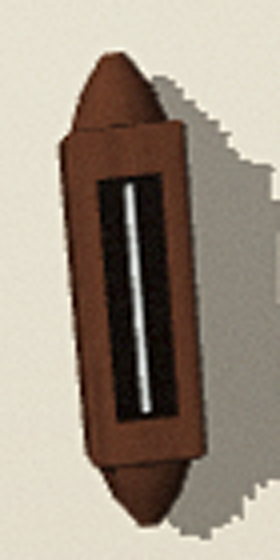

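The wrist view puts this shuttle at y=0.431, versus 0.39 earlier. It may have been knocked, so I'll check the other cameras.

```bash
python3 - <<'E'
from h import *
f,S,st=snap("scene","sc36"); crop(f,380,190,520,330,5,"sc36z"); print(proj(S,[[.471,.431,.02],[.472,.391,.02]]),(proj(S,[[.471,.431,.02],[.472,.391,.02]])-[380,190])*5)
E
```

```text
[[483.36927986 248.21613252]
 [468.33281127 245.12440711]] [[516.84639931 291.08066259]
 [441.66405633 275.62203555]]
```

View pics/sc36z.png

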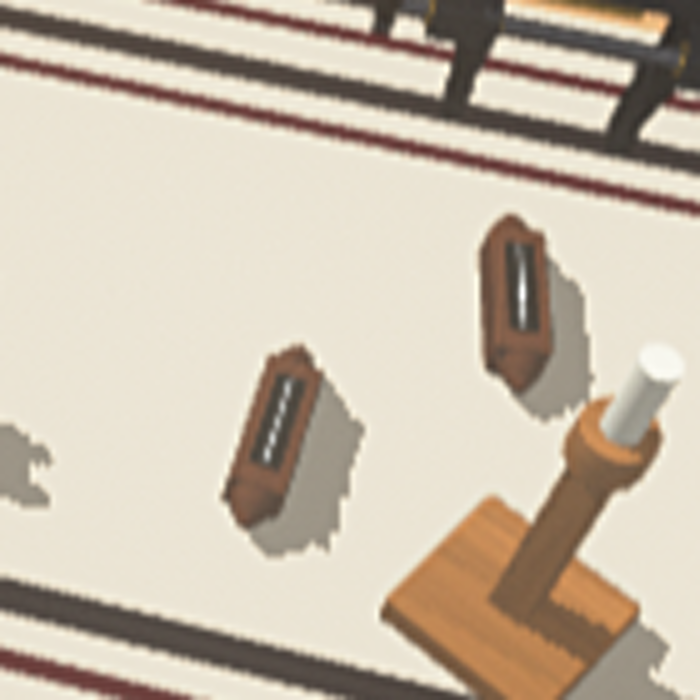

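Confirmed: the shuttle was knocked about 40 mm to (0.471, 0.431). Grasp it there.

```bash
python3 - <<'E'
from h import *
go(observe(),[.471,.4315,.06],.10+np.pi/2)
E
```

```text
tx 0.1236 ty 0.0459 tz -0.0588 twist -0.100
```

>>> {"fn": "jog_arm", "kwargs": {"moves": [{"tx": 0.03,"ty": 0.045,"tz": -0.058,"twist": -0.1},{"tx": 0.07,"ty": 0.045,"tz": -0.058,"twist": -0.1},{"tx": 0.11,"ty": 0.045,"tz": -0.058,"twist": -0.1},{"tx": 0.12,"ty": 0.045,"tz": -0.058,"twist": -0.1},{"tx": 0.12,"ty": 0.045,"tz": -0.058,"twist": -0.1},{"tx": 0.12,"ty": 0.045,"tz": -0.058,"twist": -0.1}]}}

```text
time_s: 42.6
eef_pos: [0.4741, 0.4308, 0.0661]
tool_rot: [1.335, 1.565, 1.434]
wrist_force: [-0.4, 0.3, 1.1]
gripper_width: 0.0653
```

```bash
python3 - <<'E'
from h import *
f,C,st=snap("wrist","w37"); crop(f,270,170,380,280,5,"w37z"); print(st["eef_pos"],yawof(st))
go(observe(),[.471,.4315,-.010],.10+np.pi/2)
E
```

```text
[0.47409085 0.43084071 0.0661118 ] 1.669476796771343
tx 0.0766 ty 0.0000 tz -0.0032 twist -0.001
```

View pics/w37z.png

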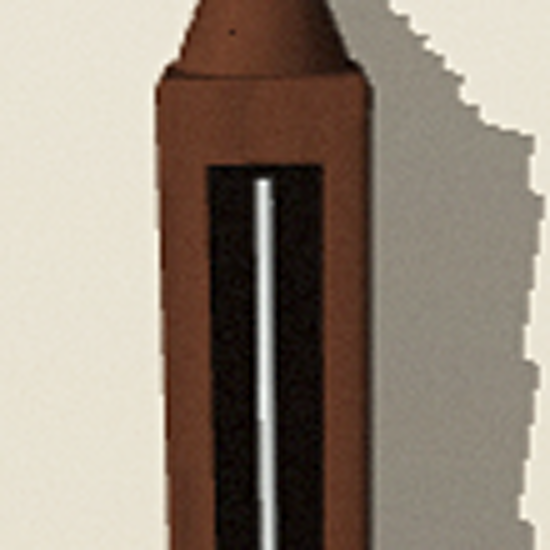

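Aligned. Descend and grip.

>>> {"fn": "jog_arm", "kwargs": {"moves": [{"tx": 0.025,"ty": 0,"tz": -0.003,"twist": 0},{"tx": 0.055,"ty": 0,"tz": -0.003,"twist": 0},{"tx": 0.077,"ty": 0,"tz": -0.003,"twist": 0},{"tx": 0.077,"ty": 0,"tz": -0.003,"twist": 0},{"tx": 0.077,"ty": 0,"tz": -0.003,"twist": 0}]}}

```text
time_s: 43.15
eef_pos: [0.4727, 0.4325, -0.0083]
tool_rot: [1.099, 1.561, 1.198]
wrist_force: [-0.3, -0.0, 0.2]
gripper_width: 0.0649
```

>>> {"fn": "jog_arm", "kwargs": {"moves": [{"tx": 0,"ty": 0,"tz": 0,"twist": 0},{"tx": 0,"ty": 0,"tz": 0,"twist": 0},{"tx": 0,"ty": 0,"tz": 0,"twist": 0},{"tx": 0,"ty": 0,"tz": 0,"twist": 0},{"tx": 0,"ty": 0,"tz": 0,"twist": 0},{"tx": 0,"ty": 0,"tz": 0,"twist": 0},{"tx": 0,"ty": 0,"tz": 0,"twist": 0}], "claw": 1, "force": 25}}

```text
time_s: 43.85
eef_pos: [0.4727, 0.4324, -0.0082]
tool_rot: [1.092, 1.561, 1.191]
wrist_force: [-1.1, -1.1, 0.8]
gripper_width: 0.0295
```

>>> {"fn": "jog_arm", "kwargs": {"moves": [{"tx": -0.03,"ty": 0,"tz": 0,"twist": 0},{"tx": -0.07,"ty": 0,"tz": 0,"twist": 0},{"tx": -0.12,"ty": 0,"tz": 0,"twist": 0},{"tx": -0.15,"ty": 0,"tz": 0,"twist": 0},{"tx": -0.15,"ty": 0,"tz": 0,"twist": 0},{"tx": -0.15,"ty": 0,"tz": 0,"twist": 0}]}}

```text
time_s: 44.45
eef_pos: [0.4716, 0.4309, 0.1417]
tool_rot: [1.181, 1.561, 1.279]
wrist_force: [0.5, 0.6, -2.0]
gripper_width: 0.0295
```

```bash
python3 - <<'E'
from h import *
f,D,st=snap("side","s38"); print(st["eef_pos"],yawof(st),st["gripper_width"]); cv2.imwrite("pics/s38z.png",cv2.resize(f[200:480,150:450],None,fx=2,fy=2))
go(observe(),[*tr(0,0),.13],TA+np.pi/2)
E
```

```text
[0.4716252  0.43089891 0.14171378] 1.6692056181033168 0.029539928777473398
tx 0.0044 ty -0.7985 tz -0.0679 twist 0.162
```

View pics/s38z.png

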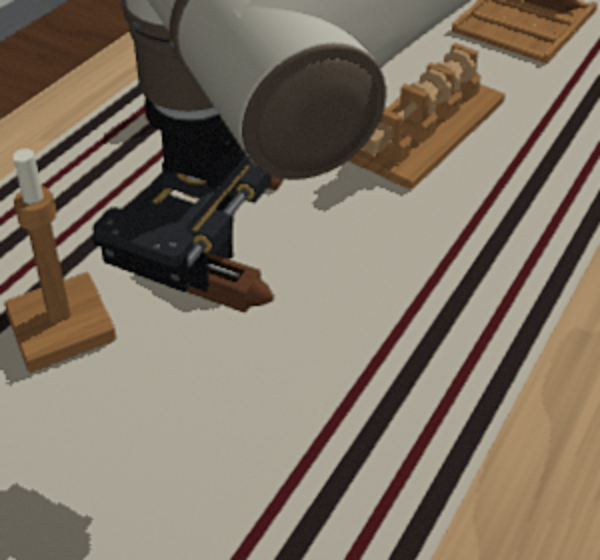

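>>> {"fn": "jog_arm", "kwargs": {"moves": [{"tx": 0,"ty": -0.4,"tz": -0.03,"twist": 0.1},{"tx": 0,"ty": -0.4,"tz": -0.03,"twist": 0.1},{"tx": 0,"ty": -0.4,"tz": -0.03,"twist": 0.1},{"tx": 0,"ty": -0.4,"tz": -0.03,"twist": 0.1},{"tx": 0,"ty": -0.4,"tz": -0.03,"twist": 0.1},{"tx": 0,"ty": -0.4,"tz": -0.03,"twist": 0.1},{"tx": 0,"ty": -0.4,"tz": -0.03,"twist": 0.1},{"tx": 0,"ty": -0.4,"tz": -0.03,"twist": 0.1}]}}

```text
time_s: 45.3
eef_pos: [0.4788, 0.0288, 0.1354]
tool_rot: [1.983, 1.564, 1.981]
wrist_force: [1.1, 0.1, -0.1]
gripper_width: 0.0296
```

```bash
python3 - <<'E'
from h import *
st=observe(); print(st["eef_pos"],st["gripper_width"]); go(st,[*tr(0,0),.13],TA+np.pi/2)
E
```

```text
[0.47880555 0.02884744 0.13539203] 0.029594635598024655
tx 0.0029 ty -0.3999 tz 0.0037 twist 0.063
```

>>> {"fn": "jog_arm", "kwargs": {"moves": [{"tx": 0,"ty": -0.4,"tz": 0.004,"twist": 0.063},{"tx": 0,"ty": -0.4,"tz": 0.004,"twist": 0.063},{"tx": 0,"ty": -0.4,"tz": 0.004,"twist": 0.063},{"tx": 0,"ty": -0.4,"tz": 0.004,"twist": 0.063},{"tx": 0,"ty": -0.4,"tz": 0.004,"twist": 0.063},{"tx": 0,"ty": -0.4,"tz": 0.004,"twist": 0.063},{"tx": 0,"ty": -0.4,"tz": 0.004,"twist": 0.063},{"tx": 0,"ty": -0.4,"tz": 0.004,"twist": 0.063}]}}

```text
time_s: 46.1
eef_pos: [0.4807, -0.3703, 0.1303]
tool_rot: [2.314, 1.56, 2.25]
wrist_force: [1.1, 0.2, -0.3]
gripper_width: 0.0295
```

>>> {"fn": "jog_arm", "kwargs": {"moves": [{"tx": 0,"ty": 0,"tz": 0,"twist": 0},{"tx": 0,"ty": 0,"tz": 0,"twist": 0}]}}

```text
time_s: 46.3
eef_pos: [0.4786, -0.3706, 0.1268]
tool_rot: [2.45, 1.554, 2.382]
wrist_force: [-1.1, -0.2, -1.5]
gripper_width: 0.0294
```

```bash
python3 - <<'E'
from h import *
st=observe(); print(st["eef_pos"],st["gripper_width"]); go(st,[*tr(0,0),.025],TA+np.pi/2)
E
```

```text
[ 0.47856948 -0.37062395  0.12679692] 0.029365826961510976
tx 0.1017 ty -0.0013 tz 0.0048 twist -0.004
```

>>> {"fn": "jog_arm", "kwargs": {"moves": [{"tx": 0.03,"ty": -0.001,"tz": 0.004,"twist": 0},{"tx": 0.07,"ty": -0.001,"tz": 0.004,"twist": 0},{"tx": 0.098,"ty": -0.001,"tz": 0.004,"twist": 0},{"tx": 0.098,"ty": -0.001,"tz": 0.004,"twist": 0},{"tx": 0.098,"ty": -0.001,"tz": 0.004,"twist": 0}]}}

```text
time_s: 46.8
eef_pos: [0.4815, -0.3698, 0.0287]
tool_rot: [2.502, 1.553, 2.437]
wrist_force: [0.4, -0.5, -1.3]
gripper_width: 0.0299
```

```bash
python3 - <<'E'
from h import *
f,D,st=snap("side","s39"); crop(f,360,150,470,250,6,"s39z")
f,S,st=snap("scene","sc39"); crop(f,160,140,270,240,6,"sc39z")
st=observe(); print(st["eef_pos"],st["tool_rot"]); go(st,[*tr(0,0),-.002],TA+np.pi/2)
E
```

```text
[ 0.48282981 -0.37084616  0.03068312] [2.40113423 1.55701218 2.33463366]
tx 0.0327 ty -0.0005 tz -0.0005 twist -0.003
```

View pics/s39z.png

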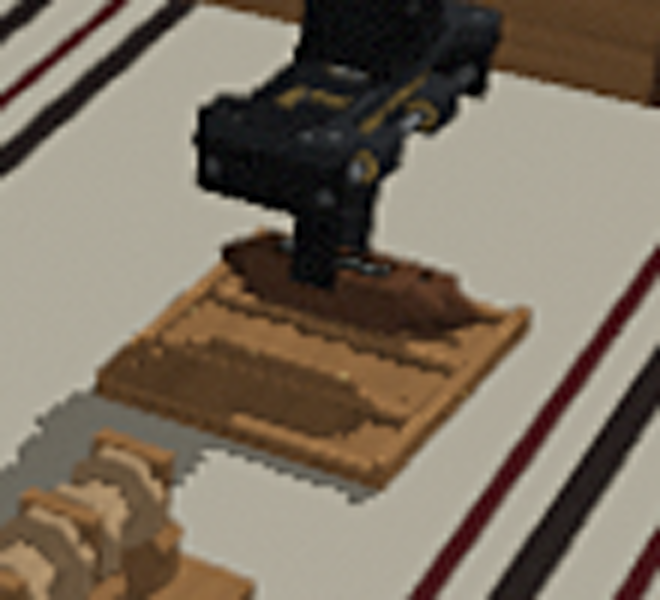

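View pics/sc39z.png

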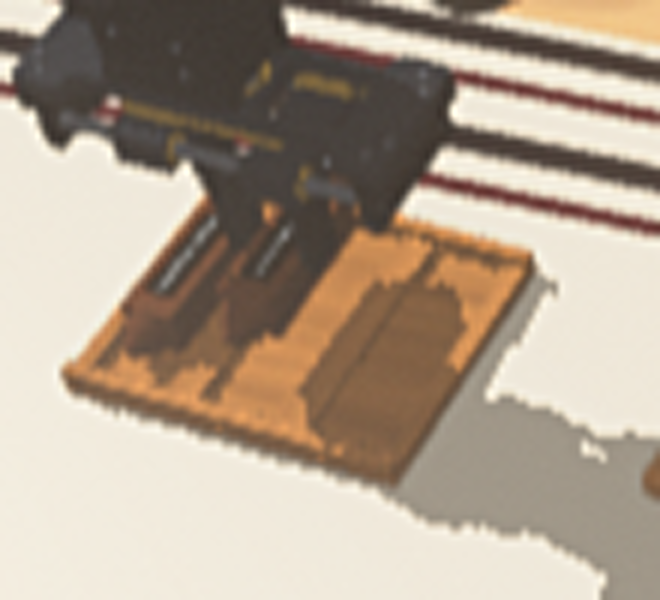

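>>> {"fn": "jog_arm", "kwargs": {"moves": [{"tx": 0.012,"ty": 0,"tz": 0,"twist": 0},{"tx": 0.022,"ty": 0,"tz": 0,"twist": 0},{"tx": 0.029,"ty": 0,"tz": 0,"twist": 0},{"tx": 0.031,"ty": 0,"tz": 0,"twist": 0},{"tx": 0.031,"ty": 0,"tz": 0,"twist": 0}]}}

```text
time_s: 47.4
eef_pos: [0.4822, -0.3705, -0.0009]
tool_rot: [2.437, 1.556, 2.37]
wrist_force: [0.0, 0.3, -0.8]
gripper_width: 0.0296
```

```bash
python3 - <<'E'
from h import *
f,D,st=snap("side","s40"); crop(f,360,150,470,250,6,"s40z")
st=observe(); print(st["eef_pos"],st["wrist_force"]); go(st,[*tr(0,0),-.002],TA+np.pi/2)
E
```

```text
[ 0.48254528 -0.37066063 -0.00050607] [-1.03103312 -1.17748042 -0.85453323]
tx 0.0015 ty -0.0004 tz -0.0005 twist -0.002
```

View pics/s40z.png

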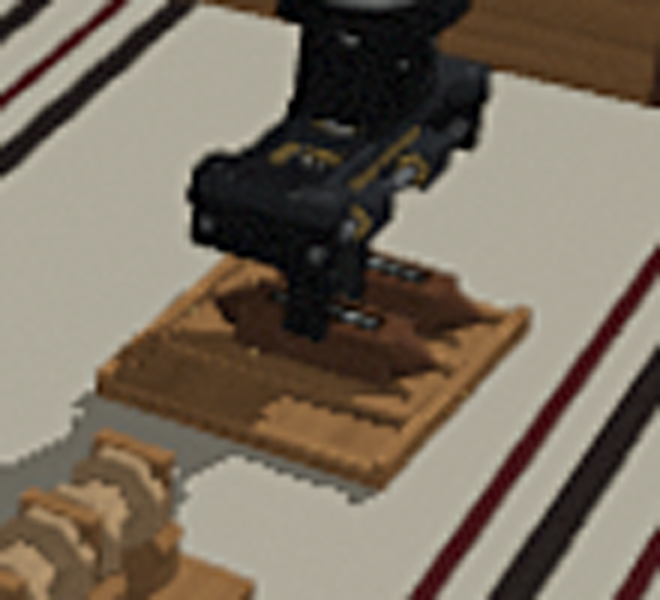

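>>> {"fn": "jog_arm", "kwargs": {"moves": [{"tx": 0.001,"ty": 0,"tz": 0,"twist": 0},{"tx": 0.001,"ty": 0,"tz": 0,"twist": 0},{"tx": 0.001,"ty": 0,"tz": 0,"twist": 0},{"tx": 0.001,"ty": 0,"tz": 0,"twist": 0}], "claw": 0.52}}

```text
time_s: 47.85
eef_pos: [0.4827, -0.3708, -0.0012]
tool_rot: [2.402, 1.558, 2.335]
wrist_force: [0.2, 1.1, 0.2]
gripper_width: 0.0412
```

>>> {"fn": "jog_arm", "kwargs": {"moves": [{"tx": -0.03,"ty": 0,"tz": 0,"twist": 0},{"tx": -0.08,"ty": 0,"tz": 0,"twist": 0},{"tx": -0.13,"ty": 0,"tz": 0,"twist": 0},{"tx": -0.18,"ty": 0,"tz": 0,"twist": 0},{"tx": -0.22,"ty": 0.03,"tz": 0,"twist": 0},{"tx": -0.22,"ty": 0.08,"tz": 0,"twist": 0},{"tx": -0.22,"ty": 0.13,"tz": 0,"twist": 0},{"tx": -0.22,"ty": 0.18,"tz": 0,"twist": 0}]}}

```text
time_s: 48.65
eef_pos: [0.4965, -0.1917, 0.2211]
tool_rot: [2.305, 1.558, 2.237]
wrist_force: [1.8, 0.8, -1.1]
gripper_width: 0.0419
```

```bash
python3 - <<'E'
from h import *
f,D,st=snap("side","s41"); crop(f,350,140,480,250,6,"s41z"); st=observe(); print(st["eef_pos"],yawof(st)); go(st,[.63,.30,.21],1.43)
E
```

```text
[ 0.49682559 -0.18589473  0.22119522] 1.5089656593423737
tx 0.0162 ty 0.4930 tz 0.1030 twist 0.079
```

View pics/s41z.png

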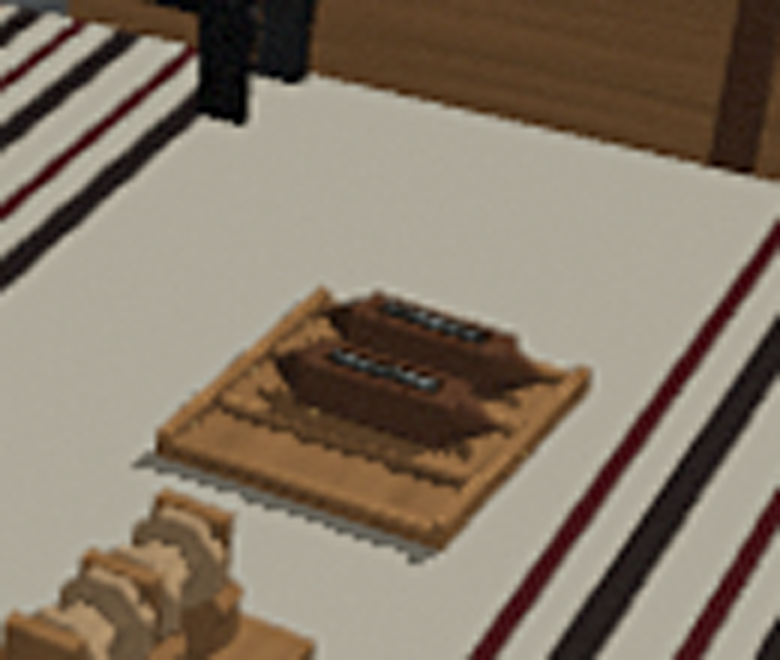

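Two shuttles lie flat in their places. Now the third, viewing from a spot clear of the candlestick.

>>> {"fn": "jog_arm", "kwargs": {"moves": [{"tx": 0,"ty": 0.38,"tz": 0.05,"twist": 0.079},{"tx": 0,"ty": 0.38,"tz": 0.05,"twist": 0.079},{"tx": 0,"ty": 0.38,"tz": 0.05,"twist": 0.079},{"tx": 0,"ty": 0.38,"tz": 0.05,"twist": 0.079},{"tx": 0,"ty": 0.38,"tz": 0.05,"twist": 0.079},{"tx": 0,"ty": 0.38,"tz": 0.05,"twist": 0.079},{"tx": 0,"ty": 0.38,"tz": 0.05,"twist": 0.079},{"tx": 0,"ty": 0.38,"tz": 0.05,"twist": 0.079}], "claw": 0.25}}

```text
time_s: 49.5
eef_pos: [0.5703, 0.1929, 0.2254]
tool_rot: [2.198, 1.557, 2.059]
wrist_force: [0.6, -0.9, -0.9]
gripper_width: 0.0649
```

```bash
python3 - <<'E'
from h import *
st=observe(); print(st["eef_pos"],yawof(st)); go(st,[.625,.27,.20],1.43)
E
```

```text
[0.57030036 0.1928593  0.225448  ] 1.4312532966084062
tx 0.0260 ty 0.0837 tz 0.0437 twist 0.001
```

>>> {"fn": "jog_arm", "kwargs": {"moves": [{"tx": 0.02,"ty": 0.083,"tz": 0.043,"twist": 0},{"tx": 0.02,"ty": 0.083,"tz": 0.043,"twist": 0},{"tx": 0.02,"ty": 0.083,"tz": 0.043,"twist": 0},{"tx": 0.02,"ty": 0.083,"tz": 0.043,"twist": 0}]}}

```text
time_s: 49.9
eef_pos: [0.624, 0.2699, 0.2042]
tool_rot: [2.417, 1.557, 2.278]
wrist_force: [0.3, -0.4, -0.3]
gripper_width: 0.0657
```

```bash
python3 - <<'E'
from h import *
f,C,st=snap("wrist","w42"); print(st["eef_pos"],yawof(st)); crop(f,300,100,430,260,4,"w42z")
E
```

```text
[0.62403738 0.26985902 0.20419717] 1.4323026513175117
```

View pics/w42.png

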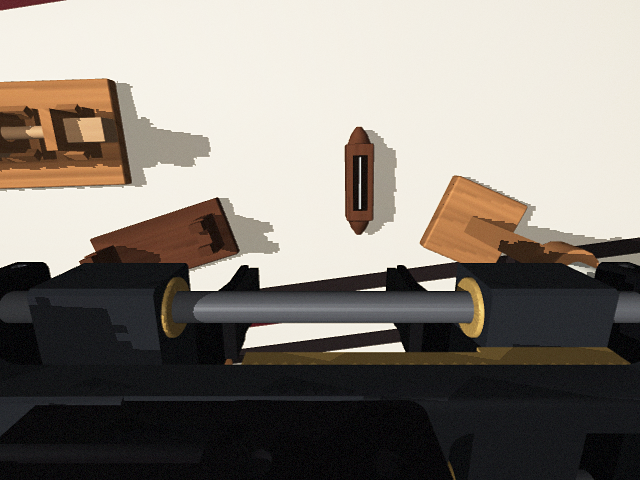

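View pics/w42z.png

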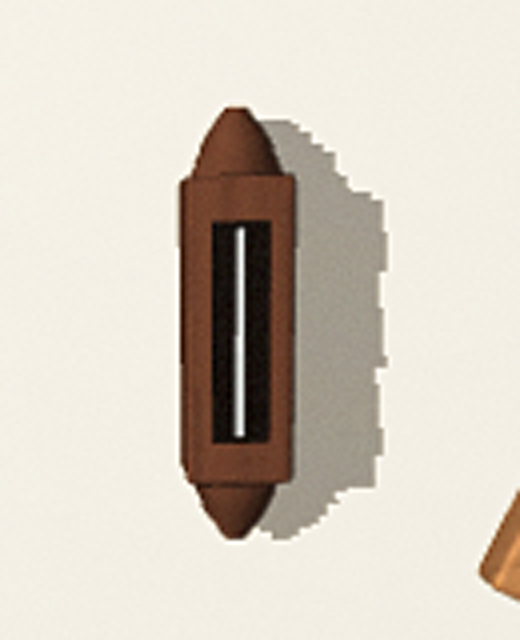

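```bash
python3 - <<'E'
from h import *
f,C,st=load("wrist","w42")
P=ray(C,np.array([(182,178),(295,176),(293,481),(189,484)])/4+[300,100],.026); d=(P[2]+P[3]-P[0]-P[1])/2; h=np.arctan2(d[1],d[0]); print(P.mean(0),h,np.linalg.norm(d),np.linalg.norm(P[1]-P[0]))
T=ray(C,np.array([(236,107),(235,540)])/4+[300,100],.013);d=T[1]-T[0];h2=np.arctan2(d[1],d[0]);print(T.mean(0),h2)
print(ray(C,[(455,176),(527,213),(421,243)],.015), "column base approx", ray(C,[(485,228)],.015))
c=P.mean(0); go(observe(),[c[0],c[1],.06],h2+np.pi/2)
E
```

```text
[0.59516809 0.31668233 0.026     ] -0.10358411970978489 0.08262348966463941 0.030032213437215644
[0.59569124 0.31694199 0.013     ] -0.11491046577896494
[[0.60281492 0.42442373 0.015     ]
 [0.65656563 0.50504601 0.015     ]
 [0.67514764 0.38123155 0.015     ]] column base approx [[0.667569   0.45645303 0.015     ]]
tx 0.1464 ty 0.0416 tz -0.0339 twist -0.024
```

```bash
python3 - <<'E'
from h import *
go(observe(),[.5872,.3177,.06],-.11+np.pi/2)
E
```

```text
tx 0.1465 ty 0.0415 tz -0.0419 twist -0.029
```

>>> {"fn": "jog_arm", "kwargs": {"moves": [{"tx": 0.02,"ty": 0.041,"tz": -0.042,"twist": -0.029},{"tx": 0.06,"ty": 0.041,"tz": -0.042,"twist": -0.029},{"tx": 0.1,"ty": 0.041,"tz": -0.042,"twist": -0.029},{"tx": 0.14,"ty": 0.041,"tz": -0.042,"twist": -0.029},{"tx": 0.143,"ty": 0.041,"tz": -0.042,"twist": -0.029},{"tx": 0.143,"ty": 0.041,"tz": -0.042,"twist": -0.029},{"tx": 0.143,"ty": 0.041,"tz": -0.042,"twist": -0.029}]}}

```text
time_s: 50.65
eef_pos: [0.589, 0.3176, 0.067]
tool_rot: [1.859, 1.556, 1.749]
wrist_force: [0.6, -0.1, 0.4]
gripper_width: 0.0655
```

```bash
python3 - <<'E'
from h import *
f,C,st=snap("wrist","w43"); crop(f,270,170,380,280,5,"w43z"); print(st["eef_pos"],yawof(st))
go(observe(),[.5872,.3177,-.010],-.11+np.pi/2)
E
```

```text
[0.58900381 0.31764721 0.06703396] 1.4604601228111687
tx 0.0771 ty -0.0015 tz -0.0014 twist -0.000
```

View pics/w43z.png

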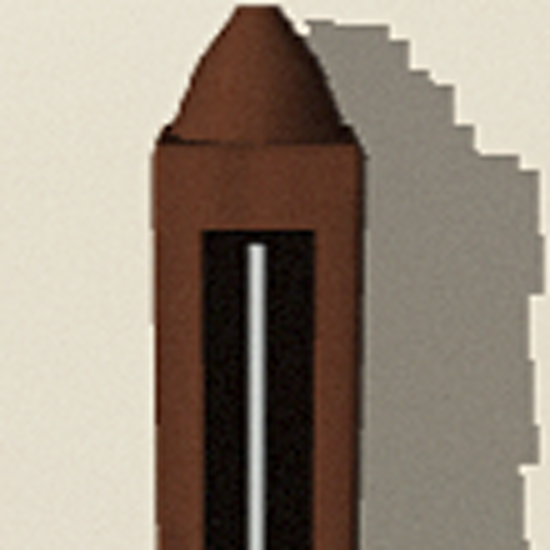

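>>> {"fn": "jog_arm", "kwargs": {"moves": [{"tx": 0.025,"ty": -0.001,"tz": -0.001,"twist": 0},{"tx": 0.055,"ty": -0.001,"tz": -0.001,"twist": 0},{"tx": 0.077,"ty": -0.001,"tz": -0.001,"twist": 0},{"tx": 0.077,"ty": -0.001,"tz": -0.001,"twist": 0},{"tx": 0.077,"ty": -0.001,"tz": -0.001,"twist": 0}]}}

```text
time_s: 51.2
eef_pos: [0.589, 0.3188, -0.008]
tool_rot: [1.676, 1.554, 1.566]
wrist_force: [-0.3, 0.2, 1.2]
gripper_width: 0.0653
```

>>> {"fn": "jog_arm", "kwargs": {"moves": [{"tx": 0,"ty": 0,"tz": 0,"twist": 0},{"tx": 0,"ty": 0,"tz": 0,"twist": 0},{"tx": 0,"ty": 0,"tz": 0,"twist": 0},{"tx": 0,"ty": 0,"tz": 0,"twist": 0},{"tx": 0,"ty": 0,"tz": 0,"twist": 0},{"tx": 0,"ty": 0,"tz": 0,"twist": 0},{"tx": 0,"ty": 0,"tz": 0,"twist": 0}], "claw": 1, "force": 30}}

```text
time_s: 51.9
eef_pos: [0.589, 0.3188, -0.0078]
tool_rot: [1.678, 1.554, 1.568]
wrist_force: [-0.3, -0.4, 1.0]
gripper_width: 0.0296
```

>>> {"fn": "jog_arm", "kwargs": {"moves": [{"tx": -0.03,"ty": 0,"tz": 0,"twist": 0},{"tx": -0.07,"ty": 0,"tz": 0,"twist": 0},{"tx": -0.12,"ty": 0,"tz": 0,"twist": 0},{"tx": -0.15,"ty": 0,"tz": 0,"twist": 0},{"tx": -0.15,"ty": 0,"tz": 0,"twist": 0},{"tx": -0.15,"ty": 0,"tz": 0,"twist": 0}]}}

```text
time_s: 52.5
eef_pos: [0.5887, 0.3164, 0.1424]
tool_rot: [1.674, 1.553, 1.564]
wrist_force: [-1.1, 0.4, -1.7]
gripper_width: 0.0296
```

```bash
python3 - <<'E'
from h import *
f,D,st=snap("side","s44"); print(st["eef_pos"],yawof(st),st["gripper_width"]); cv2.imwrite("pics/s44z.png",cv2.resize(f[150:400,150:450],None,fx=2,fy=2))
go(observe(),[*tr(-.008,.06),.13],TA+np.pi/2)
E
```

```text
[0.58867873 0.31640627 0.14242574] 1.460550221078799 0.0295619367088026
tx 0.0014 ty -0.6349 tz -0.0406 twist -0.046
```

View pics/s44z.png

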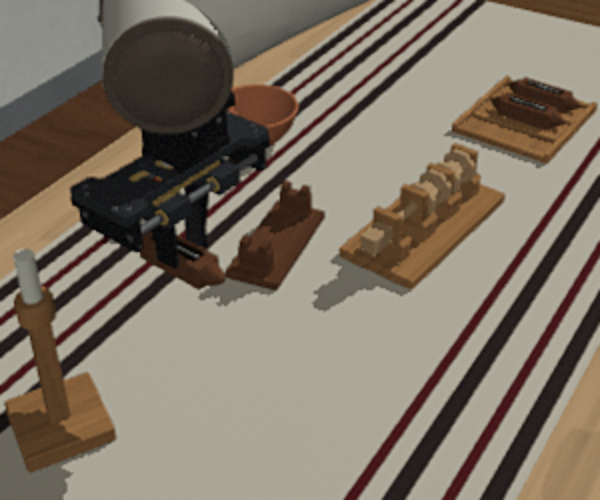

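Held. Carry it to the third place in two calls.

>>> {"fn": "jog_arm", "kwargs": {"moves": [{"tx": 0,"ty": -0.38,"tz": -0.025,"twist": -0.046},{"tx": 0,"ty": -0.38,"tz": -0.025,"twist": -0.046},{"tx": 0,"ty": -0.38,"tz": -0.025,"twist": -0.046},{"tx": 0,"ty": -0.38,"tz": -0.025,"twist": -0.046},{"tx": 0,"ty": -0.38,"tz": -0.025,"twist": -0.046},{"tx": 0,"ty": -0.38,"tz": -0.025,"twist": -0.046},{"tx": 0,"ty": -0.38,"tz": -0.025,"twist": -0.046},{"tx": 0,"ty": -0.38,"tz": -0.025,"twist": -0.046}]}}

```text
time_s: 53.35
eef_pos: [0.5187, -0.0618, 0.1331]
tool_rot: [2.08, 1.554, 2.014]
wrist_force: [0.7, -1.0, -1.5]
gripper_width: 0.0293
```

```bash
python3 - <<'E'
from h import *
st=observe(); print(st["eef_pos"],st["gripper_width"]); go(st,[*tr(-.006,.06),.13],TA+np.pi/2)
E
```

```text
[ 0.51868163 -0.06181866  0.13312012] 0.029289747340826514
tx -0.0003 ty -0.2510 tz -0.0222 twist -0.002
```

>>> {"fn": "jog_arm", "kwargs": {"moves": [{"tx": 0,"ty": -0.251,"tz": -0.022,"twist": 0},{"tx": 0,"ty": -0.251,"tz": -0.022,"twist": 0},{"tx": 0,"ty": -0.251,"tz": -0.022,"twist": 0},{"tx": 0,"ty": -0.251,"tz": -0.022,"twist": 0},{"tx": 0,"ty": -0.251,"tz": -0.022,"twist": 0},{"tx": 0,"ty": -0.251,"tz": -0.022,"twist": 0},{"tx": 0,"ty": -0.251,"tz": -0.022,"twist": 0},{"tx": 0,"ty": -0.251,"tz": -0.022,"twist": 0}]}}

```text
time_s: 54.15
eef_pos: [0.4794, -0.3098, 0.1283]
tool_rot: [2.172, 1.552, 2.106]
wrist_force: [1.1, 0.6, -0.1]
gripper_width: 0.0294
```

```bash
python3 - <<'E'
from h import *
st=observe(); print(st["eef_pos"],st["gripper_width"]); go(st,[*tr(-.006,.06),.03],TA+np.pi/2)
E
```

```text
[ 0.47941499 -0.30983703  0.1283116 ] 0.029433880105654064
tx 0.0983 ty -0.0024 tz 0.0015 twist -0.002
```

>>> {"fn": "jog_arm", "kwargs": {"moves": [{"tx": 0.03,"ty": -0.002,"tz": 0.001,"twist": 0},{"tx": 0.07,"ty": -0.002,"tz": 0.001,"twist": 0},{"tx": 0.097,"ty": -0.002,"tz": 0.001,"twist": 0},{"tx": 0.097,"ty": -0.002,"tz": 0.001,"twist": 0},{"tx": 0.097,"ty": -0.002,"tz": 0.001,"twist": 0}]}}

```text
time_s: 54.65
eef_pos: [0.4801, -0.3094, 0.0317]
tool_rot: [2.201, 1.552, 2.137]
wrist_force: [1.0, -0.3, -0.6]
gripper_width: 0.0292
```

```bash
python3 - <<'E'
from h import *
f,D,st=snap("side","s45"); crop(f,360,150,470,250,6,"s45z")
f,S,st=snap("scene","sc45"); crop(f,160,140,270,240,6,"sc45z")
st=observe(); print(st["eef_pos"],st["tool_rot"]); go(st,[*tr(-.006,.06),-.0015],TA+np.pi/2)
E
```

```text
[ 0.48115875 -0.31024245  0.03320696] [2.0443263  1.55476559 1.97997174]
tx 0.0347 ty -0.0011 tz -0.0010 twist -0.000
```

View pics/s45z.png

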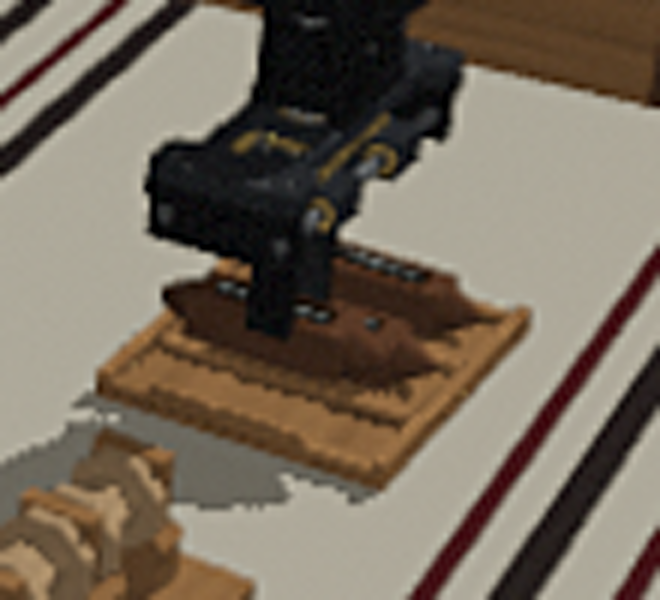

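View pics/sc45z.png

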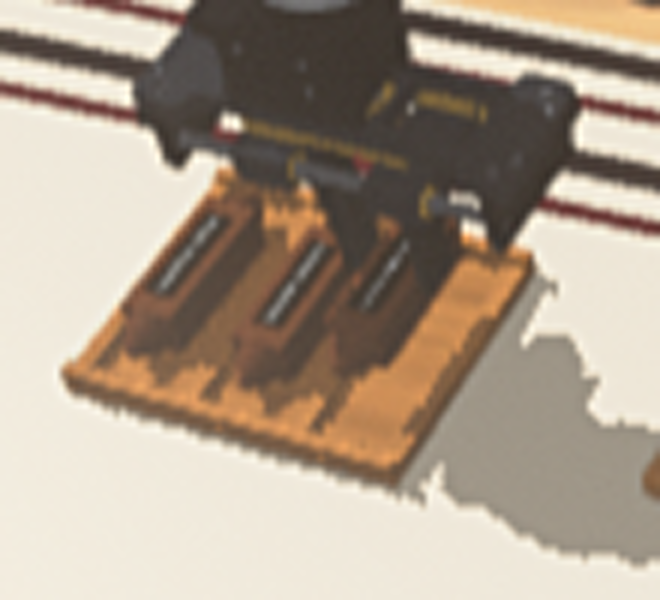

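>>> {"fn": "jog_arm", "kwargs": {"moves": [{"tx": 0.012,"ty": -0.001,"tz": -0.001,"twist": 0},{"tx": 0.022,"ty": -0.001,"tz": -0.001,"twist": 0},{"tx": 0.03,"ty": -0.001,"tz": -0.001,"twist": 0},{"tx": 0.034,"ty": -0.001,"tz": -0.001,"twist": 0},{"tx": 0.034,"ty": -0.001,"tz": -0.001,"twist": 0}]}}

```text
time_s: 55.25
eef_pos: [0.4796, -0.3107, -0.0013]
tool_rot: [2.097, 1.554, 2.032]
wrist_force: [0.6, 0.2, -0.2]
gripper_width: 0.0293
```

>>> {"fn": "jog_arm", "kwargs": {"moves": [{"tx": 0.0005,"ty": 0,"tz": 0,"twist": 0},{"tx": 0.0005,"ty": 0,"tz": 0,"twist": 0},{"tx": 0.0005,"ty": 0,"tz": 0,"twist": 0},{"tx": 0.0005,"ty": 0,"tz": 0,"twist": 0}], "claw": 0.52}}

```text
time_s: 55.65
eef_pos: [0.4797, -0.3108, -0.0016]
tool_rot: [2.076, 1.555, 2.012]
wrist_force: [-0.1, 0.2, -0.4]
gripper_width: 0.0408
```

>>> {"fn": "jog_arm", "kwargs": {"moves": [{"tx": -0.03,"ty": 0,"tz": 0,"twist": 0},{"tx": -0.08,"ty": 0,"tz": 0,"twist": 0},{"tx": -0.13,"ty": 0,"tz": 0,"twist": 0},{"tx": -0.18,"ty": 0,"tz": 0,"twist": 0},{"tx": -0.23,"ty": 0,"tz": 0.03,"twist": 0},{"tx": -0.25,"ty": 0,"tz": 0.07,"twist": 0},{"tx": -0.25,"ty": 0,"tz": 0.1,"twist": 0},{"tx": -0.25,"ty": 0,"tz": 0.1,"twist": 0}]}}

```text
time_s: 56.45
eef_pos: [0.5844, -0.3206, 0.2468]
tool_rot: [1.98, 1.555, 1.917]
wrist_force: [0.2, 0.6, -1.6]
gripper_width: 0.0416
```

```bash
python3 - <<'E'
from h import *
f,C,st=snap("wrist","w46"); print(st["eef_pos"],st["wrist_force"])
f,D,st=snap("side","s46"); crop(f,290,140,480,290,4,"s46z")
f,S,st=snap("scene","sc46"); crop(f,150,140,520,340,2.1,"sc46z")
E
```

```text
[ 0.58441095 -0.3206043   0.24682638] [ 0.15011976  0.63007881 -1.59857286]
```

View pics/w46.png

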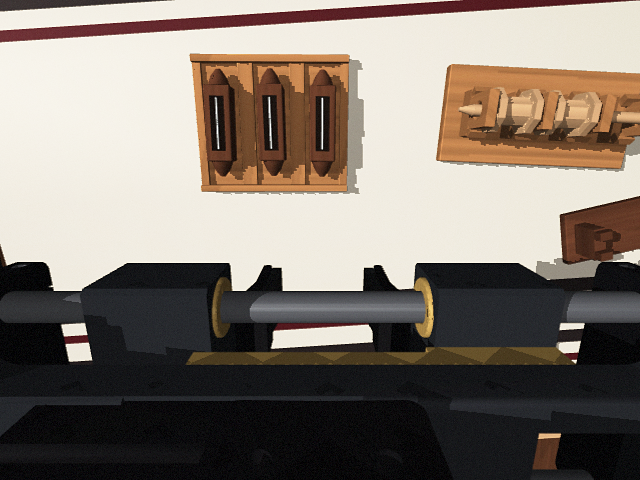

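View pics/s46z.png

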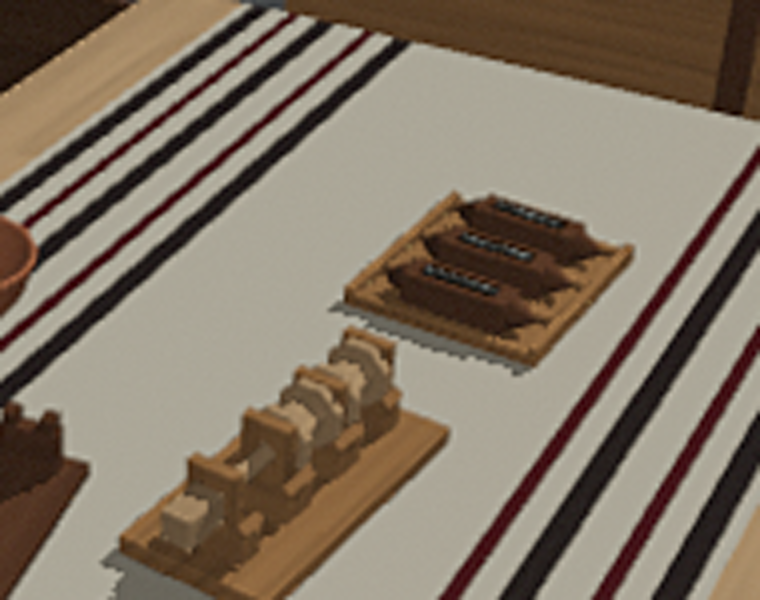

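View pics/sc46z.png

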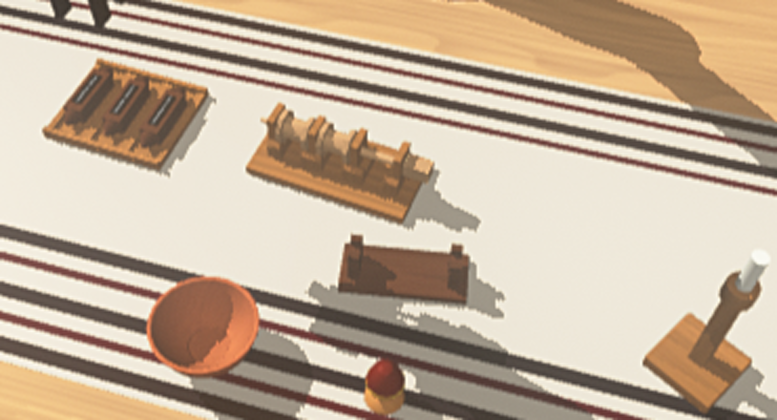

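```bash
python3 - <<'E'
from h import *
f,C,st=load("wrist","w46"); crop(f,180,40,370,205,4,"w46z")
T=ray(C,[(460,109)],.056)[0]; d=T[:2]-RC; print("tip rack x,y",d@[np.cos(RA),np.sin(RA)],d@[-np.sin(RA),np.cos(RA)])
for p in [(219,122),(270.5,122),(322,123)]:
    q=ray(C,p,.032)[0]; d=q[:2]-TC; print("shuttle tray x,y",d@[np.cos(TA),np.sin(TA)],d@[-np.sin(TA),np.cos(TA)])
D=load("side","s46")[0]; crop(D,310,240,380,290,10,"s46h")
E
```

```text
tip rack x,y -8.858876687692168e-05 -0.1134728443901123
shuttle tray x,y -0.0018621749061518379 -0.058533798180613675
shuttle tray x,y -0.001988429952877445 0.0002109019121937386
shuttle tray x,y -0.0010240002424989657 0.059202561454004855
```

View pics/w46z.png

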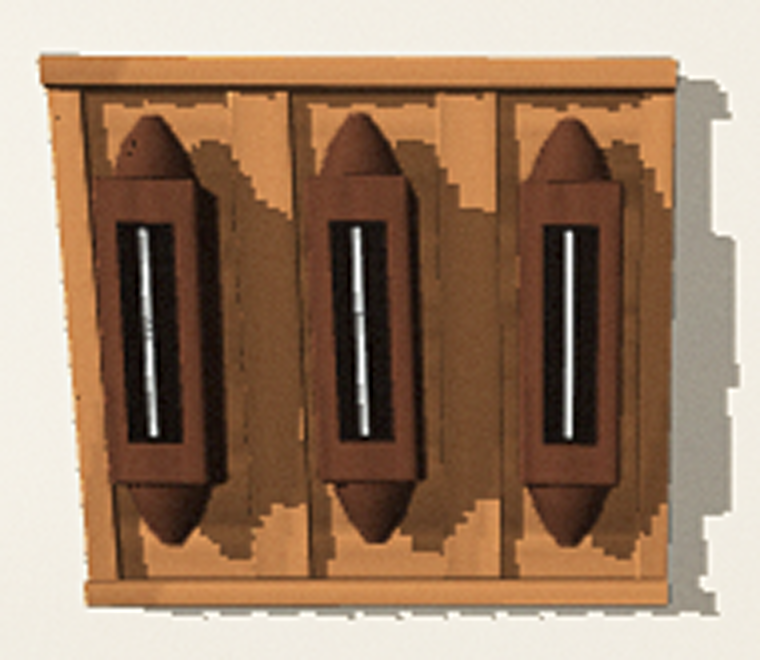

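View pics/s46h.png

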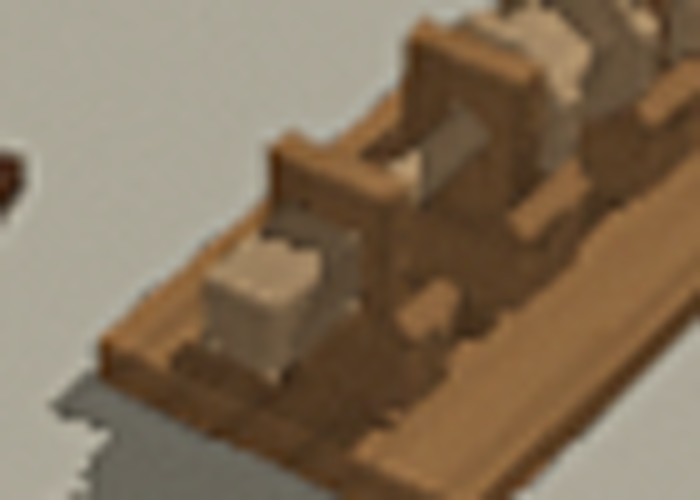

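All checks pass: the tip is at rack y ≈ −113 mm (−115 is fully seated), and the shuttles are within 2 mm of their place centres. Handing in.

```bash
python3 - <<'E'
from station import *
print(hand_in())
E
```

```text
the job is handed in; nothing more can be done
None
```

The display is set out and the job is handed in at about 57 s of the 210 s allowed. No verdict comes back, so these are my own last checks.

**What I did:** Two bobbins and three shuttles were present. I laid the bobbins in the −60 and 0 mm bays. I then threaded the rod from the left end through all four uprights and both bobbins until the shoulder met the first upright at about 9 N. Each shuttle went flat into its own tray place.

**Last checks:**
- **Rod:** the tip measures at rack x ≈ 0, y ≈ −113 mm. Fully seated would be −115 mm, so the shoulder is about 1.5 mm from the upright.
- **Shuttles:** each centre is within 2 mm of its place's centre, and all three are flat and aligned with the tray.
- **Bystanders:** the bowl, candlestick and egg look unmoved in the images, and the gripper is clear of everything.

**What disagreed or went wrong:**
- **Finger length:** the real fingertips sit about 21 mm short of the reported TCP. My first two grasps of a bobbin missed: I lifted before the jaws had closed, then they closed over it. I confirmed the offset in the side view and from shadows and allowed for it.
- **Knocked shuttle:** one shuttle was knocked about 40 mm aside during the run, so I found it again and picked it up at its new spot.
- **Tray outline:** it projected about 2 pixels off in the scene and side views, but the ribs measured from the wrist camera agreed with the tray centre.

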